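# Bar the long things into the rack

## Task

The cat keeps hooking the long things out of the upright holder on the ledge. Draw the bolt of the low pine rack fully back, pull every long item out of the holder and lay each one lengthwise in the rack, side by side, flat on both of its rails; then slide the bolt fully home into its keeper so that it bars them in. Leave the remote, the green phone stand and the mug where they are.

Things in the scene. Friction and masses are not known exactly. Their poses are not given: they have to be found in the camera images.
- rack: Low wooden rack fixed on the ledge: a tray 262 (x) by 200 (y) mm, origin under its centre, x along its length away from the robot, y to the left. Floor top at z 12. Two cross rails along y, 12 mm wide, at x -50 and +50, tops at z 40: items lie along x over both. End walls 8 mm thick at x -127, +127, up to z 52; side walls at y -96, +96 only up to z 26, so fingers may straddle an item.
- rail_mid (a point): Centre of the rack at the height of the rail tops (rack x 0, y 0, z 40 mm). On both rails, dividers 6 mm thick at rack y -46, 0, +46 and stops 8 mm thick at y -96, +96, all up to z 53, part four lanes centred at y -69, -23, +23, +69.
- bolt (a joint): Steel bolt rod 10 mm across at rack x +70, z 76, sliding along rack y over the items. Value in m: 0 = fully drawn back (tip at rack y -92, clear of the lanes), 0.196 = fully home (tip at y +104, in the keeper); both are hard stops. Starts 0.14 to 0.193, stays where left, takes about 2 N. Its barrel (y -100 to -116) and end stop (y -344 to -356) rise to z 88 on a 34 mm wide arm of height 60.
- bolt_knob (a point): Grip point on the bolt's upright knob, a steel post 12 mm across with a 14 mm ball top. The point lies 118 mm above the ledge, the ball's top at 137 mm. It is at rack x +70, y = -328 mm + bolt value. Fingertips kept above 92 mm clear barrel, end stop and rod.
- keeper (a point): Where the bolt goes: middle of the near face of the keeper, a dark steel block at rack x +70, y +100 to +116, up to z 90 mm, on the rack's left side; the point is at y +100, z 76.
- holder: Upright wooden holder fixed on the ledge, 48 (x) by 264 (y) by 70 (z) mm, origin under its centre; four square pockets 28 mm wide in a row along its y at y -108, -36, +36, +108; pocket floor at z 10, mouth at z 70.
- scratcher: Bamboo back scratcher, 210 mm long, round shaft 16 mm across (20 mm for the lowest 30 mm), with a flat hand 8 by 30 by 45 mm at the head. Its origin is the centre of its foot end; its z axis runs along it from foot (handle end) to head. It starts upright in a pocket, foot down, in any pocket and turned any way; it may be absent. About 70 g.
- torch: Slim aluminium flashlight, 185 mm long, round body 20 mm across, head 28 mm across over the last 45 mm, with a small clip. Its origin is the centre of its foot end; its z axis runs along it from foot (handle end) to head. It starts upright in a pocket, foot down, in any pocket and turned any way; it may be absent. About 130 g.
- brush: Clothes brush, 195 mm long, round dark handle 18 mm across for 130 mm, then a head 30 mm wide, 26 mm thick, 66 mm long. Its origin is the centre of its foot end; its z axis runs along it from foot (handle end) to head. It starts upright in a pocket, foot down, in any pocket and turned any way; it may be absent. About 90 g.
- massager: Wooden massage stick, 200 mm long, round shaft 18 mm across with a cross-piece 30 mm wide and 22 mm across at the head. Its origin is the centre of its foot end; its z axis runs along it from foot (handle end) to head. It starts upright in a pocket, foot down, in any pocket and turned any way; it may be absent. About 90 g.
- scratcher_mid (a point): Point on the long axis of the scratcher at mid-length, 105 mm from either end.
- torch_mid (a point): Point on the long axis of the torch at mid-length, 92.5 mm from either end.
- brush_mid (a point): Point on the long axis of the brush at mid-length, 97.5 mm from either end.
- massager_mid (a point): Point on the long axis of the massager at mid-length, 100 mm from either end.
- remote: Bystander: white air-conditioner remote lying flat, 150 x 48 x 18 mm; origin under its centre.
- phone_stand: Bystander: green hard silicone phone stand, 85 x 70 mm, 92 mm high; origin under its centre.
- mug: Bystander: white mug, 80 mm across, 90 mm high, handle on its +y side; origin under its centre.
Not all that is in view belongs to the job. What is shaped like the torch but blue is not meant.

How it is judged (in metres and radians):
On the way, in this order (a step that is already met when the one before it is completed fails the run):
1. the bolt is drawn fully back (within 20 mm) (value of joint bolt below 0.02 m), for 0.2 s.
2. every long item lies in the rack with the bolt still back (x of scratcher_mid in the frame of rack between -0.04 and 0.04 m and y of scratcher_mid in the frame of rack between -0.09 and 0.09 m and z of scratcher_mid in the frame of rack between 0.042 and 0.066 m and angle between the z axis of each of scratcher, torch, brush, massager and the x axis of rack, either way round below 0.25 rad and linear speed of each of scratcher, torch, brush, massager below 0.05 m/s and x of torch_mid in the frame of rack between -0.04 and 0.04 m and y of torch_mid in the frame of rack between -0.09 and 0.09 m and z of torch_mid in the frame of rack between 0.042 and 0.066 m and x of brush_mid in the frame of rack between -0.04 and 0.04 m and y of brush_mid in the frame of rack between -0.09 and 0.09 m and z of brush_mid in the frame of rack between 0.042 and 0.066 m and x of massager_mid in the frame of rack between -0.04 and 0.04 m and y of massager_mid in the frame of rack between -0.09 and 0.09 m and z of massager_mid in the frame of rack between 0.042 and 0.066 m and value of joint bolt below 0.05 m), for 0.2 s.
At the end, for the whole second after the job is handed in: Every long item present lies at rest along the rack's length (within 0.25 rad) on both rails, its middle within 40 mm of the rack's centre lengthwise, within 90 mm crosswise and 42 to 66 mm above the rack's underside; the bolt is home to within 10 mm (x of scratcher_mid in the frame of rack between -0.04 and 0.04 m and y of scratcher_mid in the frame of rack between -0.09 and 0.09 m and z of scratcher_mid in the frame of rack between 0.042 and 0.066 m and angle between the z axis of each of scratcher, torch, brush, massager and the x axis of rack, either way round below 0.25 rad and linear speed of each of scratcher, torch, brush, massager below 0.05 m/s and x of torch_mid in the frame of rack between -0.04 and 0.04 m and y of torch_mid in the frame of rack between -0.09 and 0.09 m and z of torch_mid in the frame of rack between 0.042 and 0.066 m and x of brush_mid in the frame of rack between -0.04 and 0.04 m and y of brush_mid in the frame of rack between -0.09 and 0.09 m and z of brush_mid in the frame of rack between 0.042 and 0.066 m and x of massager_mid in the frame of rack between -0.04 and 0.04 m and y of massager_mid in the frame of rack between -0.09 and 0.09 m and z of massager_mid in the frame of rack between 0.042 and 0.066 m and value of joint bolt above 0.186 m); the robot touches nothing.
It fails at once if the remote is pushed more than 30 mm (distance of remote from where it was at the start of the episode above 0.03 m).
It fails at once if the phone stand is pushed more than 30 mm (distance of phone_stand from where it was at the start of the episode above 0.03 m).
It fails at once if the mug is pushed more than 30 mm (distance of mug from where it was at the start of the episode above 0.03 m).
Of scratcher, torch, brush, massager only 3 to 4 are there at a start; the rules pass over those that are not, and their reading is None.
At some moment in a run one of scratcher, torch, brush, massager may be knocked a few centimetres aside while the robot is not near it.
Once in a run the grip may slacken for a moment while it holds something.
It also fails if it takes over 210 s, if anything falls off the work surface, if the arm or the gripper's body presses on something with over 40 N, if the wrist force passes 120 N, or if a joint passes its speed limit or range.

## Robot

A 6-joint arm with a two-finger parallel gripper is mounted at the origin on the work surface. World frame = base frame: x ahead of the robot, y to its left, z up, the work surface at z = 0. Lengths are in mm, angles in rad, forces in N, time in s.
With the tool pointing down it reaches from about 275 to 850 mm from the base axis. Payload 19 kg.
Tool frame: the origin (TCP) lies between the finger pads; the fingertips stand 14 mm ahead of it and the grasp point (between the pads) lies 5 mm behind it; z points along the fingers, y is the line along which they close (so a half turn about z gives the same grasp; the last joint's range is limited). The gripper opens to 85 mm and grips with 20 to 120 N. Pads are 22 mm wide; open, the fingers measure 114 mm over their backs; the gripper's body (76 mm by 85 mm) begins 54 mm behind the grasp point. The pads swing forward as they close: fully open they stand 13 mm farther back than shut.
Start: joints at [-1.462, 0.15, 1.437, -0, 1.554, -0.134], TCP at [138.218, -558.111, 245.267] pointing down, gripper open.
Joint ranges: [-2.8, 2.8], [-0.68, 2.1], [0.12, 2.68], [-1.39, 4.53], [0.16, 2.79], [-2.81, 2.81]. Speed limits (rad/s): [1.89, 1.89, 2.22, 3.01, 3.01, 3.01].

## Interface

Orientations are given as [roll, pitch, yaw] about the fixed x, y, z axes, in that order (R = Rz(yaw) Ry(pitch) Rx(roll)).
In Python, from workcell import robot gives the robot as it stands. The module is installed in compiled form; this text tells all that it offers.
- The arm moves only by the tool drive_tool, never from a script. Its argument "series" is a list of rows, each an object of numbers: "tx", "ty", "tz": the shift along the tool's x, y, z in units of 300 mm (1.0 is 300 mm); "ax", "ay", "az": the turn, a rotation vector about the tool's x, y, z in units of 180 degrees (1.0 is 180 degrees); "gripper": the closure, from -1 (fully open) to 1 (shut). A call has exactly 10 rows; each row shifts and turns the commanded pose from where the row before left it, along the tool's axes as they then stand; what a row does not reach is not made up. A row lasts 1/8 s, in which the tool goes at most 62.5 mm and 10.7 degrees, less where a joint would pass 70% of its speed; a pose out of reach is approached as far as the arm can. A call with a number of a shift or a turn outside -1 to 1 is refused whole. A call with a gripper value outside its range is refused whole. The fingers move at their own pace and stop on an object; "force" is the grip in N (left out, the last holds). Time passes only in rows, so rows that do not move let the fingers close, or fill a call up. It gives the time, the measured TCP pose, the force, the opening and the grip force at its end, in the units of the state.
- robot.observe(): the state, without advancing time (a new reading comes with each control period).
- robot.get_image(name): name is "scene" or "top" or "wrist"; returns the picture (384x512x3 uint8, red, green, blue); there is no depth.
- robot.camera_model(name): a dict with "camera_matrix" (3x3 intrinsics, pixels), "world_from_camera" (4x4, takes a point from camera to world coordinates). Camera axes: x right, y up, looking along -z (the intrinsics and any distortion apply to the point x, -y, -z); pixel columns grow to the right and rows downward; lengths in mm; the calibration is good to about 2 mm. A picture is of the moment at which its call begins: read the wrist's pose just before it. camera_model takes no time and is no camera call; for the wrist camera it gives the pose at the moment of the call.
- robot.finish_job(): hands the job in; it is judged then, once.
The state is a dict: "t": time; "joint_pos": joint angles; "qvel": joint speeds; "effort": joint torques, N m; "ee_pos": TCP position; "ee_rot": TCP orientation; "wrist_force": force on the tool from outside, world axes, zero at the start; "wrist_torque": the same for the moment, N m; "opening": opening from 0.0 (shut) to 1.0 (fully open); "grasp_force": force on a finger pad.
Only numpy, scipy, OpenCV 4.12 (cv2) and the standard library are available. Lean on these libraries where they do the work, as an engineer would, in place of code of your own. Each camera call takes 0.05 s, during which the arm holds its last target. There are 200 camera calls.

## Working session

There is one attempt and no reset: what is moved stays moved. The work goes in short steps, Python scripts to look and compute and a tool call to move; the robot and the scene stay as the last step left them, time stands still between calls to the robot, and variables do not carry over. Pictures are saved under pics/ and viewed, at most 14 in all, crops included, and the job is handed in when it is done.

Besides the shell and the picture viewer there is one more tool, called after ">>>" by a JSON object that holds its "fn" and its "kwargs". drive_tool: Moves the arm, as the interface text tells. Its arguments: {"type":"object","properties":{"series":{"type":"array","items":{"type":"object","properties":{"tx":{"type":"number"},"ty":{"type":"number"},"tz":{"type":"number"},"ax":{"type":"number"},"ay":{"type":"number"},"az":{"type":"number"},"gripper":{"type":"number"}}}},"force":{"type":"number"}},"required":["series"]}

```bash
mkdir -p pics
cat > h.py <<'E'
import numpy as np, cv2
from workcell import robot
def shot(n,f=None):
    im=robot.get_image(n); 
    if f: cv2.imwrite('pics/'+f,im[:,:,::-1])
    return im
def ray(m,u,v):
    K=np.array(m['camera_matrix']);T=np.array(m['world_from_camera'])
    d=np.linalg.inv(K)@[u,v,1]; d=T[:3,:3]@[d[0],-d[1],-d[2]]
    return T[:3,3],d/np.linalg.norm(d)
def plane(m,u,v,z):
    o,d=ray(m,u,v); return o+d*(z-o[2])/d[2]
def proj(m,p):
    K=np.array(m['camera_matrix']);T=np.array(m['world_from_camera'])
    c=T[:3,:3].T@(np.array(p)-T[:3,3]); q=K@[c[0],-c[1],-c[2]]; return q[:2]/q[2]
def tri(rs):
    A=0;b=0
    for o,d in rs:
        P=np.eye(3)-np.outer(d,d); A=A+P; b=b+P@o
    return np.linalg.solve(A,b)
E
python3 - <<'E'
from h import *
a=shot('scene','s0.png');b=shot('top','t0.png')
for n in('scene','top','wrist'):
    m=robot.camera_model(n);print(n,m.keys(),np.round(m['camera_matrix'],1).tolist(),np.round(m['world_from_camera'],3).tolist())
print(robot.observe())
E
```

```text
scene dict_keys(['camera_matrix', 'world_from_camera']) [[457.4, 0.0, 255.8], [0.0, 457.4, 190.7], [0.0, 0.0, 1.0]] [[0.066, -0.668, 0.741, 1476.583], [0.998, 0.042, -0.051, -35.484], [0.003, 0.743, 0.67, 905.323], [0.0, 0.0, 0.0, 1.0]]
top dict_keys(['camera_matrix', 'world_from_camera']) [[497.9, 0.0, 247.7], [0.0, 497.9, 195.5], [0.0, 0.0, 1.0]] [[-0.019, 0.988, -0.154, 369.283], [-1.0, -0.02, -0.006, 1.355], [-0.009, 0.154, 0.988, 1311.753], [0.0, 0.0, 0.0, 1.0]]
wrist dict_keys(['camera_matrix', 'world_from_camera']) [[303.7, 0.0, 258.1], [0.0, 303.7, 191.6], [0.0, 0.0, 1.0]] [[0.24, 0.925, 0.295, 214.021], [-0.971, 0.229, 0.073, -539.456], [-0.0, -0.303, 0.953, 375.384], [0.0, 0.0, 0.0, 1.0]]
{'t': 0.1, 'joint_pos': array([-1.46197649e+00,  1.50908410e-01,  1.43792406e+00, -2.19306305e-06,
        1.55378877e+00, -1.33974487e-01]), 'qvel': array([-2.72964467e-05, -1.75520695e-03, -2.12484171e-03,  9.98320340e-05,
       -2.92471800e-04,  9.22622514e-04]), 'effort': array([ 4.12319132e-03, -7.14382911e+01, -5.71796429e+01, -1.26583545e-04,
        7.08983236e-03, -5.33261789e-05]), 'ee_pos': array([ 138.21237221, -557.94309575,  244.77289588]), 'ee_rot': array([-3.14057300e+00, -1.35218553e-04,  2.42794292e-01]), 'wrist_force': array([-0.62391644, -0.10002729, -0.51717624]), 'wrist_torque': array([-0.04797148,  0.08341831,  0.00558348]), 'grasp_force': 0.0, 'opening': 0.999185713978731}
```

View pics/s0.png

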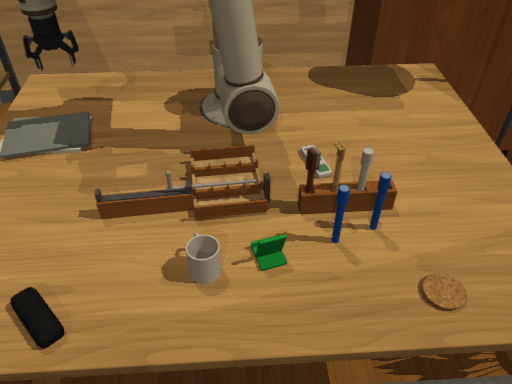

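View pics/t0.png

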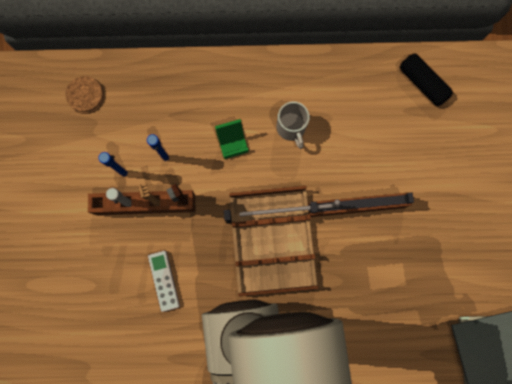

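The scene view shows a brush (313,170), a scratcher (340,165) and a grey torch (366,170) in the holder. Two blue torch look-alikes stand at (341,213) and (381,200). Bolt knob is at (168,180), keeper at (267,187), rack around (228,185). In the top view the empty pocket is at (97,203). I'll confirm with one enlarged crop.

Run:
```python
import cv2,numpy as np
s=cv2.imread('pics/s0.png');t=cv2.imread('pics/t0.png')
a=cv2.resize(s[130:250,280:410],None,fx=4,fy=4,interpolation=cv2.INTER_CUBIC)   #520x480
cv2.imwrite('pics/c1.png',a)
b=cv2.resize(t[175:305,75:425],(800,297),interpolation=cv2.INTER_CUBIC)
c=cv2.resize(s[135:225,90:280],(633,300),interpolation=cv2.INTER_CUBIC)
o=np.zeros((600,800,3),np.uint8);o[:297]=b;o[300:600,:633]=c
cv2.imwrite('pics/c2.png',o)
```

```text
(no output)
```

View pics/c1.png

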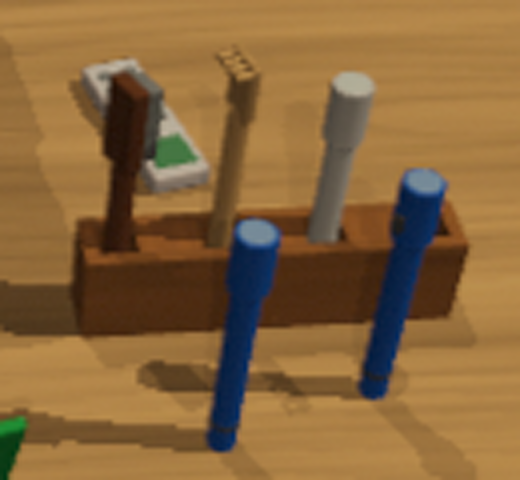

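View pics/c2.png

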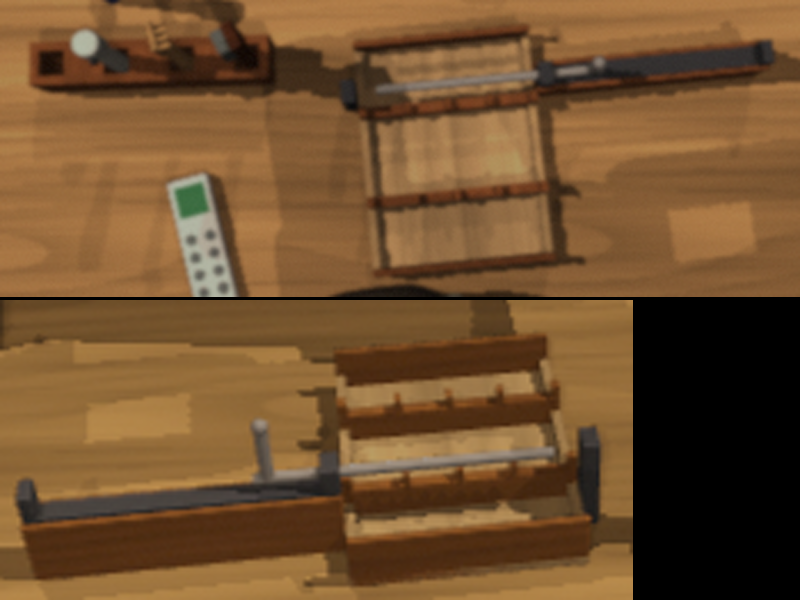

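```bash
cat > m1.py <<'E'
from h import *
S=robot.camera_model('scene');T=robot.camera_model('top')
t=lambda x,y:(75+x*350/800,175+y*130/297)
s=lambda x,y:(90+x*.3,135+(y-300)*.3)
s1=lambda x,y:(280+x/4,130+y/4)
P=lambda m,q,z:np.round(plane(m,*q,z),1)
def both(n,a,b,z):
    print(n,'top',P(T,a,z)[:2],'scene',P(S,b,z)[:2],'tri',np.round(tri([ray(T,*a),ray(S,*b)]),1))
both('keeper',t(350,95),s(590,432),90)
both('endstop',t(765,52),s(27,487),88)
both('knob',t(598,65),s(259,426),130)
both('rack far wall L',t(357,45),s(590,520),52)
both('rack far wall R',t(527,32),s(347,548),52)
both('near wall L',t(383,272),s(547,340),52)
both('near wall R',t(553,258),s(336,353),52)
for c,z in(((30,42),70),((270,35),70),((272,80),70),((33,88),70)): print('hold',P(T,t(*c),z))
for c in((78,225),(468,240),(78,252),(450,205)): print('holdS',P(S,s1(*c),70))
both('torch top',t(85,43),s1(352,88),195)
both('scr top',t(158,38),s1(238,65),218)
both('brush top',t(228,40),s1(137,85),205)
E
python3 m1.py
```

```text
keeper top [508.3  57.9] scene [510.2  61.9] tri [508.5  60.   88.6]
endstop top [ 546.4 -392.7] scene [ 547.9 -392.3] tri [ 546.5 -392.9   86.8]
knob top [ 530.1 -204. ] scene [ 533.9 -204.3] tri [ 530.5 -204.7  127.1]
rack far wall L top [568.8  51.1] scene [576.3  57. ] tri [569.9  54.5  46. ]
rack far wall R top [ 579.7 -139.8] scene [ 596.6 -139.5] tri [ 582.  -141.3   37.9]
near wall L top [318.3  26.3] scene [329.5  37.5] tri [318.3  32.3  43.8]
near wall R top [ 329.8 -158.8] scene [ 337.5 -158.4] tri [ 329.7 -159.4   46.1]
hold [576.7 412.8  70. ]
hold [579.1 146.6  70. ]
hold [528.9 144.5  70. ]
hold [525.3 408.   70. ]
holdS [541.8 149.5  70. ]
holdS [573.8 413.7  70. ]
holdS [569.3 145.7  70. ]
holdS [537.1 411.9  70. ]
torch top top [553.7 316.4] scene [561.1 315.1] tri [554.5 317.8 189.9]
scr top top [553.4 238.7] scene [562.8 238. ] tri [554.5 240.3 211.7]
brush top top [552.2 172.3] scene [562.5 175.1] tri [553.6 175.3 198. ]
```

```bash
cat >> h.py <<'E'
from scipy.linalg import logm,expm
from scipy.spatial.transform import Rotation as Ro
import json,os
def pose(p,rpy):
    T=np.eye(4);T[:3,:3]=Ro.from_euler('xyz',rpy).as_matrix();T[:3,3]=p;return T
def cur():
    s=robot.observe()
    with open('log.jsonl','a') as f: f.write(json.dumps([list(s['joint_pos']),list(s['ee_pos']),list(s['ee_rot'])])+'\n')
    return pose(s['ee_pos'],s['ee_rot'])
def plan(T0,T1,n):
    """per-row numbers taking T0 to T1 in n rows"""
    D=expm(np.real(logm(np.linalg.inv(T0)@T1))/n)
    print(n,'rows: t',np.round(D[:3,3]/300,3),'a',np.round(Ro.from_matrix(D[:3,:3]).as_rotvec()/np.pi,4))
RY=0.0844; RO=np.array([447.9,-51.6,0])
def rk(x,y,z): return RO+Ro.from_euler('z',RY).apply([x,y,z])
E
python3 -c "
from h import *
plan(cur(),pose([530.3,-204.4,200],[np.pi,0,RY]),10)"
```

```text
10 rows: t [ 0.149 -0.094  0.015] a [-0.    -0.     0.005]
```

>>> {"fn": "drive_tool", "kwargs": {"series": [{"tx":0.149,"ty":-0.094,"tz":0.015,"az":0.005,"gripper":-1},{"tx":0.149,"ty":-0.094,"tz":0.015,"az":0.005,"gripper":-1},{"tx":0.149,"ty":-0.094,"tz":0.015,"az":0.005,"gripper":-1},{"tx":0.149,"ty":-0.094,"tz":0.015,"az":0.005,"gripper":-1},{"tx":0.149,"ty":-0.094,"tz":0.015,"az":0.005,"gripper":-1},{"tx":0.149,"ty":-0.094,"tz":0.015,"az":0.005,"gripper":-1},{"tx":0.149,"ty":-0.094,"tz":0.015,"az":0.005,"gripper":-1},{"tx":0.149,"ty":-0.094,"tz":0.015,"az":0.005,"gripper":-1},{"tx":0.149,"ty":-0.094,"tz":0.015,"az":0.005,"gripper":-1},{"tx":0.149,"ty":-0.094,"tz":0.015,"az":0.005,"gripper":-1}]}}

```text
schema error: expected keys tx, ty, tz, ax, ay, az, gripper
```

Run:
```python
from h import *
T=cur();m=robot.camera_model('wrist');shot('wrist','w1.png')
print(np.round(T,3).tolist(),robot.observe()['t'],robot.observe()['joint_pos'])
print('knob top exp',proj(m,[530.3,-204.4,137]),'keeper top',proj(m,rk(70,108,90)),'barrel',proj(m,rk(70,-108,88)),'farR',proj(m,rk(131,-100,52)))
```

```text
[[0.971, 0.24, -0.0, 138.212], [0.24, -0.971, 0.001, -557.943], [0.0, -0.001, -1.0, 244.773], [0.0, 0.0, 0.0, 1.0]] 0.15 [-1.46198756e+00  1.50896374e-01  1.43783952e+00 -1.96775943e-05
  1.55381140e+00 -1.33964875e-01]
knob top exp [ -432.39717156 -1032.22888933] keeper top [-843.3945684 -875.2622729] barrel [-334.25205433 -727.591425  ] farR [-276.41927336 -767.40821231]
```

View pics/w1.png

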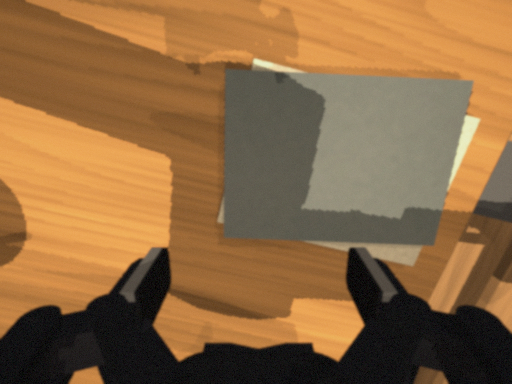

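The call was refused because every key is needed in each row. The wrist picture shows only the notebook, since the arm hasn't moved.

>>> {"fn": "drive_tool", "kwargs": {"series": [{"tx":0.149,"ty":-0.094,"tz":0.015,"ax":0,"ay":0,"az":0.005,"gripper":-1},{"tx":0.149,"ty":-0.094,"tz":0.015,"ax":0,"ay":0,"az":0.005,"gripper":-1},{"tx":0.149,"ty":-0.094,"tz":0.015,"ax":0,"ay":0,"az":0.005,"gripper":-1},{"tx":0.149,"ty":-0.094,"tz":0.015,"ax":0,"ay":0,"az":0.005,"gripper":-1},{"tx":0.149,"ty":-0.094,"tz":0.015,"ax":0,"ay":0,"az":0.005,"gripper":-1},{"tx":0.149,"ty":-0.094,"tz":0.015,"ax":0,"ay":0,"az":0.005,"gripper":-1},{"tx":0.149,"ty":-0.094,"tz":0.015,"ax":0,"ay":0,"az":0.005,"gripper":-1},{"tx":0.149,"ty":-0.094,"tz":0.015,"ax":0,"ay":0,"az":0.005,"gripper":-1},{"tx":0.149,"ty":-0.094,"tz":0.015,"ax":0,"ay":0,"az":0.005,"gripper":-1},{"tx":0.149,"ty":-0.094,"tz":0.015,"ax":0,"ay":0,"az":0.005,"gripper":-1}]}}

```text
t: 1.4
ee_pos: [531.1, -202.7, 200.1]
ee_rot: [-3.142, 0.0, 0.085]
wrist_force: [-0.5, -1.6, 0.1]
opening: 0.999
grasp_force: 0.0
```

```bash
cat > look.py <<'E'
import sys
from h import *
T=cur();m=robot.camera_model('wrist');shot('wrist',sys.argv[1])
o=robot.observe()
print(np.round(o['ee_pos'],1),np.round(o['ee_rot'],3),o['t'],np.round(o['joint_pos'],3))
print('knob top exp',proj(m,[530.3,-204.4,137]),'keeper top',proj(m,rk(70,108,90)),'barrel',proj(m,rk(70,-108,88)),'farR',proj(m,rk(131,-100,52)))
E
python3 look.py w2.png
```

```text
[ 534.4 -199.1  199.1] [-3.139e+00 -1.000e-03  8.600e-02] 1.45 [-0.493  0.16   1.519  0.002  1.462  0.991]
knob top exp [260.13054845 215.65552949] keeper top [-61.30963726 193.23157825] barrel [198.70454427 192.64893001] farR [193.2164423  115.11233083]
```

View pics/w2.png

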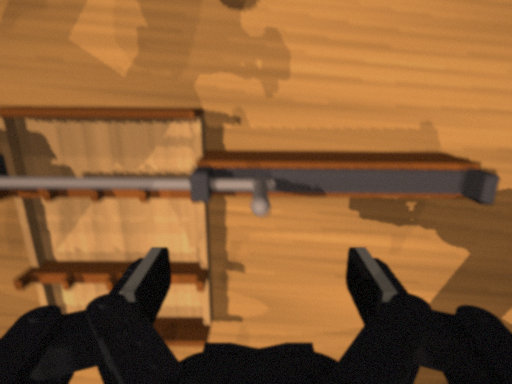

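Knob ball top is at (260,205), the barrel at (200,180), the end stop at (482,183) and the rack's far right corner at (203,108). The arm was still settling, so I'll take the frame again and measure.

Run:
```python
from h import *
shot('wrist');T=cur();m=robot.camera_model('wrist');b=shot('wrist','w3.png')
print(np.round(T[:3,3],1))
a=cv2.imread('pics/w2.png')[:,:,::-1].copy()
for n,(u,v),z,f in(('knob',(260,205),135,None),('barrel',(200,179),88,(70,-108)),('end',(480,178),88,(70,-350)),('farR',(203,108),52,(131,-100)),('farL',(2,108),52,(131,100))):
    x0=max(u-15,0); p=a[v-15:v+16,x0:u+16]
    r=cv2.matchTemplate(b,p,cv2.TM_CCOEFF_NORMED);_,q,_,l=cv2.minMaxLoc(r)
    uv=(l[0]+u-x0,l[1]+15); print(n,round(q,2),uv,plane(m,*uv,z).round(1),f and rk(*f,z).round(1))
```

```text
[ 532.4 -200.9  199.2]
knob 0.95 (264, 209) [ 536.3 -204.8  135. ] None
barrel 0.97 (203, 182) [ 537.7 -154.8   88. ] [ 526.8 -153.3   88. ]
end 0.98 (483, 182) [ 558.3 -385.4   88. ] [ 547.2 -394.5   88. ]
farR 0.98 (207, 111) [ 592.6 -150.3   52. ] [ 586.9 -140.2   52. ]
farL 0.97 (5, 110) [577.6  27.8  52. ] [570.   59.1  52. ]
```

>>> {"fn": "drive_tool", "kwargs": {"series": [{"tx":0,"ty":0,"tz":0,"ax":0,"ay":0,"az":0,"gripper":-1},{"tx":0,"ty":0,"tz":0,"ax":0,"ay":0,"az":0,"gripper":-1},{"tx":0,"ty":0,"tz":0,"ax":0,"ay":0,"az":0,"gripper":-1},{"tx":0,"ty":0,"tz":0,"ax":0,"ay":0,"az":0,"gripper":-1},{"tx":0,"ty":0,"tz":0.04,"ax":0,"ay":0,"az":0,"gripper":-1},{"tx":0,"ty":0,"tz":0.04,"ax":0,"ay":0,"az":0,"gripper":-1},{"tx":0,"ty":0,"tz":0,"ax":0,"ay":0,"az":0,"gripper":-1},{"tx":0,"ty":0,"tz":0,"ax":0,"ay":0,"az":0,"gripper":-1},{"tx":0,"ty":0,"tz":0,"ax":0,"ay":0,"az":0,"gripper":-1},{"tx":0,"ty":0,"tz":0,"ax":0,"ay":0,"az":0,"gripper":-1}]}}

```text
t: 2.8
ee_pos: [530.0, -204.1, 176.6]
ee_rot: [3.141, -0.0, 0.086]
wrist_force: [-0.5, -0.4, 0.2]
opening: 1.001
grasp_force: 0.0
```

Run:
```python
from h import *
T=cur();m=robot.camera_model('wrist');b=shot('wrist','w4.png')
print(np.round(T[:3,3],1))
a=cv2.imread('pics/w2.png')[:,:,::-1].copy()
for n,(u,v),z,f in(('knob',(260,205),137,None),('barrel',(200,179),88,(70,-108)),('end',(480,178),88,(70,-350)),('farR',(203,108),52,(131,-100))):
    x0=max(u-15,0); p=a[v-15:v+16,x0:u+16]
    best=max((cv2.minMaxLoc(cv2.matchTemplate(b,cv2.resize(p,None,fx=s,fy=s),cv2.TM_CCOEFF_NORMED))[1::2]+(s,) for s in (1,1.05,1.1,1.15,1.2)),key=lambda k:k[0])
    q,l,s=best
    uv=(l[0]+(u-x0)*s,l[1]+15*s); print(n,round(q,2),s,uv,plane(m,*uv,z).round(1),f and rk(*f,z).round(1))
```

```text
[ 530.  -204.1  176.6]
knob 0.92 1.2 (259.0, 217.0) [ 537.9 -204.2  137. ] None
barrel 0.97 1.15 (194.25, 187.25) [ 537.7 -155.5   88. ] [ 526.8 -153.3   88. ]
end 0.93 1 (496, 184) [ 559.6 -381.4   88. ] [ 547.2 -394.5   88. ]
farR 0.98 1.1 (198.5, 109.5) [ 592.5 -150.5   52. ] [ 586.9 -140.2   52. ]
```

View pics/w4.png

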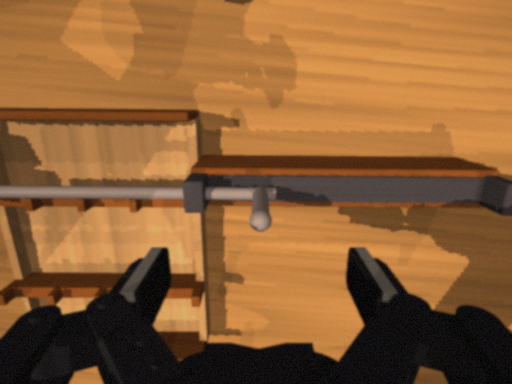

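>>> {"fn": "drive_tool", "kwargs": {"series": [{"tx":0.013,"ty":0,"tz":0.07,"ax":0,"ay":0,"az":0,"gripper":-1},{"tx":0,"ty":0,"tz":0.07,"ax":0,"ay":0,"az":0,"gripper":-1},{"tx":0,"ty":0,"tz":0.065,"ax":0,"ay":0,"az":0,"gripper":-1},{"tx":0,"ty":0,"tz":0,"ax":0,"ay":0,"az":0,"gripper":0},{"tx":0,"ty":0,"tz":0,"ax":0,"ay":0,"az":0,"gripper":1},{"tx":0,"ty":0,"tz":0,"ax":0,"ay":0,"az":0,"gripper":1},{"tx":0,"ty":0,"tz":0,"ax":0,"ay":0,"az":0,"gripper":1},{"tx":0,"ty":0,"tz":0,"ax":0,"ay":0,"az":0,"gripper":1},{"tx":0,"ty":0,"tz":0,"ax":0,"ay":0,"az":0,"gripper":1},{"tx":0,"ty":0,"tz":0,"ax":0,"ay":0,"az":0,"gripper":1}], "force": 30}}

```text
t: 4.1
ee_pos: [534.0, -203.9, 115.4]
ee_rot: [3.141, -0.001, 0.086]
wrist_force: [-0.6, -0.0, 6.6]
opening: 0.138
grasp_force: 29.2
```

>>> {"fn": "drive_tool", "kwargs": {"series": [{"tx":0,"ty":0.03,"tz":0,"ax":0,"ay":0,"az":0,"gripper":1},{"tx":0,"ty":0.08,"tz":0,"ax":0,"ay":0,"az":0,"gripper":1},{"tx":0,"ty":0.1,"tz":0,"ax":0,"ay":0,"az":0,"gripper":1},{"tx":0,"ty":0.1,"tz":0,"ax":0,"ay":0,"az":0,"gripper":1},{"tx":0,"ty":0.1,"tz":0,"ax":0,"ay":0,"az":0,"gripper":1},{"tx":0,"ty":0.08,"tz":0,"ax":0,"ay":0,"az":0,"gripper":1},{"tx":0,"ty":0.04,"tz":0,"ax":0,"ay":0,"az":0,"gripper":1},{"tx":0,"ty":0.02,"tz":0,"ax":0,"ay":0,"az":0,"gripper":1},{"tx":0,"ty":0,"tz":0,"ax":0,"ay":0,"az":0,"gripper":1},{"tx":0,"ty":0,"tz":0,"ax":0,"ay":0,"az":0,"gripper":1}]}}

```text
t: 5.35
ee_pos: [546.9, -369.0, 115.4]
ee_rot: [3.141, 0.002, 0.085]
wrist_force: [-11.3, -3.4, 9.2]
opening: 0.135
grasp_force: 29.6
```

Run:
```python
from h import *
T=cur();s=robot.observe();print(np.round(s['wrist_force'],1))
# scene check of the rod tip: view later
a=shot('scene','s1.png')
```

```text
[-11.3  -3.4   9.2]
```

>>> {"fn": "drive_tool", "kwargs": {"series": [{"tx":0,"ty":0.01,"tz":0,"ax":0,"ay":0,"az":0,"gripper":1},{"tx":0,"ty":0,"tz":0,"ax":0,"ay":0,"az":0,"gripper":1},{"tx":0,"ty":0,"tz":0,"ax":0,"ay":0,"az":0,"gripper":0},{"tx":0,"ty":0,"tz":0,"ax":0,"ay":0,"az":0,"gripper":0},{"tx":0,"ty":0,"tz":0,"ax":0,"ay":0,"az":0,"gripper":0},{"tx":0,"ty":0,"tz":-0.1,"ax":0,"ay":0,"az":0,"gripper":0},{"tx":0,"ty":0,"tz":-0.15,"ax":0,"ay":0,"az":0,"gripper":0},{"tx":0,"ty":0,"tz":-0.15,"ax":0,"ay":0,"az":0,"gripper":0},{"tx":0,"ty":0,"tz":-0.15,"ax":0,"ay":0,"az":0,"gripper":0},{"tx":0,"ty":0,"tz":-0.1,"ax":0,"ay":0,"az":0,"gripper":0}]}}

```text
t: 6.65
ee_pos: [548.3, -371.1, 312.2]
ee_rot: [3.14, -0.001, 0.086]
wrist_force: [0.1, -0.3, -1.4]
opening: 0.501
grasp_force: 0.0
```

Run:
```python
from h import *
T=cur();a=shot('scene','s2.png');t=shot('top','t2.png')
o=np.zeros((600,800,3),np.uint8)
o[:300]=cv2.resize(a[130:250,80:400],(800,300));o[300:600]=cv2.resize(t[175:306,75:425],(800,300))
cv2.imwrite('pics/c3.png',o[:,:,::-1]); print(T[:3,3])
```

```text
[ 548.33946649 -371.08882795  312.17877757]
```

View pics/c3.png

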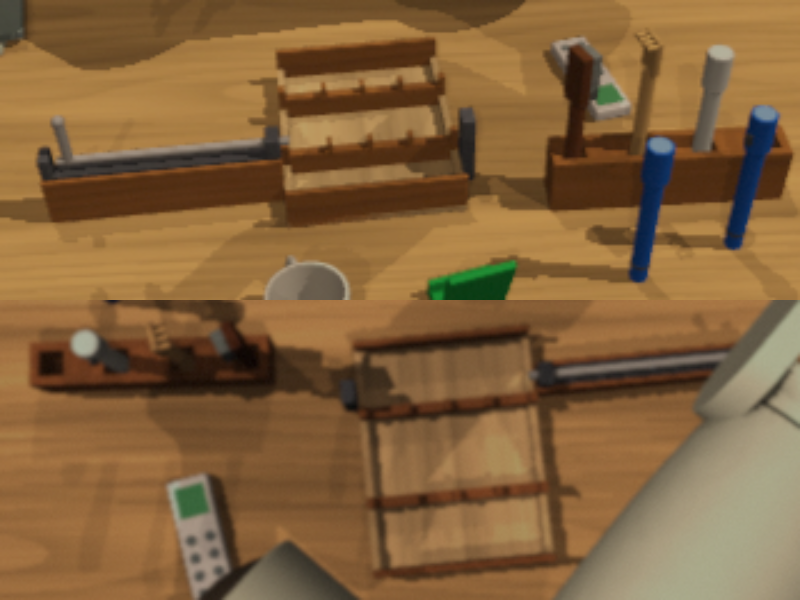

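Run:
```python
from h import *
T=cur();plan(T,pose([400,120,350],[np.pi,-.8,.29]),10)
m=robot.camera_model('top');t=lambda x,y:(75+x*350/800,175+(y-300)*131/300)
P=lambda c,z:plane(m,*t(*c),z)
L=RO
for n,c,z,r in(('keeper',(350,394),90,(70,108)),('barrel',(543,373),88,(70,-108)),('farL',(353,345),52,(131,100)),('farR',(528,330),52,(131,-100)),('nearL',(377,575),52,(-131,100)),('nearR',(553,558),52,(-131,-100)),('rail+L',(363,412),53,(44,100)),('rail+R',(540,400),53,(44,-100)),('rail-L',(372,505),53,(-56,100)),('rail-R',(548,490),53,(-56,-100))):
    print(n,P(c,z)[:2].round(1),rk(*r,z)[:2].round(1))
```

```text
10 rows: t [-0.015 -0.171 -0.017] a [ 0.0027  0.0253 -0.0061]
keeper [509.6  57.9] [508.5  61.9]
barrel [ 528.5 -151.4] [ 526.8 -153.3]
farL [569.   55.6] [570.   59.1]
farR [ 582. -141.] [ 586.9 -140.2]
nearL [316.   32.9] [308.9  37. ]
nearR [ 330.5 -158.8] [ 325.8 -162.3]
rail+L [493.5  45.5] [483.3  51.8]
rail+R [ 502.9 -151.3] [ 500.2 -147.5]
rail-L [391.2  37.1] [383.7  43.3]
rail-R [ 403.8 -156.2] [ 400.5 -156. ]
```

>>> {"fn": "drive_tool", "kwargs": {"series": [{"tx":-0.015,"ty":-0.171,"tz":-0.017,"ax":0.003,"ay":0.025,"az":-0.006,"gripper":0},{"tx":-0.015,"ty":-0.171,"tz":-0.017,"ax":0.003,"ay":0.025,"az":-0.006,"gripper":0},{"tx":-0.015,"ty":-0.171,"tz":-0.017,"ax":0.003,"ay":0.025,"az":-0.006,"gripper":0},{"tx":-0.015,"ty":-0.171,"tz":-0.017,"ax":0.003,"ay":0.025,"az":-0.006,"gripper":0},{"tx":-0.015,"ty":-0.171,"tz":-0.017,"ax":0.003,"ay":0.025,"az":-0.006,"gripper":0},{"tx":-0.015,"ty":-0.171,"tz":-0.017,"ax":0.003,"ay":0.025,"az":-0.006,"gripper":0},{"tx":-0.015,"ty":-0.171,"tz":-0.017,"ax":0.003,"ay":0.025,"az":-0.006,"gripper":0},{"tx":-0.015,"ty":-0.171,"tz":-0.017,"ax":0.003,"ay":0.025,"az":-0.006,"gripper":0},{"tx":-0.015,"ty":-0.171,"tz":-0.017,"ax":0.003,"ay":0.025,"az":-0.006,"gripper":0},{"tx":-0.015,"ty":-0.171,"tz":-0.017,"ax":0.003,"ay":0.025,"az":-0.006,"gripper":0}]}}

```text
t: 8.0
ee_pos: [414.7, 118.9, 351.4]
ee_rot: [-3.122, -0.773, 0.272]
wrist_force: [1.9, -0.3, -0.2]
opening: 0.498
grasp_force: 0.0
```

```bash
sed -i 's/^RY=.*/RY=0.079; RO=np.array([449,-52.5,0])/' h.py
python3 - <<'E'
from h import *
T=cur();s=robot.observe();print(s['ee_pos'].round(1),s['ee_rot'].round(3),s['joint_pos'].round(3))
D=[json.loads(l) for l in open('log.jsonl')]
A=[];B=[]
for j,p,r in D:
    r_=np.hypot(p[0],p[1]);q=j[1];w=j[1]+j[2];tz=Ro.from_euler('xyz',r).as_matrix()[:,2]
    u=np.array([np.cos(j[0]),-np.sin(j[0])])  # j1 sign
    A.append([1,0,np.sin(q),np.sin(w),np.cos(w),np.hypot(tz[0],tz[1])]);B.append(r_)
    A.append([0,1,np.cos(q),np.cos(w),-np.sin(w),tz[2]]);B.append(p[2])
x,res,rk_,sv=np.linalg.lstsq(np.array(A),np.array(B),rcond=None)
print(len(D),x.round(1),rk_,sv.round(3),(np.array(A)@x-B).round(1))
E
```

```text
[414.7 118.9 351.4] [-3.122 -0.773  0.272] [-0.105 -0.681  2.031  0.317  1.083  1.14 ]
9 [  9.3 172.7 470.9 496.4  73.  311.9] 6 [5.93  4.255 0.721 0.31  0.293 0.181] [ 0.6 -0.4  0.6 -0.4 -0.2 -0.1  0.6 -0.1 -0.4  0.1 -0.5  0.7 -0.1 -0.6
 -0.1 -0.6 -0.6  1.4]
```

```bash
cat > kin.py <<'E'
from h import *
from scipy.optimize import least_squares
def fk(j,x):
    e,l,h,a,c,b,d,c6,s1=x
    Y=lambda t:Ro.from_euler('y',t); Z=lambda t:Ro.from_euler('z',t)
    R0=Z(j[0]+s1);R2=R0*Y(j[1]);R3=R0*Y(j[1]+j[2]);R5=R3*Z(j[3])*Y(j[4]);R=R5*Z(j[5]+c6)
    return R0.apply([e,l,h])+R2.apply([0,0,a])+R3.apply([c,0,b])+R5.apply([0,0,d]),R
def fit():
    D=[json.loads(l) for l in open('log.jsonl')]
    def f(x):
        o=[]
        for j,p,r in D:
            q,R=fk(j,x);o+=list(q-p)+list(200*(R.inv()*Ro.from_euler('xyz',r)).as_rotvec())
        return np.array(o+list(1e-3*(x-x0)))
    best=None
    for c6 in(0,1.57,3.14,-1.57):
        x0=np.array([50,75,300,450,50,450,250,c6,0.])
        s=least_squares(f,x0,x_scale=[100]*7+[1,1])
        if best is None or s.cost<best.cost: best=s
    print(best.cost,best.x.round(3),np.abs(best.fun).max().round(2)); return best.x
LO=np.array([-2.8,-.68,.12,-1.39,.16,-2.81]);HI=np.array([2.8,2.1,2.68,4.53,2.79,2.81])
def ik(p,R,x,j0):
    f=lambda j:np.r_[fk(j,x)[0]-p,200*(fk(j,x)[1].inv()*R).as_rotvec()]
    s=least_squares(f,np.clip(j0,LO+.01,HI-.01),bounds=(LO,HI));return s.x,np.abs(s.fun).max()
E
python3 - <<'E'
from kin import *
x=fit();np.save('x.npy',x)
E
```

```text
0.014480939659776797 [1.00000e-03 7.68000e+01 1.60801e+02 4.77800e+02 7.09010e+01 4.99500e+02
 3.08500e+02 1.57100e+00 0.00000e+00] 0.14
```

```bash
cat > srch.py <<'E'
from kin import *
x=np.load('x.npy')
E_=lambda th,ph:Ro.from_euler('xyz',[np.pi,-th,ph])
seeds=[[0,.2,1.8,a,b,c] for a in(-1.2,-.6,0,.8,1.6,3.1) for b in(.3,1.2) for c in(-1,1)]
def best(p,R):
    r=[ik(p,R,x,s) for s in seeds]; r=[q for q in r if q[1]<.5]
    return max(r,key=lambda q:np.min(np.r_[q[0]-LO,HI-q[0]]))[0] if r else None
g=np.array([553,172,105])
for th in(90,75,60,45):
  for ph in(-60,-30,0,30,60):
    t=np.radians(th);f=np.radians(ph);R=E_(t,f)
    q=best(g-5*0*R.as_matrix()[:,2],R)
    if q is not None: print(th,ph,q.round(2),'margin',np.min(np.r_[q-LO,HI-q]).round(2))
for th in(0,-15,-30,-45):
    for yw in(0,np.pi):
        q=best(rk(0,0,50),E_(np.radians(th),RY+yw)); print('final',th,yw,None if q is None else q.round(2))
E
time python3 srch.py
```

```text
90 -30 [ 0.67  0.53  2.09  4.38  1.39 -2.06] margin 0.15
90 0 [ 0.35  0.41  2.39  3.51  1.25 -1.69] margin 0.29
90 30 [-0.21  0.4   2.42  2.38  1.33 -1.35] margin 0.26
90 60 [-0.42  0.5   2.15  1.66  1.52 -1.08] margin 0.53
75 -60 [ 0.69  0.56  1.72 -1.27  1.52 -2.41] margin 0.12
75 0 [ 0.34  0.14  2.38  3.64  0.74 -1.86] margin 0.3
75 30 [-0.18  0.12  2.41  2.2   0.89 -1.07] margin 0.27
75 60 [-0.4   0.31  2.15  1.5   1.29 -0.86] margin 0.53
60 -60 [ 0.63  0.43  1.73 -1.07  1.37 -2.58] margin 0.23
60 -30 [ 0.59  0.2   2.06 -1.39  0.91 -2.65] margin 0.0
60 0 [ 0.31 -0.02  2.3   4.17  0.31 -2.42] margin 0.15
60 30 [-0.12 -0.04  2.32  1.71  0.55 -0.52] margin 0.36
60 60 [-0.32  0.16  2.1   1.26  1.1  -0.56] margin 0.58
45 -60 [ 0.55  0.33  1.71 -0.84  1.26 -2.78] margin 0.03
45 0 [ 0.27 -0.05  2.16 -0.62  0.33  2.36] margin 0.17
45 30 [-0.04 -0.07  2.17  0.89  0.51  0.33] margin 0.35
45 60 [-0.21  0.09  2.01  0.93  1.   -0.2 ] margin 0.67
final 0 0 [-0.29  0.05  1.96  0.    1.12  1.2 ]
final 0 3.141592653589793 [-0.29  0.05  1.96  0.    1.12 -1.94]
final -15 0 [-0.23  0.22  1.79 -0.08  1.38  1.29]
final -15 3.141592653589793 [-0.36 -0.1   2.14  0.15  0.87 -2.1 ]
final -30 0 [-0.19  0.39  1.64 -0.14  1.62  1.33]
final -30 3.141592653589793 [-0.47 -0.22  2.31  0.45  0.64 -2.43]
final -45 0 [-0.17  0.56  1.5  -0.18  1.85  1.34]
final -45 3.141592653589793 None
real	0m45.748s
user	0m45.872s
sys	0m0.185s
```

```bash
cat >> kin.py <<'E'
X=np.load('x.npy') if os.path.exists('x.npy') else None
VM=np.array([1.89,1.89,2.22,3.01,3.01,3.01])*.7/8
def P(p,th,ph): return pose(p,[np.pi,-np.radians(th),np.radians(ph)])
def chk(T0,T1,n,j0,q=True):
    D=expm(np.real(logm(np.linalg.inv(T0)@T1))/n);T=T0.copy();j=np.array(j0);w=0;mg=9;er=0
    for i in range(n):
        T=T@D;j2,e=ik(T[:3,3],Ro.from_matrix(T[:3,:3]),X,j);w=max(w,np.max(np.abs(j2-j)/VM));er=max(er,e);j=j2;mg=min(mg,np.min(np.r_[j-LO,HI-j]))
    print('  step/max %.2f margin %.2f err %.2f'%(w,mg,er),'rot/row deg %.1f'%np.degrees(Ro.from_matrix(D[:3,:3]).magnitude()),'mm/row %.0f'%np.linalg.norm(D[:3,3]),'end',j.round(2))
    if q: plan(T0,T1,n)
    return j
def adv(T,d): # pose advanced d mm along tool z
    T=T.copy();T[:3,3]+=d*T[:3,2];return T
E
python3 - <<'E'
from kin import *
T=cur();j0=robot.observe()['joint_pos']
for th,ph in((75,30),(75,20),(70,30),(65,30),(80,30)):
    G=P([553,172,108],th,ph);pre=adv(G,-110)
    print(th,ph);j=chk(T,pre,12,j0,0);jg=chk(pre,G,4,j,0)
    L=G.copy();L[2,3]+=100;jl=chk(G,L,5,jg,0)
    M=L.copy();M[:3,3]+=[-100,-60,30]; jm=chk(L,M,5,jl,0)
    F=P(rk(0,-23,150),th-90,np.degrees(RY));jf=chk(M,F,12,jm,0)
E
```

```text
75 30
  step/max 0.90 margin 0.00 err 14.61 rot/row deg 2.8 mm/row 19 end [-0.53 -0.22  2.6   1.77  1.03 -0.8 ]
  step/max 0.67 margin 0.12 err 0.00 rot/row deg 0.0 mm/row 27 end [-0.18  0.11  2.41  2.19  0.88 -1.06]
  step/max 0.39 margin 0.28 err 0.00 rot/row deg 0.0 mm/row 20 end [-0.18 -0.18  2.35  1.89  0.72 -0.63]
  step/max 0.64 margin 0.11 err 0.00 rot/row deg 0.0 mm/row 24 end [-0.58 -0.57  2.51  1.47  1.05 -0.28]
  step/max 0.72 margin 0.12 err 0.00 rot/row deg 7.7 mm/row 18 end [-0.27  0.13  1.68 -0.09  1.58  1.23]
75 20
  step/max 1.24 margin 0.00 err 20.58 rot/row deg 2.6 mm/row 18 end [-0.26 -0.32  2.66  2.15  0.72 -0.9 ]
  step/max 0.80 margin 0.07 err 0.00 rot/row deg 0.0 mm/row 27 end [-0.02  0.09  2.44  2.6   0.75 -1.26]
  step/max 0.41 margin 0.24 err 0.00 rot/row deg 0.0 mm/row 20 end [-0.02 -0.21  2.38  2.26  0.48 -0.85]
  step/max 0.66 margin 0.00 err 0.55 rot/row deg 0.0 mm/row 24 end [-0.4  -0.68  2.55  1.51  0.72 -0.16]
  step/max 0.97 margin 0.02 err 0.00 rot/row deg 7.6 mm/row 18 end [-0.27  0.13  1.68 -0.09  1.58  1.23]
70 30
  step/max 0.73 margin 0.00 er
[... 858 characters left out ...]
row deg 0.0 mm/row 24 end [-0.5  -0.6   2.41  1.2   0.98  0.  ]
  step/max 0.70 margin 0.13 err 0.00 rot/row deg 7.7 mm/row 18 end [-0.24  0.24  1.59 -0.14  1.73  1.26]
80 30
  step/max 1.16 margin 0.00 err 18.35 rot/row deg 3.2 mm/row 19 end [-0.57 -0.06  2.63  1.89  1.17 -1.01]
  step/max 0.72 margin 0.10 err 0.00 rot/row deg 0.0 mm/row 28 end [-0.2   0.19  2.42  2.28  1.02 -1.17]
  step/max 0.42 margin 0.26 err 0.00 rot/row deg 0.0 mm/row 20 end [-0.2  -0.12  2.39  2.05  0.82 -0.8 ]
  step/max 0.67 margin 0.13 err 0.00 rot/row deg 0.0 mm/row 24 end [-0.61 -0.53  2.55  1.6   1.11 -0.42]
  step/max 0.73 margin 0.14 err 0.00 rot/row deg 7.7 mm/row 18 end [-0.29  0.07  1.73 -0.06  1.5   1.21]
```

Run:
```python
from kin import *
T=cur();j0=robot.observe()['joint_pos']
G=adv(P([553.5,173,104],72,30),5);pre=adv(G,-95)
for v,th,ph in(((470,110,300),50,35),((480,110,280),60,40),((500,60,280),55,45)):
    print(v);V=P(v,th,ph);j=chk(T,V,8,j0);j=chk(V,pre,8,j);chk(pre,G,5,j)
```

```text
(470, 110, 300)
  step/max 0.41 margin 0.01 err 0.00 rot/row deg 2.4 mm/row 10 end [-0.37 -0.51  2.1   0.79  1.12  0.39]
8 rows: t [-0.002  0.013  0.029] a [ 0.0091  0.0039 -0.0092]
  step/max 0.82 margin 0.13 err 0.00 rot/row deg 2.8 mm/row 21 end [-0.42 -0.19  2.55  1.79  0.91 -0.76]
8 rows: t [-0.057 -0.005  0.042] a [-0.0031  0.0153  0.0017]
  step/max 0.40 margin 0.16 err 0.00 rot/row deg 0.0 mm/row 19 end [-0.16  0.1   2.39  2.15  0.8  -1.  ]
5 rows: t [ 0.    -0.     0.063] a [ 0. -0. -0.]
(480, 110, 280)
  step/max 0.59 margin 0.00 err 0.74 rot/row deg 3.5 mm/row 12 end [-0.5  -0.45  2.2   1.07  1.16  0.03]
8 rows: t [-0.009  0.016  0.036] a [ 0.0126  0.0107 -0.0105]
  step/max 0.58 margin 0.13 err 0.00 rot/row deg 2.0 mm/row 19 end [-0.42 -0.19  2.55  1.79  0.91 -0.76]
8 rows: t [-0.054 -0.007  0.03 ] a [-0.0064  0.0083  0.0028]
  step/max 0.40 margin 0.16 err 0.00 rot/row deg 0.0 mm/row 19 end [-0.16  0.1   2.39  2.15  0.8  -1.  ]
5 rows: t [ 0.    -0.     0.063] a [ 0. -0. -0.]
(500, 60, 280)
  step/max 0.76 margin 0.00 err 0.00 rot/row deg 3.8 mm/row 16 end [-0.58 -0.31  2.06  0.98  1.3  -0.03]
8 rows: t [-0.009  0.04   0.034] a [ 0.0148  0.0072 -0.0133]
  step/max 0.69 margin 0.13 err 0.00 rot/row deg 2.8 mm/row 21 end [-0.42 -0.19  2.55  1.79  0.91 -0.76]
8 rows: t [-0.049 -0.029  0.039] a [-0.0094  0.0117  0.0047]
  step/max 0.40 margin 0.16 err 0.00 rot/row deg 0.0 mm/row 19 end [-0.16  0.1   2.39  2.15  0.8  -1.  ]
5 rows: t [ 0.    -0.     0.063] a [ 0. -0. -0.]
```

>>> {"fn": "drive_tool", "kwargs": {"series": [{"tx":-0.002,"ty":0.013,"tz":0.029,"ax":0.009,"ay":0.004,"az":-0.009,"gripper":-0.2},{"tx":-0.002,"ty":0.013,"tz":0.029,"ax":0.009,"ay":0.004,"az":-0.009,"gripper":-0.2},{"tx":-0.002,"ty":0.013,"tz":0.029,"ax":0.009,"ay":0.004,"az":-0.009,"gripper":-0.2},{"tx":-0.002,"ty":0.013,"tz":0.029,"ax":0.009,"ay":0.004,"az":-0.009,"gripper":-0.2},{"tx":-0.002,"ty":0.013,"tz":0.029,"ax":0.009,"ay":0.004,"az":-0.009,"gripper":-0.2},{"tx":-0.002,"ty":0.013,"tz":0.029,"ax":0.009,"ay":0.004,"az":-0.009,"gripper":-0.2},{"tx":-0.002,"ty":0.013,"tz":0.029,"ax":0.009,"ay":0.004,"az":-0.009,"gripper":-0.2},{"tx":-0.002,"ty":0.013,"tz":0.029,"ax":0.009,"ay":0.004,"az":-0.009,"gripper":-0.2},{"tx":0,"ty":0,"tz":0,"ax":0,"ay":0,"az":0,"gripper":-0.2},{"tx":0,"ty":0,"tz":0,"ax":0,"ay":0,"az":0,"gripper":-0.2}]}}

```text
t: 9.25
ee_pos: [471.1, 110.0, 300.0]
ee_rot: [-3.137, -0.873, 0.602]
wrist_force: [0.2, -0.0, 0.1]
opening: 0.599
grasp_force: 0.0
```

Run:
```python
from kin import *
T=cur();j0=robot.observe()['joint_pos'];print(j0.round(2))
G=adv(P([553.5,173,104],72,30),5);pre=adv(G,-95)
j=chk(T,pre,9,j0)
```

```text
[-0.37 -0.5   2.09  0.79  1.11  0.4 ]
  step/max 0.73 margin 0.13 err 0.00 rot/row deg 2.5 mm/row 19 end [-0.42 -0.19  2.55  1.79  0.91 -0.76]
9 rows: t [-0.051 -0.005  0.037] a [-0.0026  0.0136  0.0013]
```

>>> {"fn": "drive_tool", "kwargs": {"series": [{"tx":-0.051,"ty":-0.005,"tz":0.037,"ax":-0.0026,"ay":0.0136,"az":0.0013,"gripper":-0.2},{"tx":-0.051,"ty":-0.005,"tz":0.037,"ax":-0.0026,"ay":0.0136,"az":0.0013,"gripper":-0.2},{"tx":-0.051,"ty":-0.005,"tz":0.037,"ax":-0.0026,"ay":0.0136,"az":0.0013,"gripper":-0.2},{"tx":-0.051,"ty":-0.005,"tz":0.037,"ax":-0.0026,"ay":0.0136,"az":0.0013,"gripper":-0.2},{"tx":-0.051,"ty":-0.005,"tz":0.037,"ax":-0.0026,"ay":0.0136,"az":0.0013,"gripper":-0.2},{"tx":-0.051,"ty":-0.005,"tz":0.037,"ax":-0.0026,"ay":0.0136,"az":0.0013,"gripper":-0.2},{"tx":-0.051,"ty":-0.005,"tz":0.037,"ax":-0.0026,"ay":0.0136,"az":0.0013,"gripper":-0.2},{"tx":-0.051,"ty":-0.005,"tz":0.037,"ax":-0.0026,"ay":0.0136,"az":0.0013,"gripper":-0.2},{"tx":-0.051,"ty":-0.005,"tz":0.037,"ax":-0.0026,"ay":0.0136,"az":0.0013,"gripper":-0.2},{"tx":0,"ty":0,"tz":0,"ax":0,"ay":0,"az":0,"gripper":-0.2}]}}

```text
t: 10.5
ee_pos: [478.0, 130.6, 130.2]
ee_rot: [-3.131, -1.255, 0.516]
wrist_force: [-0.7, 0.0, -0.4]
opening: 0.598
grasp_force: 0.0
```

Run:
```python
from kin import *
T=cur();j0=robot.observe()['joint_pos'];m=robot.camera_model('wrist');shot('wrist','w5.png')
G=adv(P([553.5,173,104],72,30),5);pre=adv(G,-95)
j=chk(T,G,6,j0)
print('shaft exp z104,z80',proj(m,[553.5,173,104]),proj(m,[553.5,173,80]),proj(m,[553.5,173,135]),'tcp',proj(m,T[:3,3]))
```

```text
step/max 0.33 margin 0.16 err 0.00 rot/row deg 0.0 mm/row 16 end [-0.16  0.1   2.39  2.15  0.8  -1.  ]
6 rows: t [0.001 0.001 0.053] a [-0.0001  0.0001 -0.0001]
shaft exp z104,z80 [259.27180071 201.21747403] [259.27790921 224.65914312] [259.26272734 166.39795768] tcp [257.35974675 267.5225964 ]
```

View pics/w5.png

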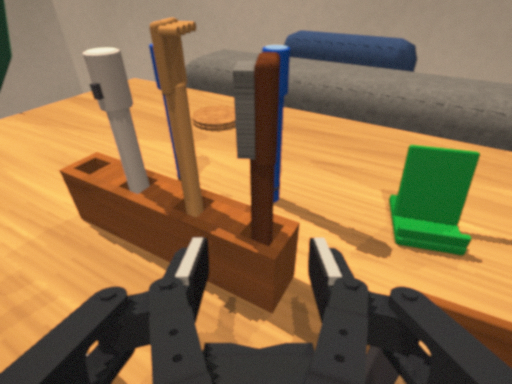

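The brush handle at (262,200) sits between the fingers, and the expected column was 259. The scratcher (180,120) and torch (115,100) stand clear on the left.

>>> {"fn": "drive_tool", "kwargs": {"series": [{"tx":0.001,"ty":0.004,"tz":0.053,"ax":0,"ay":0,"az":0,"gripper":-0.2},{"tx":0.001,"ty":0.004,"tz":0.053,"ax":0,"ay":0,"az":0,"gripper":-0.2},{"tx":0.001,"ty":0.002,"tz":0.053,"ax":0,"ay":0,"az":0,"gripper":-0.2},{"tx":0.001,"ty":0.001,"tz":0.053,"ax":0,"ay":0,"az":0,"gripper":-0.2},{"tx":0.001,"ty":0.001,"tz":0.053,"ax":0,"ay":0,"az":0,"gripper":-0.2},{"tx":0.001,"ty":0.001,"tz":0.053,"ax":0,"ay":0,"az":0,"gripper":-0.2},{"tx":0,"ty":0,"tz":0,"ax":0,"ay":0,"az":0,"gripper":0.4},{"tx":0,"ty":0,"tz":0,"ax":0,"ay":0,"az":0,"gripper":1},{"tx":0,"ty":0,"tz":0,"ax":0,"ay":0,"az":0,"gripper":1},{"tx":0,"ty":0,"tz":0,"ax":0,"ay":0,"az":0,"gripper":1}], "force": 60}}

```text
t: 11.8
ee_pos: [559.8, 172.2, 105.4]
ee_rot: [3.138, -1.26, 0.529]
wrist_force: [-1.7, 1.9, 6.9]
opening: 0.185
grasp_force: 58.4
```

Run:
```python
from kin import *
T=cur();j0=robot.observe()['joint_pos']
L=T.copy();L[2,3]+=100;L[:3,3]+=[0,0,0]
j=chk(T,L,6,j0)
for dx,dy,n in((-100,-60,5),(-60,-80,5),(-30,-90,5)):
    M=L.copy();M[:3,3]+=[dx,dy,30];print(dx,dy);jm=chk(L,M,n,j)
    F=P(rk(0,-23,120),-18,np.degrees(RY));jf=chk(M,F,12,jm)
```

```text
step/max 0.31 margin 0.30 err 0.00 rot/row deg 0.0 mm/row 17 end [-0.17 -0.18  2.32  1.8   0.68 -0.54]
6 rows: t [ 0.053  0.    -0.017] a [-0.  0.  0.]
-100 -60
  step/max 0.60 margin 0.13 err 0.00 rot/row deg 0.0 mm/row 24 end [-0.55 -0.55  2.47  1.42  1.01 -0.23]
5 rows: t [-0.005  0.001 -0.08 ] a [-0.  0.  0.]
  step/max 0.72 margin 0.15 err 0.00 rot/row deg 7.8 mm/row 20 end [-0.26  0.19  1.69 -0.1   1.56  1.24]
12 rows: t [-0.035  0.053  0.017] a [-0.0059 -0.041   0.0117]
-60 -80
  step/max 0.49 margin 0.28 err 0.00 rot/row deg 0.0 mm/row 21 end [-0.53 -0.4   2.4   1.47  0.98 -0.31]
5 rows: t [ 0.     0.026 -0.065] a [-0.  0.  0.]
  step/max 0.76 margin 0.29 err 0.00 rot/row deg 7.8 mm/row 19 end [-0.26  0.19  1.69 -0.1   1.56  1.24]
12 rows: t [-0.043  0.044  0.012] a [-0.0059 -0.041   0.0117]
-30 -90
  step/max 0.41 margin 0.34 err 0.00 rot/row deg 0.0 mm/row 20 end [-0.51 -0.3   2.34  1.5   0.96 -0.36]
5 rows: t [ 0.005  0.042 -0.051] a [-0.  0.  0.]
  step/max 0.79 margin 0.38 err 0.00 rot/row deg 7.8 mm/row 19 end [-0.26  0.19  1.69 -0.1   1.56  1.24]
12 rows: t [-0.05   0.039  0.009] a [-0.0059 -0.041   0.0117]
```

>>> {"fn": "drive_tool", "kwargs": {"series": [{"tx":0.053,"ty":0,"tz":-0.017,"ax":0,"ay":0,"az":0,"gripper":1},{"tx":0.053,"ty":0,"tz":-0.017,"ax":0,"ay":0,"az":0,"gripper":1},{"tx":0.053,"ty":0,"tz":-0.017,"ax":0,"ay":0,"az":0,"gripper":1},{"tx":0.053,"ty":0,"tz":-0.017,"ax":0,"ay":0,"az":0,"gripper":1},{"tx":0.053,"ty":0,"tz":-0.017,"ax":0,"ay":0,"az":0,"gripper":1},{"tx":0.053,"ty":0,"tz":-0.017,"ax":0,"ay":0,"az":0,"gripper":1},{"tx":0,"ty":0.033,"tz":-0.081,"ax":0,"ay":0,"az":0,"gripper":1},{"tx":0,"ty":0.033,"tz":-0.081,"ax":0,"ay":0,"az":0,"gripper":1},{"tx":0,"ty":0.033,"tz":-0.081,"ax":0,"ay":0,"az":0,"gripper":1},{"tx":0,"ty":0.033,"tz":-0.081,"ax":0,"ay":0,"az":0,"gripper":1}]}}

```text
t: 13.05
ee_pos: [498.7, 91.2, 234.2]
ee_rot: [3.138, -1.257, 0.527]
wrist_force: [0.5, -0.1, 0.3]
opening: 0.189
grasp_force: 58.6
```

Run:
```python
from kin import *
T=cur();j0=robot.observe()['joint_pos'];o=robot.observe();print(o['ee_pos'],o['opening'],o['grasp_force'])
shot('wrist','w6.png')
F=P(rk(0,-23,130),-18,np.degrees(RY));jf=chk(T,F,10,j0);jf=chk(T,F,12,j0)
```

```text
[498.6663283   91.2328647  234.22256299] 0.1886723635616085 58.55887591838837
  step/max 0.92 margin 0.29 err 0.00 rot/row deg 9.3 mm/row 22 end [-0.26  0.18  1.68 -0.1   1.58  1.24]
10 rows: t [-0.05   0.052  0.011] a [-0.0071 -0.0491  0.014 ]
  step/max 0.77 margin 0.28 err 0.00 rot/row deg 7.7 mm/row 18 end [-0.26  0.18  1.68 -0.1   1.58  1.24]
12 rows: t [-0.041  0.043  0.01 ] a [-0.0059 -0.0409  0.0117]
```

View pics/w6.png

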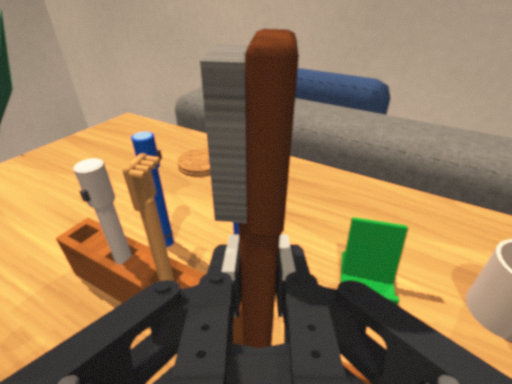

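The brush is held at (262,200), upright in the fingers. Next I turn it level over the rack.

>>> {"fn": "drive_tool", "kwargs": {"series": [{"tx":-0.05,"ty":0.052,"tz":0.011,"ax":-0.007,"ay":-0.049,"az":0.014,"gripper":1},{"tx":-0.05,"ty":0.052,"tz":0.011,"ax":-0.007,"ay":-0.049,"az":0.014,"gripper":1},{"tx":-0.05,"ty":0.052,"tz":0.011,"ax":-0.007,"ay":-0.049,"az":0.014,"gripper":1},{"tx":-0.05,"ty":0.052,"tz":0.011,"ax":-0.007,"ay":-0.049,"az":0.014,"gripper":1},{"tx":-0.05,"ty":0.052,"tz":0.011,"ax":-0.007,"ay":-0.049,"az":0.014,"gripper":1},{"tx":-0.05,"ty":0.052,"tz":0.011,"ax":-0.007,"ay":-0.049,"az":0.014,"gripper":1},{"tx":-0.05,"ty":0.052,"tz":0.011,"ax":-0.007,"ay":-0.049,"az":0.014,"gripper":1},{"tx":-0.05,"ty":0.052,"tz":0.011,"ax":-0.007,"ay":-0.049,"az":0.014,"gripper":1},{"tx":-0.05,"ty":0.052,"tz":0.011,"ax":-0.007,"ay":-0.049,"az":0.014,"gripper":1},{"tx":-0.05,"ty":0.052,"tz":0.011,"ax":-0.007,"ay":-0.049,"az":0.014,"gripper":1}]}}

```text
t: 14.35
ee_pos: [451.3, -76.0, 129.2]
ee_rot: [-3.141, 0.315, 0.079]
wrist_force: [-0.5, -0.3, -2.3]
opening: 0.186
grasp_force: 58.5
```

```bash
cat > chk2.py <<'E'
# item axis check: triangulate? just project expected item onto wrist view
import sys
from kin import *
T=cur();o=robot.observe();print(o['ee_pos'].round(1),o['ee_rot'].round(3),round(o['opening'],3),o['grasp_force'],o['t'])
yl=float(sys.argv[1]);z=float(sys.argv[2]);xr=float(sys.argv[3]);tl=float(sys.argv[4]);n=int(sys.argv[5])
F=adv(P(rk(xr,yl,z),tl,np.degrees(RY)),5);chk(T,F,n,o['joint_pos'])
E
python3 chk2.py -23 52 0 -18 6
```

```text
[451.3 -76.  129.2] [-3.141  0.315  0.079] 0.186 58.49164009094238 14.35
  step/max 0.11 margin 0.87 err 0.00 rot/row deg 0.0 mm/row 14 end [-0.26  0.26  1.76 -0.11  1.42  1.26]
6 rows: t [ 0.013 -0.     0.044] a [-0.  0. -0.]
```

Run:
```python
from kin import *
cur();m=robot.camera_model('wrist');a=shot('wrist','w7.png')
for y in(-96,-46,0,46): print(y,proj(m,rk(50,y,53)).round(1),proj(m,rk(-50,y,53)).round(1))
```

```text
-96 [379.3 106.6] [349.8 230.5]
-46 [295.3 106.7] [286.3 230.5]
0 [218.1 106.7] [227.9 230.5]
46 [140.9 106.8] [169.5 230.6]
```

View pics/w7.png

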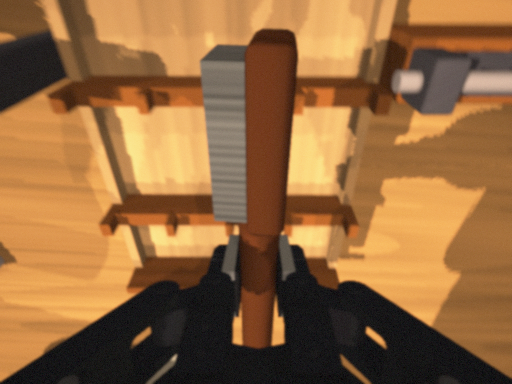

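Run:
```python
from kin import *
T=cur();m=robot.camera_model('wrist');ex=rk(1,0,0)-rk(0,0,0)
gp=T[:3,3]-5*T[:3,2]
print('gp',proj(m,gp),'tips',[proj(m,T[:3,3]+14*T[:3,2]+a*T[:3,1]+b*T[:3,0]).round(0) for a in(-9,9) for b in(-11,11)])
for s in(20,25,30,36,40,90,95,101,105): print(s,proj(m,gp+s*ex+np.array([0,0,13])).round(1),proj(m,gp+s*ex+np.array([0,0,-9])).round(1))
# where rays of near/far divider tops go
for u,v,z in((298,85,53),(145,85,53),(380,85,53),(62,88,53),(348,208,53),(108,208,53)): print(plane(m,u,v,z).round(1), (Ro.from_euler('z',-RY).apply(plane(m,u,v,z)-RO)).round(1))
```

```text
gp [257.70381599 267.18141256] tips [array([241., 266.]), array([240., 229.]), array([274., 266.]), array([275., 229.])]
20 [257.6 259.9] [257.5 222.7]
25 [257.5 251.3] [257.5 214.3]
30 [257.4 242.1] [257.4 205.6]
36 [257.4 230.6] [257.4 194.6]
40 [257.3 222.4] [257.3 187. ]
90 [256.5  79.9] [256.7  59.6]
95 [256.4  59.5] [256.6  42.5]
101 [256.2  33. ] [256.5  20.5]
105 [256.1  13.8] [256.4   4.8]
[514.1 -95.4  53. ] [ 61.5 -47.9  53. ]
[507.6  -9.1  53. ] [61.8 38.6 53. ]
[ 517.6 -141.7   53. ] [ 61.3 -94.3  53. ]
[502.3  38.1  53. ] [60.3 86.1 53. ]
[ 427.8 -146.2   53. ] [-28.6 -91.7  53. ]
[414.5  31.   53. ] [-27.8  86.   53. ]
```

Run:
```python
from kin import *
m=robot.camera_model('wrist');a=cv2.imread('pics/w7.png')[:,:,::-1].astype(int)
I=lambda p:Ro.from_euler('z',-RY).apply(p-RO).round(1)
for c in(180,320):
    print(c,[(r,a[r,c].tolist()) for r in list(range(66,112,3))+list(range(186,240,3))])
for c in(180,320):
    for v in(77,92,106,197,212,225): print(c,v,I(plane(m,c,v,40)))
```

```text
180 [(66, [229, 166, 99]), (69, [230, 168, 101]), (72, [230, 167, 101]), (75, [190, 129, 73]), (78, [111, 62, 31]), (81, [106, 62, 31]), (84, [105, 57, 24]), (87, [135, 76, 35]), (90, [168, 92, 40]), (93, [172, 94, 42]), (96, [189, 103, 44]), (99, [203, 110, 45]), (102, [202, 110, 44]), (105, [213, 123, 58]), (108, [237, 174, 101]), (111, [243, 186, 114]), (186, [241, 184, 111]), (189, [241, 183, 110]), (192, [233, 171, 102]), (195, [139, 88, 48]), (198, [101, 55, 17]), (201, [105, 58, 22]), (204, [104, 55, 25]), (207, [110, 60, 25]), (210, [110, 61, 30]), (213, [126, 66, 29]), (216, [154, 85, 42]), (219, [128, 69, 33]), (222, [126, 70, 35]), (225, [201, 136, 77]), (228, [246, 192, 117]), (231, [249, 203, 124]), (234, [250, 205, 123]), (237, [251, 211, 125])]
320 [(66, [227, 167, 102]), (69, [228, 163, 98]), (72, [228, 167, 99]), (75, [200, 140, 83]), (78, [127, 79, 40]), (81, [105, 59, 23]), (84, [100, 56, 18]), (87, [146, 77, 36]), (90, [206, 110, 49]), (93, [213, 116, 52]), (96, [210, 113, 46]), (99, [214, 118, 50]), (102, [214, 116, 49]), (105, [218, 123, 58]), (108, [235, 166, 95]), (111, [241, 184, 110]), (186, [245, 192, 114]), (189, [244, 188, 111]), (192, [240, 180, 107]), (195, [173, 117, 63]), (198, [111, 65, 29]), (201, [110, 61, 27]), (204, [108, 61, 27]), (207, [103, 54, 26]), (210, [104, 59, 30]), (213, [120, 65, 23]), (216, [183, 101, 44]), (219, [194, 107, 44]), (222, [194, 104, 45]), (225, [228, 151, 82]), (228, [250, 209, 127]), (231, [251, 212, 126]), (234, [251, 211, 126]), (237, [251, 213, 125])]
180 77 [62.5 21.4 40. ]
180 92 [53.5 22.8 40. ]
180 106 [44.7 24.2 40. ]
180 197 [-27.7  35.4  40. ]
180 212 [-42.8  37.7  40. ]
180 225 [-56.9  39.9  40. ]
320 77 [ 62.2 -62.4  40. ]
320 92 [ 53.2 -63.5  40. ]
320 106 [ 44.4 -64.5  40. ]
320 197 [-28.1 -73.1  40. ]
320 212 [-43.3 -74.9  40. ]
320 225 [-57.4 -76.5  40. ]
```

The rack pose checks out: the rails' top faces lie at rows 87–106 and 213–225, which is rack x +44..56 and −44..−57. The dividers at columns 145, 298 and 380 give a −1.5 mm correction in y. The brush is level at (260,150) and over lane −23.

```bash
sed -i 's/^RY=.*/RY=0.079; RO=np.array([449.5,-54,0])/' h.py; python3 chk2.py -24 56 0 -18 6
```

```text
[450.5 -77.3 128.1] [3.141 0.324 0.076] 0.19 58.47660005092621 14.4
  step/max 0.10 margin 0.88 err 0.00 rot/row deg 0.1 mm/row 13 end [-0.27  0.26  1.75 -0.11  1.43  1.25]
6 rows: t [0.013 0.    0.041] a [ 0.      0.0005 -0.0002]
```

>>> {"fn": "drive_tool", "kwargs": {"series": [{"tx":0.013,"ty":0,"tz":0.041,"ax":0,"ay":0,"az":0,"gripper":1},{"tx":0.013,"ty":0,"tz":0.041,"ax":0,"ay":0,"az":0,"gripper":1},{"tx":0.013,"ty":0,"tz":0.041,"ax":0,"ay":0,"az":0,"gripper":1},{"tx":0.013,"ty":0,"tz":0.041,"ax":0,"ay":0,"az":0,"gripper":1},{"tx":0.013,"ty":0,"tz":0.041,"ax":0,"ay":0,"az":0,"gripper":1},{"tx":0.013,"ty":0,"tz":0.041,"ax":0,"ay":0,"az":0,"gripper":1},{"tx":0,"ty":0,"tz":0,"ax":0,"ay":0,"az":0,"gripper":1},{"tx":0,"ty":0,"tz":0,"ax":0,"ay":0,"az":0,"gripper":0.3},{"tx":0,"ty":0,"tz":0,"ax":0,"ay":0,"az":0,"gripper":0.3},{"tx":0,"ty":0,"tz":0,"ax":0,"ay":0,"az":0,"gripper":0.3}]}}

```text
t: 15.65
ee_pos: [451.6, -74.7, 51.3]
ee_rot: [-3.138, 0.31, 0.082]
wrist_force: [0.1, -0.5, 0.0]
opening: 0.347
grasp_force: 0.0
```

Run:
```python
from kin import *
T=cur();j0=robot.observe()['joint_pos'];print(robot.observe()['wrist_force'].round(1))
U=adv(T,-90);j1=chk(T,U,4,j0)
# route to scratcher at (553,241): grip z 112
for th,ph in((72,35),(72,45)):
  G=adv(P([553.5,241,112],th,ph),5);pre=adv(G,-95)
  for v,t2,p2 in(((470,110,300),50,35),((470,130,290),50,45)):
    V=P(v,t2,p2);print(th,ph,v);j=chk(U,V,10,j1);j=chk(V,pre,9,j);j=chk(pre,G,6,j)
    L=G.copy();L[2,3]+=110;j=chk(G,L,6,j);M=L.copy();M[:3,3]+=[-60,-90,30];j=chk(L,M,5,j);chk(M,P(rk(0,23,130),th-90,np.degrees(RY)),12,j)
```

```text
[ 0.1 -0.5  0. ]
  step/max 0.21 margin 0.90 err 0.00 rot/row deg 0.0 mm/row 23 end [-0.25  0.22  1.6  -0.1   1.61  1.25]
4 rows: t [-0.     0.    -0.075] a [0. 0. 0.]
72 35 (470, 110, 300)
  step/max 0.52 margin 0.17 err 0.00 rot/row deg 7.3 mm/row 26 end [-0.37 -0.51  2.1   0.79  1.12  0.39]
10 rows: t [ 0.029 -0.065 -0.049] a [ 0.0048  0.0367 -0.0172]
  step/max 0.74 margin 0.17 err 0.00 rot/row deg 2.4 mm/row 20 end [-0.22 -0.17  2.5   1.87  0.83 -0.76]
9 rows: t [-0.041 -0.022  0.049] a [-0.      0.0136  0.    ]
  step/max 0.32 margin 0.20 err 0.00 rot/row deg 0.0 mm/row 16 end [-0.    0.11  2.34  2.2   0.75 -1.  ]
6 rows: t [-0.    -0.     0.053] a [ 0. -0. -0.]
  step/max 0.35 margin 0.35 err 0.00 rot/row deg 0.0 mm/row 18 end [-0.   -0.16  2.27  1.81  0.6  -0.5 ]
6 rows: t [ 0.058  0.    -0.019] a [ 0. -0. -0.]
  step/max 0.50 margin 0.27 err 0.00 rot/row deg 0.0 mm/row 22 end [-0.36 -0.41  2.37  1.46  0.91 -0.25]
5 rows: t [-0.002  0.026 -0.07 ] a [ 0. -0. -0.]
  step/max 0.81 margin 0.28 err 0.00 rot/row deg 7.8 mm/row 20 end [-0.19  0.16  1.69 -0.08  1.59  1.32]
12 rows: t
[... 2303 characters left out ...]
.06 -0.73]
9 rows: t [-0.039 -0.007  0.045] a [-0.      0.0136  0.    ]
  step/max 0.29 margin 0.29 err 0.00 rot/row deg 0.0 mm/row 16 end [-0.12  0.16  2.28  1.9   0.91 -0.87]
6 rows: t [ 0.    -0.     0.053] a [ 0. -0. -0.]
  step/max 0.29 margin 0.40 err 0.00 rot/row deg 0.0 mm/row 18 end [-0.12 -0.1   2.22  1.63  0.84 -0.46]
6 rows: t [ 0.058  0.    -0.019] a [ 0. -0. -0.]
  step/max 0.45 margin 0.38 err 0.00 rot/row deg 0.0 mm/row 22 end [-0.45 -0.3   2.3   1.41  1.14 -0.34]
5 rows: t [-0.003  0.014 -0.073] a [-0. -0. -0.]
  step/max 0.72 margin 0.38 err 0.00 rot/row deg 8.1 mm/row 21 end [-0.19  0.16  1.69 -0.08  1.59  1.32]
12 rows: t [-0.051  0.047  0.007] a [-0.0094 -0.0398  0.0185]
```

>>> {"fn": "drive_tool", "kwargs": {"series": [{"tx":0,"ty":0,"tz":-0.075,"ax":0,"ay":0,"az":0,"gripper":0.3},{"tx":0,"ty":0,"tz":-0.075,"ax":0,"ay":0,"az":0,"gripper":0.3},{"tx":0,"ty":0,"tz":-0.075,"ax":0,"ay":0,"az":0,"gripper":0.3},{"tx":0,"ty":0,"tz":-0.075,"ax":0,"ay":0,"az":0,"gripper":0.3},{"tx":0,"ty":0,"tz":0,"ax":0,"ay":0,"az":0,"gripper":0.3},{"tx":0,"ty":0,"tz":0,"ax":0,"ay":0,"az":0,"gripper":0.3},{"tx":0,"ty":0,"tz":0,"ax":0,"ay":0,"az":0,"gripper":0},{"tx":0,"ty":0,"tz":0,"ax":0,"ay":0,"az":0,"gripper":0},{"tx":0,"ty":0,"tz":0,"ax":0,"ay":0,"az":0,"gripper":0},{"tx":0,"ty":0,"tz":0,"ax":0,"ay":0,"az":0,"gripper":0}]}}

```text
t: 16.9
ee_pos: [478.9, -72.8, 137.0]
ee_rot: [-3.138, 0.31, 0.082]
wrist_force: [-0.1, 0.3, 0.3]
opening: 0.5
grasp_force: 0.0
```

Run:
```python
from kin import *
T=cur();j0=robot.observe()['joint_pos'];shot('wrist','w8.png')
chk(T,P((470,130,290),50,45),10,j0)
```

```text
step/max 0.56 margin 0.25 err 0.00 rot/row deg 7.8 mm/row 27 end [-0.38 -0.43  2.07  0.85  1.21  0.21]
10 rows: t [ 0.035 -0.072 -0.042] a [ 0.0065  0.036  -0.0228]
```

View pics/w8.png

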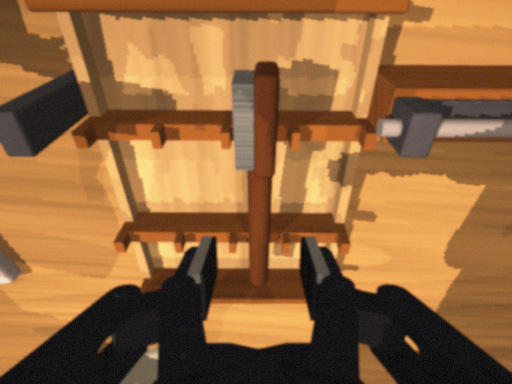

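The brush lies over both rails in lane −23, from head (256,65) to foot (259,283). Next, the scratcher.

>>> {"fn": "drive_tool", "kwargs": {"series": [{"tx":0.035,"ty":-0.072,"tz":-0.042,"ax":0.0065,"ay":0.036,"az":-0.0228,"gripper":-0.2},{"tx":0.035,"ty":-0.072,"tz":-0.042,"ax":0.0065,"ay":0.036,"az":-0.0228,"gripper":-0.2},{"tx":0.035,"ty":-0.072,"tz":-0.042,"ax":0.0065,"ay":0.036,"az":-0.0228,"gripper":-0.2},{"tx":0.035,"ty":-0.072,"tz":-0.042,"ax":0.0065,"ay":0.036,"az":-0.0228,"gripper":-0.2},{"tx":0.035,"ty":-0.072,"tz":-0.042,"ax":0.0065,"ay":0.036,"az":-0.0228,"gripper":-0.2},{"tx":0.035,"ty":-0.072,"tz":-0.042,"ax":0.0065,"ay":0.036,"az":-0.0228,"gripper":-0.2},{"tx":0.035,"ty":-0.072,"tz":-0.042,"ax":0.0065,"ay":0.036,"az":-0.0228,"gripper":-0.2},{"tx":0.035,"ty":-0.072,"tz":-0.042,"ax":0.0065,"ay":0.036,"az":-0.0228,"gripper":-0.2},{"tx":0.035,"ty":-0.072,"tz":-0.042,"ax":0.0065,"ay":0.036,"az":-0.0228,"gripper":-0.2},{"tx":0.035,"ty":-0.072,"tz":-0.042,"ax":0.0065,"ay":0.036,"az":-0.0228,"gripper":-0.2}]}}

```text
t: 18.2
ee_pos: [468.7, 130.3, 290.9]
ee_rot: [3.138, -0.878, 0.789]
wrist_force: [-0.2, 0.5, 0.4]
opening: 0.603
grasp_force: 0.0
```

Run:
```python
from kin import *
T=cur();j0=robot.observe()['joint_pos'];print(T[:3,3])
chk(T,adv(P([553.5,241,112],72,45),-90),9,j0)
```

```text
[468.66934865 130.29729467 290.89968378]
  step/max 0.50 margin 0.25 err 0.00 rot/row deg 2.4 mm/row 18 end [-0.37 -0.06  2.41  1.63  1.06 -0.73]
9 rows: t [-0.039 -0.007  0.045] a [-0.      0.0134  0.0001]
```

>>> {"fn": "drive_tool", "kwargs": {"series": [{"tx":-0.039,"ty":-0.007,"tz":0.045,"ax":0,"ay":0.0134,"az":0,"gripper":-0.2},{"tx":-0.039,"ty":-0.007,"tz":0.045,"ax":0,"ay":0.0134,"az":0,"gripper":-0.2},{"tx":-0.039,"ty":-0.007,"tz":0.045,"ax":0,"ay":0.0134,"az":0,"gripper":-0.2},{"tx":-0.039,"ty":-0.007,"tz":0.045,"ax":0,"ay":0.0134,"az":0,"gripper":-0.2},{"tx":-0.039,"ty":-0.007,"tz":0.045,"ax":0,"ay":0.0134,"az":0,"gripper":-0.2},{"tx":-0.039,"ty":-0.007,"tz":0.045,"ax":0,"ay":0.0134,"az":0,"gripper":-0.2},{"tx":-0.039,"ty":-0.007,"tz":0.045,"ax":0,"ay":0.0134,"az":0,"gripper":-0.2},{"tx":-0.039,"ty":-0.007,"tz":0.045,"ax":0,"ay":0.0134,"az":0,"gripper":-0.2},{"tx":-0.039,"ty":-0.007,"tz":0.045,"ax":0,"ay":0.0134,"az":0,"gripper":-0.2},{"tx":0,"ty":0,"tz":0,"ax":0,"ay":0,"az":0,"gripper":-0.2}]}}

```text
t: 19.45
ee_pos: [491.7, 179.8, 137.2]
ee_rot: [-3.128, -1.251, 0.772]
wrist_force: [0.2, 0.3, 0.3]
opening: 0.603
grasp_force: 0.0
```

```bash
cat > loc.py <<'E'
# measure shaft column near the grip height by colour; args: x y z mode
import sys
from kin import *
gx,gy,gz=map(float,sys.argv[1:4]);mode=sys.argv[4]
T=cur();j0=robot.observe()['joint_pos'];m=robot.camera_model('wrist');a=shot('wrist',sys.argv[5]);print(T[:3,3].round(1),'tcp',proj(m,T[:3,3]).round(0))
h=cv2.cvtColor(a,cv2.COLOR_RGB2HSV).astype(int)
for z in(gz-20,gz-5,gz+10,gz+25):
    u,v=proj(m,[gx,gy,z]);r=int(v);row=a[r].astype(int)
    lo=max(int(u)-60,0)
    g=np.abs(np.diff(row.sum(1))); 
    e=[c for c in range(lo,int(u)+60) if g[c]>45]
    print(z,(round(u),r),'edges',e); 
chk(T,adv(P([gx,gy,gz],72,float(sys.argv[6])),5),6,j0)
E
python3 loc.py 553.5 241 112 s w9.png 45
```

```text
[491.7 179.8 137.2] tcp [257. 267.]
92.0 (258, 219) edges [247]
107.0 (258, 204) edges [265, 266, 267]
122.0 (258, 188) edges [221, 222, 244, 245, 246, 266, 267, 268]
137.0 (258, 171) edges [211, 212, 243, 244, 245, 266, 267, 268]
  step/max 0.30 margin 0.28 err 0.00 rot/row deg 0.1 mm/row 16 end [-0.12  0.16  2.28  1.9   0.91 -0.87]
6 rows: t [0.002 0.    0.053] a [-0.0001  0.0003 -0.0002]
```

The scratcher shaft spans columns 245–267, centre 256 against 258 expected, and its width fits 16 mm.

>>> {"fn": "drive_tool", "kwargs": {"series": [{"tx":0.002,"ty":-0.001,"tz":0.053,"ax":0,"ay":0,"az":0,"gripper":-0.2},{"tx":0.002,"ty":-0.001,"tz":0.053,"ax":0,"ay":0,"az":0,"gripper":-0.2},{"tx":0.002,"ty":-0.001,"tz":0.053,"ax":0,"ay":0,"az":0,"gripper":-0.2},{"tx":0.002,"ty":-0.001,"tz":0.053,"ax":0,"ay":0,"az":0,"gripper":-0.2},{"tx":0.002,"ty":-0.001,"tz":0.053,"ax":0,"ay":0,"az":0,"gripper":-0.2},{"tx":0.002,"ty":0,"tz":0.053,"ax":0,"ay":0,"az":0,"gripper":-0.2},{"tx":0,"ty":0,"tz":0,"ax":0,"ay":0,"az":0,"gripper":0.4},{"tx":0,"ty":0,"tz":0,"ax":0,"ay":0,"az":0,"gripper":1},{"tx":0,"ty":0,"tz":0,"ax":0,"ay":0,"az":0,"gripper":1},{"tx":0,"ty":0,"tz":0,"ax":0,"ay":0,"az":0,"gripper":1}], "force": 60}}

```text
t: 20.75
ee_pos: [556.2, 245.1, 113.2]
ee_rot: [-3.141, -1.254, 0.784]
wrist_force: [-2.2, -0.1, 6.7]
opening: 0.153
grasp_force: 58.4
```

```bash
cat > lift.py <<'E'
from kin import *
T=cur();j0=robot.observe()['joint_pos']
L=T.copy();L[2,3]+=110;j=chk(T,L,6,j0);M=L.copy();M[:3,3]+=[-60,-90,30];j=chk(L,M,4,j)
E
python3 lift.py
```

```text
step/max 0.29 margin 0.40 err 0.00 rot/row deg 0.0 mm/row 18 end [-0.11 -0.11  2.21  1.62  0.84 -0.44]
6 rows: t [ 0.058 -0.    -0.019] a [ 0. -0.  0.]
  step/max 0.56 margin 0.37 err 0.00 rot/row deg 0.0 mm/row 28 end [-0.44 -0.31  2.3   1.4   1.14 -0.32]
4 rows: t [-0.004  0.018 -0.092] a [ 0. -0.  0.]
```

>>> {"fn": "drive_tool", "kwargs": {"series": [{"tx":0.058,"ty":0,"tz":-0.019,"ax":0,"ay":0,"az":0,"gripper":1},{"tx":0.058,"ty":0,"tz":-0.019,"ax":0,"ay":0,"az":0,"gripper":1},{"tx":0.058,"ty":0,"tz":-0.019,"ax":0,"ay":0,"az":0,"gripper":1},{"tx":0.058,"ty":0,"tz":-0.019,"ax":0,"ay":0,"az":0,"gripper":1},{"tx":0.058,"ty":0,"tz":-0.019,"ax":0,"ay":0,"az":0,"gripper":1},{"tx":0.058,"ty":0,"tz":-0.019,"ax":0,"ay":0,"az":0,"gripper":1},{"tx":-0.004,"ty":0.018,"tz":-0.092,"ax":0,"ay":0,"az":0,"gripper":1},{"tx":-0.004,"ty":0.018,"tz":-0.092,"ax":0,"ay":0,"az":0,"gripper":1},{"tx":-0.004,"ty":0.018,"tz":-0.092,"ax":0,"ay":0,"az":0,"gripper":1},{"tx":-0.004,"ty":0.018,"tz":-0.092,"ax":0,"ay":0,"az":0,"gripper":1}]}}

```text
t: 22.0
ee_pos: [495.4, 154.2, 252.1]
ee_rot: [-3.14, -1.252, 0.782]
wrist_force: [0.2, 0.5, -1.0]
opening: 0.156
grasp_force: 58.6
```

```bash
cat > turn.py <<'E'
import sys
from kin import *
y=float(sys.argv[1]);x=float(sys.argv[2]);n=int(sys.argv[3])
T=cur();o=robot.observe();print(o['ee_pos'].round(1),o['opening'],o['grasp_force'])
chk(T,P(rk(x,y,140),-18,np.degrees(RY)),n,o['joint_pos'])
# held item: does its axis stay vertical / where? edges of the shaft above the fingers
m=robot.camera_model('wrist');a=shot('wrist',sys.argv[4]).astype(int)
g=T[:3,3]-5*T[:3,2]
for s in(25,35,45,55,65,80,90,95,100,105):
    u,v=proj(m,g+[0,0,s]);r=int(v)
    if 0<=r<384:
        d=np.abs(np.diff(a[r].sum(1)));print(s,(round(u),r),[c for c in range(200,320) if d[c]>50])
E
python3 turn.py 23 0 10 w10.png
```

```text
[495.4 154.2 252.1] 0.15629820073814135 58.59566152095795
  step/max 0.86 margin 0.37 err 0.00 rot/row deg 9.7 mm/row 24 end [-0.19  0.16  1.68 -0.08  1.61  1.32]
10 rows: t [-0.059  0.056  0.006] a [-0.0112 -0.0476  0.0221]
25 (257, 234) [202, 203, 240, 275, 276, 312, 313, 314]
35 (257, 216) [201, 202, 231, 232, 233, 276, 277, 314, 315, 316]
45 (257, 196) [200, 201, 229, 230, 231, 277, 278, 314, 315]
55 (257, 174) [224, 225, 226, 227, 278, 279, 304]
65 (257, 149) [228, 229, 230, 279, 280, 281, 303, 305]
80 (257, 106) [226, 227]
90 (257, 73) [224, 286]
95 (257, 55) [223, 287]
100 (256, 36) [222, 315]
105 (256, 15) []
```

>>> {"fn": "drive_tool", "kwargs": {"series": [{"tx":-0.059,"ty":0.056,"tz":0.006,"ax":-0.0112,"ay":-0.0476,"az":0.0221,"gripper":1},{"tx":-0.059,"ty":0.056,"tz":0.006,"ax":-0.0112,"ay":-0.0476,"az":0.0221,"gripper":1},{"tx":-0.059,"ty":0.056,"tz":0.006,"ax":-0.0112,"ay":-0.0476,"az":0.0221,"gripper":1},{"tx":-0.059,"ty":0.056,"tz":0.006,"ax":-0.0112,"ay":-0.0476,"az":0.0221,"gripper":1},{"tx":-0.059,"ty":0.056,"tz":0.006,"ax":-0.0112,"ay":-0.0476,"az":0.0221,"gripper":1},{"tx":-0.059,"ty":0.056,"tz":0.006,"ax":-0.0112,"ay":-0.0476,"az":0.0221,"gripper":1},{"tx":-0.059,"ty":0.056,"tz":0.006,"ax":-0.0112,"ay":-0.0476,"az":0.0221,"gripper":1},{"tx":-0.059,"ty":0.056,"tz":0.006,"ax":-0.0112,"ay":-0.0476,"az":0.0221,"gripper":1},{"tx":-0.059,"ty":0.056,"tz":0.006,"ax":-0.0112,"ay":-0.0476,"az":0.0221,"gripper":1},{"tx":-0.059,"ty":0.056,"tz":0.006,"ax":-0.0112,"ay":-0.0476,"az":0.0221,"gripper":1}]}}

```text
t: 23.3
ee_pos: [449.3, -32.1, 139.9]
ee_rot: [3.139, 0.319, 0.077]
wrist_force: [0.7, 0.1, -1.5]
opening: 0.158
grasp_force: 58.6
```

```bash
python3 chk2.py 23 52 0 -18 6
python3 - <<'E'
from h import *
cur();m=robot.camera_model('wrist');a=shot('wrist','w11.png')
for y in(-96,-46,0,46): print(y,proj(m,rk(50,y,53)).round(1))
E
```

```text
[449.3 -32.1 139.9] [3.139 0.319 0.077] 0.158 58.57564151287079 23.3
  step/max 0.12 margin 0.85 err 0.00 rot/row deg 0.0 mm/row 15 end [-0.19  0.25  1.77 -0.08  1.42  1.33]
6 rows: t [ 0.014 -0.001  0.049] a [ 0.0001  0.0002 -0.0001]
-96 [445.4 101.6]
-46 [365.6 101.7]
0 [292.2 101.9]
46 [218.6 102. ]
```

>>> {"fn": "drive_tool", "kwargs": {"series": [{"tx":0.014,"ty":0,"tz":0.05,"ax":0,"ay":0,"az":0,"gripper":1},{"tx":0.014,"ty":0,"tz":0.05,"ax":0,"ay":0,"az":0,"gripper":1},{"tx":0.014,"ty":0,"tz":0.05,"ax":0,"ay":0,"az":0,"gripper":1},{"tx":0.014,"ty":0,"tz":0.05,"ax":0,"ay":0,"az":0,"gripper":1},{"tx":0.014,"ty":0,"tz":0.05,"ax":0,"ay":0,"az":0,"gripper":1},{"tx":0.014,"ty":0,"tz":0.05,"ax":0,"ay":0,"az":0,"gripper":1},{"tx":0,"ty":0,"tz":0,"ax":0,"ay":0,"az":0,"gripper":1},{"tx":0,"ty":0,"tz":0,"ax":0,"ay":0,"az":0,"gripper":0.36},{"tx":0,"ty":0,"tz":0,"ax":0,"ay":0,"az":0,"gripper":0.36},{"tx":0,"ty":0,"tz":0,"ax":0,"ay":0,"az":0,"gripper":0.36}]}}

```text
t: 24.6
ee_pos: [446.1, -31.4, 46.4]
ee_rot: [-3.141, 0.314, 0.081]
wrist_force: [0.4, 0.5, 0.1]
opening: 0.321
grasp_force: 0.0
```

>>> {"fn": "drive_tool", "kwargs": {"series": [{"tx":0,"ty":0,"tz":-0.05,"ax":0,"ay":0,"az":0,"gripper":0.36},{"tx":0,"ty":0,"tz":-0.075,"ax":0,"ay":0,"az":0,"gripper":0.36},{"tx":0,"ty":0,"tz":-0.075,"ax":0,"ay":0,"az":0,"gripper":0.36},{"tx":0,"ty":0,"tz":-0.1,"ax":0,"ay":0,"az":0,"gripper":0},{"tx":0,"ty":0,"tz":0,"ax":0,"ay":0,"az":0,"gripper":0},{"tx":0,"ty":0,"tz":0,"ax":0,"ay":0,"az":0,"gripper":0},{"tx":0,"ty":0,"tz":0,"ax":0,"ay":0,"az":0,"gripper":0},{"tx":0,"ty":0,"tz":0,"ax":0,"ay":0,"az":0,"gripper":0},{"tx":0,"ty":0,"tz":0,"ax":0,"ay":0,"az":0,"gripper":0},{"tx":0,"ty":0,"tz":0,"ax":0,"ay":0,"az":0,"gripper":0}]}}

```text
t: 25.85
ee_pos: [473.7, -29.2, 131.8]
ee_rot: [-3.141, 0.314, 0.081]
wrist_force: [-1.1, -0.0, -0.0]
opening: 0.502
grasp_force: 0.0
```

Run:
```python
from kin import *
T=cur();j0=robot.observe()['joint_pos'];shot('wrist','w12.png')
sc=shot('scene','s3.png');tp=shot('top','t3.png')
V=P((470,150,290),50,45);j=chk(T,V,10,j0)
g=[553,316,102]
for ph in(45,50):
    G=adv(P(g,72,ph),5);pre=adv(G,-95);print(ph);j2=chk(V,pre,9,j);j3=chk(pre,G,6,j2)
    L=G.copy();L[2,3]+=110;j4=chk(G,L,6,j3,0);M=L.copy();M[:3,3]+=[-60,-90,30];j5=chk(L,M,5,j4,0);chk(M,P(rk(-8,67,140),-18,np.degrees(RY)),14,j5,0)
```

```text
step/max 0.59 margin 0.25 err 0.00 rot/row deg 7.8 mm/row 26 end [-0.31 -0.43  2.07  0.84  1.17  0.26]
10 rows: t [ 0.034 -0.064 -0.045] a [ 0.0065  0.0361 -0.0228]
45
  step/max 0.63 margin 0.25 err 0.00 rot/row deg 2.4 mm/row 22 end [-0.1  -0.02  2.41  1.87  0.88 -0.81]
9 rows: t [-0.035 -0.022  0.059] a [-0.      0.0136  0.    ]
  step/max 0.25 margin 0.29 err 0.00 rot/row deg 0.0 mm/row 16 end [ 0.1   0.21  2.25  2.13  0.79 -0.97]
6 rows: t [ 0.    -0.     0.053] a [ 0. -0. -0.]
  step/max 0.30 margin 0.43 err 0.00 rot/row deg 0.0 mm/row 18 end [ 0.1  -0.04  2.19  1.8   0.67 -0.54]
  step/max 0.42 margin 0.36 err 0.00 rot/row deg 0.0 mm/row 22 end [-0.19 -0.29  2.32  1.51  0.91 -0.34]
  step/max 0.74 margin 0.38 err 0.00 rot/row deg 6.9 mm/row 19 end [-0.11  0.13  1.71 -0.06  1.61  1.39]
50
  step/max 0.54 margin 0.26 err 0.00 rot/row deg 2.5 mm/row 21 end [-0.17  0.02  2.37  1.74  0.98 -0.78]
9 rows: t [-0.034 -0.017  0.06 ] a [ 0.0027  0.0136 -0.0015]
  step/max 0.25 margin 0.34 err 0.00 rot/row deg 0.0 mm/row 16 end [ 0.05  0.23  2.22  1.98  0.86 -0.91]
6 rows: t [-0.     0.     0.053] a [-0. -0.  0.]
  step/max 0.28 margin 0.46 err 0.00 rot/row deg 0.0 mm/row 18 end [ 0.05 -0.02  2.17  1.71  0.78 -0.51]
  step/max 0.40 margin 0.40 err 0.00 rot/row deg 0.0 mm/row 22 end [-0.24 -0.25  2.28  1.47  1.03 -0.37]
  step/max 0.69 margin 0.43 err 0.00 rot/row deg 7.0 mm/row 19 end [-0.11  0.13  1.71 -0.06  1.61  1.39]
```

View pics/w12.png

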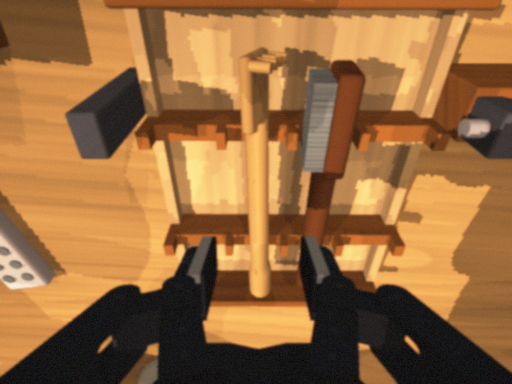

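The scratcher lies in lane +23, head (255,60) to foot (260,290), and the brush is in lane −23 at (335,120). Next, the torch.

>>> {"fn": "drive_tool", "kwargs": {"series": [{"tx":0.034,"ty":-0.064,"tz":-0.045,"ax":0.0065,"ay":0.0361,"az":-0.0228,"gripper":-0.2},{"tx":0.034,"ty":-0.064,"tz":-0.045,"ax":0.0065,"ay":0.0361,"az":-0.0228,"gripper":-0.2},{"tx":0.034,"ty":-0.064,"tz":-0.045,"ax":0.0065,"ay":0.0361,"az":-0.0228,"gripper":-0.2},{"tx":0.034,"ty":-0.064,"tz":-0.045,"ax":0.0065,"ay":0.0361,"az":-0.0228,"gripper":-0.2},{"tx":0.034,"ty":-0.064,"tz":-0.045,"ax":0.0065,"ay":0.0361,"az":-0.0228,"gripper":-0.2},{"tx":0.034,"ty":-0.064,"tz":-0.045,"ax":0.0065,"ay":0.0361,"az":-0.0228,"gripper":-0.2},{"tx":0.034,"ty":-0.064,"tz":-0.045,"ax":0.0065,"ay":0.0361,"az":-0.0228,"gripper":-0.2},{"tx":0.034,"ty":-0.064,"tz":-0.045,"ax":0.0065,"ay":0.0361,"az":-0.0228,"gripper":-0.2},{"tx":0.034,"ty":-0.064,"tz":-0.045,"ax":0.0065,"ay":0.0361,"az":-0.0228,"gripper":-0.2},{"tx":0.034,"ty":-0.064,"tz":-0.045,"ax":0.0065,"ay":0.0361,"az":-0.0228,"gripper":-0.2}]}}

```text
t: 27.25
ee_pos: [469.2, 149.8, 291.1]
ee_rot: [3.137, -0.876, 0.79]
wrist_force: [-1.2, 0.1, 0.5]
opening: 0.603
grasp_force: 0.0
```

Run:
```python
from kin import *
T=cur();j0=robot.observe()['joint_pos'];print(T[:3,3])
chk(T,adv(P([553,316,102],72,45),-90),9,j0)
```

```text
[469.19810996 149.8065939  291.11180167]
  step/max 0.62 margin 0.25 err 0.00 rot/row deg 2.4 mm/row 22 end [-0.1  -0.02  2.41  1.87  0.88 -0.81]
9 rows: t [-0.035 -0.022  0.06 ] a [0.     0.0135 0.0001]
```

>>> {"fn": "drive_tool", "kwargs": {"series": [{"tx":-0.035,"ty":-0.022,"tz":0.06,"ax":0,"ay":0.0135,"az":0,"gripper":-0.2},{"tx":-0.035,"ty":-0.022,"tz":0.06,"ax":0,"ay":0.0135,"az":0,"gripper":-0.2},{"tx":-0.035,"ty":-0.022,"tz":0.06,"ax":0,"ay":0.0135,"az":0,"gripper":-0.2},{"tx":-0.035,"ty":-0.022,"tz":0.06,"ax":0,"ay":0.0135,"az":0,"gripper":-0.2},{"tx":-0.035,"ty":-0.022,"tz":0.06,"ax":0,"ay":0.0135,"az":0,"gripper":-0.2},{"tx":-0.035,"ty":-0.022,"tz":0.06,"ax":0,"ay":0.0135,"az":0,"gripper":-0.2},{"tx":-0.035,"ty":-0.022,"tz":0.06,"ax":0,"ay":0.0135,"az":0,"gripper":-0.2},{"tx":-0.035,"ty":-0.022,"tz":0.06,"ax":0,"ay":0.0135,"az":0,"gripper":-0.2},{"tx":-0.035,"ty":-0.022,"tz":0.06,"ax":0,"ay":0.0135,"az":0,"gripper":-0.2},{"tx":0,"ty":0,"tz":0,"ax":0,"ay":0,"az":0,"gripper":-0.2}]}}

```text
t: 28.5
ee_pos: [491.8, 256.6, 126.0]
ee_rot: [-3.131, -1.251, 0.776]
wrist_force: [-0.2, 0.7, 0.7]
opening: 0.603
grasp_force: 0.0
```

```bash
python3 loc.py 553 316 102 s w13.png 45
```

```text
[491.8 256.6 126. ] tcp [257. 267.]
82.0 (259, 219) edges [207, 290, 291, 292, 306, 307, 308]
97.0 (259, 204) edges [272, 273, 291, 292, 293, 308, 309, 310]
112.0 (259, 188) edges [235, 247, 272, 273, 292, 293, 294, 310, 311, 312]
127.0 (259, 171) edges [246, 247, 273, 274, 293, 294, 295, 312, 313, 314]
  step/max 0.25 margin 0.29 err 0.00 rot/row deg 0.1 mm/row 16 end [ 0.1   0.21  2.25  2.13  0.79 -0.97]
6 rows: t [0.002 0.001 0.052] a [-0.0001  0.0003 -0.0002]
```

The torch body spans columns 247–273, centre 260 against 259 expected, and its width fits 20 mm. Edges at 292–312 are the blue decoy farther behind.

>>> {"fn": "drive_tool", "kwargs": {"series": [{"tx":0.002,"ty":0.001,"tz":0.052,"ax":0,"ay":0,"az":0,"gripper":-0.2},{"tx":0.002,"ty":0.001,"tz":0.052,"ax":0,"ay":0,"az":0,"gripper":-0.2},{"tx":0.002,"ty":0.001,"tz":0.052,"ax":0,"ay":0,"az":0,"gripper":-0.2},{"tx":0.002,"ty":0.001,"tz":0.052,"ax":0,"ay":0,"az":0,"gripper":-0.2},{"tx":0.002,"ty":0.001,"tz":0.052,"ax":0,"ay":0,"az":0,"gripper":-0.2},{"tx":0.002,"ty":0.001,"tz":0.052,"ax":0,"ay":0,"az":0,"gripper":-0.2},{"tx":0,"ty":0,"tz":0,"ax":0,"ay":0,"az":0,"gripper":0.4},{"tx":0,"ty":0,"tz":0,"ax":0,"ay":0,"az":0,"gripper":1},{"tx":0,"ty":0,"tz":0,"ax":0,"ay":0,"az":0,"gripper":1},{"tx":0,"ty":0,"tz":0,"ax":0,"ay":0,"az":0,"gripper":1}], "force": 70}}

```text
t: 29.8
ee_pos: [557.5, 318.0, 102.1]
ee_rot: [3.141, -1.254, 0.784]
wrist_force: [-0.3, -0.1, -1.0]
opening: 0.21
grasp_force: 68.2
```

```bash
python3 lift.py
```

```text
step/max 0.30 margin 0.44 err 0.00 rot/row deg 0.0 mm/row 18 end [ 0.1  -0.05  2.19  1.79  0.67 -0.53]
6 rows: t [ 0.058  0.    -0.019] a [-0. -0.  0.]
  step/max 0.51 margin 0.37 err 0.00 rot/row deg 0.0 mm/row 28 end [-0.19 -0.3   2.31  1.5   0.91 -0.33]
4 rows: t [-0.004  0.018 -0.092] a [-0. -0.  0.]
```

>>> {"fn": "drive_tool", "kwargs": {"series": [{"tx":0.058,"ty":0,"tz":-0.019,"ax":0,"ay":0,"az":0,"gripper":1},{"tx":0.058,"ty":0,"tz":-0.019,"ax":0,"ay":0,"az":0,"gripper":1},{"tx":0.058,"ty":0,"tz":-0.019,"ax":0,"ay":0,"az":0,"gripper":1},{"tx":0.058,"ty":0,"tz":-0.019,"ax":0,"ay":0,"az":0,"gripper":1},{"tx":0.058,"ty":0,"tz":-0.019,"ax":0,"ay":0,"az":0,"gripper":1},{"tx":0.058,"ty":0,"tz":-0.019,"ax":0,"ay":0,"az":0,"gripper":1},{"tx":-0.004,"ty":0.018,"tz":-0.092,"ax":0,"ay":0,"az":0,"gripper":1},{"tx":-0.004,"ty":0.018,"tz":-0.092,"ax":0,"ay":0,"az":0,"gripper":1},{"tx":-0.004,"ty":0.018,"tz":-0.092,"ax":0,"ay":0,"az":0,"gripper":1},{"tx":-0.004,"ty":0.018,"tz":-0.092,"ax":0,"ay":0,"az":0,"gripper":1}]}}

```text
t: 31.05
ee_pos: [496.7, 227.3, 241.8]
ee_rot: [3.141, -1.253, 0.785]
wrist_force: [0.7, -0.8, -1.8]
opening: 0.212
grasp_force: 68.4
```

```bash
python3 turn.py 68 -5 10 w14.png
```

```text
[496.7 227.3 241.8] 0.21239659726070925 68.4463906288147
  step/max 1.03 margin 0.38 err 0.00 rot/row deg 9.7 mm/row 27 end [-0.11  0.14  1.7  -0.06  1.61  1.39]
10 rows: t [-0.064  0.062 -0.002] a [-0.0112 -0.0476  0.0221]
25 (257, 234) [235, 236, 283]
35 (257, 216) [235, 284, 285]
45 (257, 196) []
55 (257, 174) [218, 219, 220, 242, 243]
65 (257, 149) [216, 217, 218, 242, 299, 300, 310]
80 (257, 106) []
90 (257, 73) []
95 (257, 55) [294]
100 (257, 36) []
105 (257, 15) []
```

>>> {"fn": "drive_tool", "kwargs": {"series": [{"tx":-0.059,"ty":0.057,"tz":-0.002,"ax":-0.0103,"ay":-0.0438,"az":0.0203,"gripper":1},{"tx":-0.059,"ty":0.057,"tz":-0.002,"ax":-0.0103,"ay":-0.0438,"az":0.0203,"gripper":1},{"tx":-0.059,"ty":0.057,"tz":-0.002,"ax":-0.0103,"ay":-0.0438,"az":0.0203,"gripper":1},{"tx":-0.059,"ty":0.057,"tz":-0.002,"ax":-0.0103,"ay":-0.0438,"az":0.0203,"gripper":1},{"tx":-0.059,"ty":0.057,"tz":-0.002,"ax":-0.0103,"ay":-0.0438,"az":0.0203,"gripper":1},{"tx":-0.059,"ty":0.057,"tz":-0.002,"ax":-0.0103,"ay":-0.0438,"az":0.0203,"gripper":1},{"tx":-0.059,"ty":0.057,"tz":-0.002,"ax":-0.0103,"ay":-0.0438,"az":0.0203,"gripper":1},{"tx":-0.059,"ty":0.057,"tz":-0.002,"ax":-0.0103,"ay":-0.0438,"az":0.0203,"gripper":1},{"tx":-0.059,"ty":0.057,"tz":-0.002,"ax":-0.0103,"ay":-0.0438,"az":0.0203,"gripper":1},{"tx":-0.059,"ty":0.057,"tz":-0.002,"ax":-0.0103,"ay":-0.0438,"az":0.0203,"gripper":1}]}}

```text
t: 32.35
ee_pos: [451.2, 29.6, 137.6]
ee_rot: [-3.101, 0.196, 0.134]
wrist_force: [0.1, 0.7, -0.7]
opening: 0.211
grasp_force: 68.4
```

```bash
python3 chk2.py 68 100 -5 -18 4
```

```text
[451.2  29.6 137.6] [-3.101  0.196  0.134] 0.211 68.3630096912384 32.35
  step/max 0.14 margin 0.79 err 0.00 rot/row deg 1.9 mm/row 12 end [-0.11  0.18  1.75 -0.06  1.52  1.4 ]
4 rows: t [-0.004  0.013  0.037] a [-0.0021 -0.0093  0.0044]
```

>>> {"fn": "drive_tool", "kwargs": {"series": [{"tx":-0.004,"ty":0.013,"tz":0.037,"ax":-0.0021,"ay":-0.0093,"az":0.0044,"gripper":1},{"tx":-0.004,"ty":0.013,"tz":0.037,"ax":-0.0021,"ay":-0.0093,"az":0.0044,"gripper":1},{"tx":-0.004,"ty":0.013,"tz":0.037,"ax":-0.0021,"ay":-0.0093,"az":0.0044,"gripper":1},{"tx":-0.004,"ty":0.013,"tz":0.037,"ax":-0.0021,"ay":-0.0093,"az":0.0044,"gripper":1},{"tx":0,"ty":0,"tz":0,"ax":0,"ay":0,"az":0,"gripper":1},{"tx":0,"ty":0,"tz":0,"ax":0,"ay":0,"az":0,"gripper":1},{"tx":0,"ty":0,"tz":0,"ax":0,"ay":0,"az":0,"gripper":1},{"tx":0,"ty":0,"tz":0,"ax":0,"ay":0,"az":0,"gripper":1},{"tx":0,"ty":0,"tz":0,"ax":0,"ay":0,"az":0,"gripper":1},{"tx":0,"ty":0,"tz":0,"ax":0,"ay":0,"az":0,"gripper":1}]}}

```text
t: 33.6
ee_pos: [438.3, 14.4, 95.1]
ee_rot: [-3.139, 0.31, 0.082]
wrist_force: [-0.3, 0.4, -1.4]
opening: 0.211
grasp_force: 68.4
```

```bash
python3 chk2.py 68 55 -5 -18 5
```

```text
[438.3  14.4  95.1] [-3.139  0.31   0.082] 0.211 68.35941910743713 33.6
  step/max 0.07 margin 0.87 err 0.00 rot/row deg 0.1 mm/row 9 end [-0.11  0.23  1.79 -0.06  1.43  1.4 ]
5 rows: t [0.009 0.001 0.029] a [-0.0001 -0.0003  0.0002]
```

>>> {"fn": "drive_tool", "kwargs": {"series": [{"tx":0.009,"ty":0.001,"tz":0.029,"ax":0,"ay":0,"az":0,"gripper":1},{"tx":0.009,"ty":0.001,"tz":0.029,"ax":0,"ay":0,"az":0,"gripper":1},{"tx":0.009,"ty":0.001,"tz":0.029,"ax":0,"ay":0,"az":0,"gripper":1},{"tx":0.009,"ty":0.001,"tz":0.029,"ax":0,"ay":0,"az":0,"gripper":1},{"tx":0.009,"ty":0.001,"tz":0.029,"ax":0,"ay":0,"az":0,"gripper":1},{"tx":0,"ty":0,"tz":0,"ax":0,"ay":0,"az":0,"gripper":1},{"tx":0,"ty":0,"tz":0,"ax":0,"ay":0,"az":0,"gripper":1},{"tx":0,"ty":0,"tz":0,"ax":0,"ay":0,"az":0,"gripper":0.3},{"tx":0,"ty":0,"tz":0,"ax":0,"ay":0,"az":0,"gripper":0.3},{"tx":0,"ty":0,"tz":0,"ax":0,"ay":0,"az":0,"gripper":0.3}]}}

```text
t: 34.85
ee_pos: [438.0, 13.0, 49.4]
ee_rot: [-3.139, 0.31, 0.082]
wrist_force: [-0.0, -0.9, -1.4]
opening: 0.349
grasp_force: 0.0
```

>>> {"fn": "drive_tool", "kwargs": {"series": [{"tx":0,"ty":0,"tz":-0.05,"ax":0,"ay":0,"az":0,"gripper":0.3},{"tx":0,"ty":0,"tz":-0.075,"ax":0,"ay":0,"az":0,"gripper":0.3},{"tx":0,"ty":0,"tz":-0.1,"ax":0,"ay":0,"az":0,"gripper":0.3},{"tx":0,"ty":0,"tz":-0.125,"ax":0,"ay":0,"az":0,"gripper":0},{"tx":0,"ty":0,"tz":-0.1,"ax":0,"ay":0,"az":0,"gripper":0},{"tx":0,"ty":0,"tz":-0.1,"ax":0,"ay":0,"az":0,"gripper":0},{"tx":0,"ty":0,"tz":0,"ax":0,"ay":0,"az":0,"gripper":0},{"tx":0,"ty":0,"tz":0,"ax":0,"ay":0,"az":0,"gripper":0},{"tx":0,"ty":0,"tz":0,"ax":0,"ay":0,"az":0,"gripper":0},{"tx":0,"ty":0,"tz":0,"ax":0,"ay":0,"az":0,"gripper":0}]}}

```text
t: 36.1
ee_pos: [487.9, 16.6, 206.2]
ee_rot: [-3.139, 0.311, 0.082]
wrist_force: [1.0, 0.8, 0.4]
opening: 0.494
grasp_force: 0.0
```

Run:
```python
from kin import *
T=cur();j0=robot.observe()['joint_pos'];w=shot('wrist','w15.png');s=shot('scene','s4.png');m=robot.camera_model('wrist')
print(T[:3,3])
o=np.zeros((600,800,3),np.uint8);o[:384,:512]=w;o[384:600,:576]=cv2.resize(s[135:225,80:320],(576,216));
cv2.imwrite('pics/c4.png',o[:,:,::-1])
for y in(-96,-46,0,46,96): print(y,proj(m,rk(50,y,40)).round(0),proj(m,rk(-50,y,40)).round(0))
K=rk(70,-328+3,113);A=K+[0,0,90]
j=chk(T,P(A,0,np.degrees(RY)),10,j0)
```

```text
[487.93461169  16.64262351 206.21355792]
-96 [435. 119.] [405. 205.]
-46 [381. 119.] [360. 205.]
0 [331. 119.] [319. 205.]
46 [281. 119.] [277. 204.]
96 [227. 119.] [232. 204.]
  step/max 0.42 margin 0.86 err 0.00 rot/row deg 1.8 mm/row 39 end [-0.72  0.34  1.28  0.    1.51  0.78]
10 rows: t [ 0.009  0.131 -0.001] a [-0.0001  0.0099  0.0001]
```

View pics/c4.png

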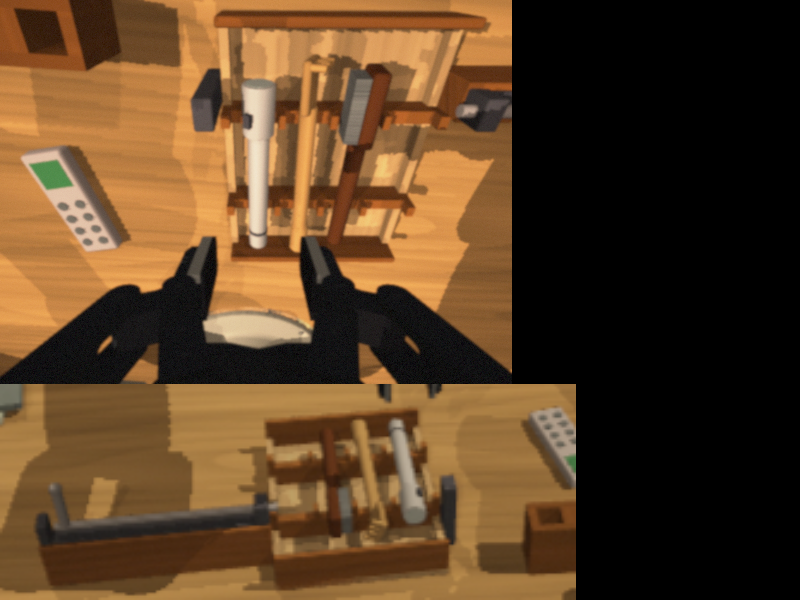

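All three lie over both rails: torch (258,165) in lane +69, scratcher (305,150) in lane +23 and brush (355,150) in lane −23. The bolt is still back, with its knob at (58,505) in the lower panel. Next I go back to the knob.

Run:
```python
from kin import *
T=cur();j0=robot.observe()['joint_pos'];chk(T,P([546.8,-371.3,205],0,np.degrees(.08)),10,j0)
```

```text
step/max 0.42 margin 0.86 err 0.00 rot/row deg 1.8 mm/row 39 end [-0.71  0.34  1.28  0.    1.52  0.78]
10 rows: t [ 0.009  0.13  -0.001] a [-0.0001  0.0099  0.    ]
```

>>> {"fn": "drive_tool", "kwargs": {"series": [{"tx":0.009,"ty":0.13,"tz":-0.001,"ax":0,"ay":0.0099,"az":0,"gripper":0},{"tx":0.009,"ty":0.13,"tz":-0.001,"ax":0,"ay":0.0099,"az":0,"gripper":0},{"tx":0.009,"ty":0.13,"tz":-0.001,"ax":0,"ay":0.0099,"az":0,"gripper":0},{"tx":0.009,"ty":0.13,"tz":-0.001,"ax":0,"ay":0.0099,"az":0,"gripper":0},{"tx":0.009,"ty":0.13,"tz":-0.001,"ax":0,"ay":0.0099,"az":0,"gripper":0},{"tx":0.009,"ty":0.13,"tz":-0.001,"ax":0,"ay":0.0099,"az":0,"gripper":0},{"tx":0.009,"ty":0.13,"tz":-0.001,"ax":0,"ay":0.0099,"az":0,"gripper":0},{"tx":0.009,"ty":0.13,"tz":-0.001,"ax":0,"ay":0.0099,"az":0,"gripper":0},{"tx":0.009,"ty":0.13,"tz":-0.001,"ax":0,"ay":0.0099,"az":0,"gripper":0},{"tx":0.009,"ty":0.13,"tz":-0.001,"ax":0,"ay":0.0099,"az":0,"gripper":-0.3}]}}

```text
t: 37.45
ee_pos: [546.7, -371.1, 203.8]
ee_rot: [-3.139, -0.002, 0.081]
wrist_force: [1.3, 1.0, 0.4]
opening: 0.647
grasp_force: 0.0
```

>>> {"fn": "drive_tool", "kwargs": {"series": [{"tx":0,"ty":0,"tz":0,"ax":0,"ay":0,"az":0,"gripper":-0.3},{"tx":0,"ty":0,"tz":0,"ax":0,"ay":0,"az":0,"gripper":-0.3},{"tx":0,"ty":0,"tz":0,"ax":0,"ay":0,"az":0,"gripper":-0.3},{"tx":0,"ty":0,"tz":0,"ax":0,"ay":0,"az":0,"gripper":-0.3},{"tx":0,"ty":0,"tz":0,"ax":0,"ay":0,"az":0,"gripper":-0.3},{"tx":0,"ty":0,"tz":0,"ax":0,"ay":0,"az":0,"gripper":-0.3},{"tx":0,"ty":0,"tz":0,"ax":0,"ay":0,"az":0,"gripper":-0.3},{"tx":0,"ty":0,"tz":0,"ax":0,"ay":0,"az":0,"gripper":-0.3},{"tx":0,"ty":0,"tz":0,"ax":0,"ay":0,"az":0,"gripper":-0.3},{"tx":0,"ty":0,"tz":0,"ax":0,"ay":0,"az":0,"gripper":-0.3}]}}

```text
t: 38.7
ee_pos: [546.7, -369.9, 204.0]
ee_rot: [-3.139, -0.001, 0.081]
wrist_force: [0.2, 0.1, -0.0]
opening: 0.65
grasp_force: 0.0
```

Run:
```python
from kin import *
T=cur();j0=robot.observe()['joint_pos'];print(T[:3,3]);chk(T,P([546.8,-371.3,115],0,np.degrees(.08)),6,j0)
```

```text
[ 546.66202785 -369.90386813  203.99547535]
  step/max 0.11 margin 1.03 err 0.00 rot/row deg 0.0 mm/row 15 end [-0.71  0.4   1.39 -0.    1.35  0.78]
6 rows: t [-0.     0.001  0.049] a [-0.0001 -0.0001  0.0001]
```

>>> {"fn": "drive_tool", "kwargs": {"series": [{"tx":0,"ty":0.001,"tz":0.049,"ax":0,"ay":0,"az":0,"gripper":-0.3},{"tx":0,"ty":0.001,"tz":0.049,"ax":0,"ay":0,"az":0,"gripper":-0.3},{"tx":0,"ty":0.001,"tz":0.049,"ax":0,"ay":0,"az":0,"gripper":-0.3},{"tx":0,"ty":0.001,"tz":0.049,"ax":0,"ay":0,"az":0,"gripper":-0.3},{"tx":0,"ty":0.001,"tz":0.049,"ax":0,"ay":0,"az":0,"gripper":-0.3},{"tx":0,"ty":0.001,"tz":0.049,"ax":0,"ay":0,"az":0,"gripper":-0.3},{"tx":0,"ty":0,"tz":0,"ax":0,"ay":0,"az":0,"gripper":0.3},{"tx":0,"ty":0,"tz":0,"ax":0,"ay":0,"az":0,"gripper":1},{"tx":0,"ty":0,"tz":0,"ax":0,"ay":0,"az":0,"gripper":1},{"tx":0,"ty":0,"tz":0,"ax":0,"ay":0,"az":0,"gripper":1}], "force": 30}}

```text
t: 39.95
ee_pos: [547.1, -371.7, 116.5]
ee_rot: [-3.14, -0.002, 0.081]
wrist_force: [0.6, -1.0, 2.7]
opening: 0.134
grasp_force: 29.3
```

Run:
```python
from kin import *
T=cur();o=robot.observe();print(o['ee_pos'],o['wrist_force'].round(1),o['opening'])
e=rk(0,1,0)-rk(0,0,0);print('rack y of tcp',Ro.from_euler('z',-RY).apply(o['ee_pos']-RO).round(1))
G=T.copy();G[:3,3]+=194*e;G[2,3]=115;chk(T,G,10,o['joint_pos'])
```

```text
[ 547.14408667 -371.67210765  116.47012734] [ 0.6 -1.   2.7] 0.13426049048100394
rack y of tcp [  72.3 -324.4  116.5]
  step/max 0.18 margin 0.88 err 0.00 rot/row deg 0.0 mm/row 19 end [-0.46  0.2   1.65  0.    1.29  1.03]
10 rows: t [ 0.    -0.065  0.001] a [-0. -0.  0.]
```

>>> {"fn": "drive_tool", "kwargs": {"series": [{"tx":0,"ty":-0.04,"tz":0,"ax":0,"ay":0,"az":0,"gripper":1},{"tx":0,"ty":-0.07,"tz":0,"ax":0,"ay":0,"az":0,"gripper":1},{"tx":0,"ty":-0.08,"tz":0,"ax":0,"ay":0,"az":0,"gripper":1},{"tx":0,"ty":-0.1,"tz":0,"ax":0,"ay":0,"az":0,"gripper":1},{"tx":0,"ty":-0.1,"tz":0,"ax":0,"ay":0,"az":0,"gripper":1},{"tx":0,"ty":-0.1,"tz":0,"ax":0,"ay":0,"az":0,"gripper":1},{"tx":0,"ty":-0.08,"tz":0,"ax":0,"ay":0,"az":0,"gripper":1},{"tx":0,"ty":-0.05,"tz":0,"ax":0,"ay":0,"az":0,"gripper":1},{"tx":0,"ty":-0.01,"tz":0,"ax":0,"ay":0,"az":0,"gripper":1},{"tx":0,"ty":0,"tz":0,"ax":0,"ay":0,"az":0,"gripper":1}]}}

```text
t: 41.2
ee_pos: [532.3, -181.4, 116.5]
ee_rot: [-3.139, -0.003, 0.082]
wrist_force: [11.8, 2.8, -1.4]
opening: 0.135
grasp_force: 30.8
```

>>> {"fn": "drive_tool", "kwargs": {"series": [{"tx":0,"ty":-0.003,"tz":0,"ax":0,"ay":0,"az":0,"gripper":1},{"tx":0,"ty":-0.003,"tz":0,"ax":0,"ay":0,"az":0,"gripper":1},{"tx":0,"ty":-0.002,"tz":0,"ax":0,"ay":0,"az":0,"gripper":1},{"tx":0,"ty":0,"tz":0,"ax":0,"ay":0,"az":0,"gripper":1},{"tx":0,"ty":0,"tz":0,"ax":0,"ay":0,"az":0,"gripper":1},{"tx":0,"ty":0,"tz":0,"ax":0,"ay":0,"az":0,"gripper":1},{"tx":0,"ty":0,"tz":0,"ax":0,"ay":0,"az":0,"gripper":1},{"tx":0,"ty":0,"tz":0,"ax":0,"ay":0,"az":0,"gripper":1},{"tx":0,"ty":0,"tz":0,"ax":0,"ay":0,"az":0,"gripper":1},{"tx":0,"ty":0,"tz":0,"ax":0,"ay":0,"az":0,"gripper":1}]}}

```text
t: 42.45
ee_pos: [532.2, -179.7, 116.5]
ee_rot: [-3.14, -0.004, 0.082]
wrist_force: [12.0, -1.7, -1.5]
opening: 0.132
grasp_force: 30.7
```

>>> {"fn": "drive_tool", "kwargs": {"series": [{"tx":0,"ty":-0.003,"tz":0,"ax":0,"ay":0,"az":0,"gripper":1},{"tx":0,"ty":-0.003,"tz":0,"ax":0,"ay":0,"az":0,"gripper":1},{"tx":0,"ty":-0.004,"tz":0,"ax":0,"ay":0,"az":0,"gripper":1},{"tx":0,"ty":0,"tz":0,"ax":0,"ay":0,"az":0,"gripper":1},{"tx":0,"ty":0,"tz":0,"ax":0,"ay":0,"az":0,"gripper":1},{"tx":0,"ty":0,"tz":0,"ax":0,"ay":0,"az":0,"gripper":1},{"tx":0,"ty":0,"tz":0,"ax":0,"ay":0,"az":0,"gripper":1},{"tx":0,"ty":0,"tz":0,"ax":0,"ay":0,"az":0,"gripper":1},{"tx":0,"ty":0,"tz":0,"ax":0,"ay":0,"az":0,"gripper":1},{"tx":0,"ty":0,"tz":0,"ax":0,"ay":0,"az":0,"gripper":1}]}}

```text
t: 43.7
ee_pos: [532.0, -178.4, 116.6]
ee_rot: [3.141, -0.004, 0.081]
wrist_force: [14.3, -16.8, -5.9]
opening: 0.135
grasp_force: 31.6
```

The hard stop is felt: −17 N along y, with the knob at rack y about −131 against −132 expected. I release and rise.

>>> {"fn": "drive_tool", "kwargs": {"series": [{"tx":0,"ty":0,"tz":0,"ax":0,"ay":0,"az":0,"gripper":0.2},{"tx":0,"ty":0,"tz":0,"ax":0,"ay":0,"az":0,"gripper":0},{"tx":0,"ty":0,"tz":0,"ax":0,"ay":0,"az":0,"gripper":0},{"tx":0,"ty":0,"tz":0,"ax":0,"ay":0,"az":0,"gripper":0},{"tx":0,"ty":0,"tz":-0.08,"ax":0,"ay":0,"az":0,"gripper":0},{"tx":0,"ty":0,"tz":-0.12,"ax":0,"ay":0,"az":0,"gripper":0},{"tx":0,"ty":0,"tz":-0.15,"ax":0,"ay":0,"az":0,"gripper":0},{"tx":0,"ty":0,"tz":-0.15,"ax":0,"ay":0,"az":0,"gripper":0},{"tx":0,"ty":0,"tz":-0.1,"ax":0,"ay":0,"az":0,"gripper":0},{"tx":0,"ty":0,"tz":0,"ax":0,"ay":0,"az":0,"gripper":0}]}}

```text
t: 44.95
ee_pos: [531.5, -178.3, 298.6]
ee_rot: [-3.141, -0.004, 0.081]
wrist_force: [0.2, 0.3, -0.3]
opening: 0.5
grasp_force: 0.0
```

Run:
```python
from kin import *
cur();m=robot.camera_model('wrist');s0=robot.camera_model('scene');a=shot('wrist','w16.png');b=shot('scene','s5.png');c=cv2.imread('pics/s4.png')[:,:,::-1]
# compare the scene before/after closing: item region should be unchanged except rod
d=cv2.absdiff(b,c).sum(2)
y=[proj(s0,rk(x,q,45)).round().astype(int) for x,q in((-90,80),(-90,-60),(30,80),(30,-60))];print([p.tolist() for p in y])
r=d[min(p[1] for p in y):max(p[1] for p in y),min(p[0] for p in y):max(p[0] for p in y)];print('changed px',(r>120).sum(),r.size)
# knob now: brightest grey blob near expected home position
for bv in(.196,.186,.18): print(bv,proj(m,rk(70,-328+bv*1e3,137)).round(0),proj(s0,rk(70,-328+bv*1e3,130)).round(1))
h=cv2.cvtColor(b,cv2.COLOR_RGB2HSV).astype(int);u,v=proj(s0,rk(70,-132,128)).astype(int)
for rr in(v-2,v,v+2): print(rr,[int(k) for k in range(u-15,u+16) if h[rr,k,1]<50])
for k in range(-92,112,10): 
    p=proj(m,rk(70,k,81)).round().astype(int); print(k,p.tolist(),a[p[1],p[0]].tolist() if 0<=p[0]<512 and 0<=p[1]<384 else None,end='; ')
```

```text
[[248, 154], [203, 158], [254, 179], [206, 183]]
changed px 256 1479
0.196 [259. 180.] [177.  171.4]
0.186 [269. 180.] [173.2 171.8]
0.18 [275. 180.] [170.9 172. ]
170 []
172 []
174 []
-92 [225, 167] [171, 146, 130]; -82 [217, 167] [168, 143, 126]; -72 [208, 167] [170, 145, 128]; -62 [200, 167] [172, 147, 128]; -52 [191, 167] [167, 142, 125]; -42 [182, 167] [168, 141, 123]; -32 [174, 167] [166, 141, 124]; -22 [165, 167] [165, 139, 124]; -12 [157, 167] [165, 140, 121]; -2 [148, 167] [141, 118, 105]; 8 [140, 167] [162, 137, 121]; 18 [131, 167] [134, 112, 100]; 28 [123, 167] [134, 113, 101]; 38 [114, 167] [134, 114, 101]; 48 [106, 167] [131, 112, 98]; 58 [97, 167] [130, 110, 96]; 68 [89, 167] [124, 105, 94]; 78 [80, 167] [133, 112, 97]; 88 [72, 167] [122, 104, 92]; 98 [63, 167] [70, 60, 53]; 108 [55, 167] [30, 27, 27];
```

Run:
```python
from kin import *
a=cv2.imread('pics/w16.png')[:,:,::-1];s=cv2.imread('pics/s5.png')[:,:,::-1];m=robot.camera_model('wrist');s0=robot.camera_model('scene')
for n,im,mm in(('w',a,m),('s',s,s0)):
  for x in(-80,-20,20):
    print(n,x)
    for y in range(-90,92,6):
        u,v=proj(mm,rk(x,y,52)).round().astype(int)
        if 0<=u<512 and 0<=v<384: print(y,'/'.join(map(str,im[v,u])),end='  ')
    print()
```

```text
w -80
-90 222/163/95  -84 224/171/101  -78 213/162/100  -72 83/61/40  -66 18/16/15  -60 14/16/13  -54 25/21/22  -48 91/82/73  -42 81/77/65  -36 77/68/63  -30 20/21/20  -24 12/14/18  -18 71/51/36  -12 162/115/68  -6 227/166/97  0 224/161/93  6 179/124/73  12 52/30/13  18 83/38/15  24 114/57/23  30 138/93/54  36 220/163/96  42 224/172/104  48 223/168/98  54 214/159/92  60 66/56/51  66 108/96/83  72 155/138/120  78 136/109/88  84 225/165/96  90 215/142/74  
w -20
-90 192/136/82  -84 220/155/92  -78 222/160/96  -72 213/150/88  -66 213/152/89  -60 142/99/60  -54 120/85/54  -48 115/80/47  -42 132/92/55  -36 196/138/81  -30 193/135/83  -24 167/118/71  -18 99/70/45  -12 109/80/52  -6 166/117/69  0 199/139/84  6 186/129/76  12 61/29/15  18 86/43/25  24 113/58/30  30 146/89/44  36 201/137/80  42 207/146/86  48 199/140/85  54 191/135/81  60 103/89/74  66 174/152/132  72 221/195/172  78 212/172/140  84 202/141/83  90 180/121/62  
w 20
-90 220/158/93  -84 224/161/95  -78 225/162/98  -72 224/162/96  -66 227/166/97  -60 228/171/102  -54 228/170/101  -48 138/98/57  -42 132/94/55  -36 129/93/53  -30 
[... 938 characters left out ...]
/20  -6 83/48/21  0 84/49/20  6 62/33/15  12 94/50/22  18 98/54/25  24 150/108/58  30 179/134/74  36 85/48/20  42 73/41/17  48 72/40/17  54 73/42/18  60 110/99/85  66 153/141/123  72 167/155/136  78 111/94/77  84 79/45/19  90 78/45/21  
s 20
-90 160/123/76  -84 174/137/84  -78 188/153/96  -72 189/158/101  -66 186/150/93  -60 186/149/93  -54 181/143/88  -48 129/97/59  -42 128/98/58  -36 98/74/44  -30 168/130/80  -24 176/138/87  -18 173/135/83  -12 113/85/51  -6 107/82/48  0 92/67/40  6 81/41/17  12 95/50/25  18 98/53/24  24 101/53/23  30 85/45/18  36 161/118/64  42 120/90/53  48 180/141/88  54 186/147/91  60 104/95/82  66 151/139/122  72 169/157/138  78 134/112/86  84 129/98/60  90 152/116/71
```

At t=45 the brush no longer reads in lane −23. Dark brown now appears around y +12..30, beside the scratcher, so it was probably knocked aside. I'll measure it from a wrist view straight above, with no more pictures viewed.

Run:
```python
from kin import *
T=cur();j0=robot.observe()['joint_pos']
chk(T,P(rk(-40,10,300),0,np.degrees(RY)),8,j0)
```

```text
step/max 0.25 margin 0.47 err 0.00 rot/row deg 0.0 mm/row 22 end [-0.3  -0.21  1.68 -0.    1.67  1.19]
8 rows: t [-0.046 -0.058 -0.002] a [-0.0001 -0.      0.0001]
```

>>> {"fn": "drive_tool", "kwargs": {"series": [{"tx":-0.046,"ty":-0.058,"tz":-0.002,"ax":0,"ay":0,"az":0,"gripper":0},{"tx":-0.046,"ty":-0.058,"tz":-0.002,"ax":0,"ay":0,"az":0,"gripper":0},{"tx":-0.046,"ty":-0.058,"tz":-0.002,"ax":0,"ay":0,"az":0,"gripper":0},{"tx":-0.046,"ty":-0.058,"tz":-0.002,"ax":0,"ay":0,"az":0,"gripper":0},{"tx":-0.046,"ty":-0.058,"tz":-0.002,"ax":0,"ay":0,"az":0,"gripper":0},{"tx":-0.046,"ty":-0.058,"tz":-0.002,"ax":0,"ay":0,"az":0,"gripper":0},{"tx":-0.046,"ty":-0.058,"tz":-0.002,"ax":0,"ay":0,"az":0,"gripper":0},{"tx":-0.046,"ty":-0.058,"tz":-0.002,"ax":0,"ay":0,"az":0,"gripper":0},{"tx":0,"ty":0,"tz":0,"ax":0,"ay":0,"az":0,"gripper":0},{"tx":0,"ty":0,"tz":0,"ax":0,"ay":0,"az":0,"gripper":0}]}}

```text
t: 46.3
ee_pos: [409.8, -48.5, 300.7]
ee_rot: [-3.139, -0.0, 0.081]
wrist_force: [0.8, -0.0, -0.8]
opening: 0.502
grasp_force: 0.0
```

```bash
cat > cls.py <<'E'
from kin import *
# hue/sat classes on a rack-plane (z=52) map: D dark brown, B bamboo/tan shaded, W whitish, . bright floor, # grey dark
def ch(p):
    r,g,b=map(int,p);h,s,v=cv2.cvtColor(np.uint8([[p]]),cv2.COLOR_RGB2HSV)[0,0].tolist()
    if s<75: return 'W' if v>90 else '#'
    if v<150 and g/r<.6: return 'D'
    if g/r<.6: return 'd'
    return '.' if v>195 else 'b'
def cmap(im,m,z=50,step=4):
    for x in range(124,-125,-8):
        l=''
        for y in range(96,-97,-step):
            u,v=proj(m,rk(x,y,z)).round().astype(int)
            l+=ch(im[v,u]) if 0<=u<512 and 0<=v<384 else ' '
        print('%5d %s'%(x,l))
E
python3 - <<'E'
from cls import *
cur();m=robot.camera_model('wrist');a=shot('wrist','w17.png');s=shot('scene','s6.png')
print('wrist (left=+96)');cmap(a,m);print('scene');cmap(s,robot.camera_model('scene'))
E
```

```text
wrist (left=+96)
  124 bDDDDDDDDDDDDDbDbDDDDDDDDDDDDDDDDDDDDDDDDDDDDDDDb
  116 bbbbbbbbbbbbbbbbbbbbbbbbbbbbbbbbbbbbbbbbbbbbbbbbb
  108 bbbbbbbbbbbbbbbbbbbbbbb.....................bb..b
  100 bbbbbbbbbbbbbbbbbbbbbbb...bb.b..b.bb..b.....bb.bb
   92 b.bbbbbbbbbbbbbDDDDDDDDbbbbbbbbbbbbbbbbbbbbbbb.bb
   84 b.bbWWWWWWW..bbDDDDDDDDbbbb.................bb..D
   76 WWWWWWWWWWWWWWWWWWWWWWWWWWWWWWWWWWWWWWWWWWWWWWWWW
   68 bbbb#WWWW#WbbbbbDDDDDDDDbbbbbbbbbb..........bbbbb
   60 bbbb#WWWWWWbbbbbDDDDDDDDbbbbbbbbbbbbbbbbbbbbbbbbD
   52 DDDbWWWWWWWDDb..DDDDDDDDDDDDDDddddDDDDDdddddddDDd
   44 bbbbWWWWWWWbbb..DDDDDDDDbbbbbbbbbbbbbbbbbbbbbbbbb
   36 bbbbbWWWWb..bbb.bDDDDDDDbbbbbbbbbbb..........b..b
   28 b.bbbWWWWb...bb..DDDDDDDbbbbbbbbbbb..........b..b
   20 bbbbbWWWWW...bb..bDDDDDbbbbbbbbbbbbb.........b..b
   12 b.bbbWWWWW...bb..bbDDDDbbb...bbbbb...........b..b
    4 bbbbbWWWWb...bbb..bDDDDDbbb..bbbbbb..........b..b
   -4 b.bbbWWWWW...bbb..bDDDDDbb....bbbbb..........b..b
  -12 ..bbbWWWWW...bbb..bbDDDDbbb....bbbbb.........b..b
  -20 ..bbbWWWWW...bbb..bbDDDDbbb....bbbbb........bb..b
  -28 b.bbbWWWWb..b
[... 1806 characters left out ...]
DDDDDDDDDDDDDDDDDDDDDDDDDDDD
  -36 DDDDbbWWWWbbDDbbbbbDDDDDDDDDDDbbDDDDDDDbDDDDbbbDD
  -44 DbbbbWWWWWbbDbbbbbbbDDDDbbbbbbbbbbbDbbbbbbbbbbbDD
  -52 bbbbbWWWWWbbbbbbbbbDDDDDbbbbbbbbbbbDbbbbbbbbbbbbb
  -60 bbbbbWWWWbbbbbbbbbbbDDDDbbbbbbbbbbbbbbbbbbbbbbbbb
  -68 bbbbbWWWWWbbbbbbbbbbDDDDbbbbbbbbbbbbbbbbbbbbbbbbb
  -76 bbbDbWWWWWDDDDDDbbbbDDDDDbbDDDDDDDbbDDDDDDDbbDbbb
  -84 bbDDbWWWWbbDDDDDDbbbDDDDDDDDDDDDDDDDDDDDDDDDDDbbb
  -92 bbbDbWWWWWbDDDDDDDbbDDDDDDDDDDDDDDDDDDDDDDDDDDDbb
 -100 DDDDbWWWWWDDDDDDDbbbDDDDDDDDDDDDDDDDDDDDDDDDDDDDb
 -108 DDDDDbbbbDDDDDDDDDbbDDDDDDDDDDDDDDDDDDDDDDDDDDDDb
 -116 DDDDDDDDDDDDDDDDDDbbDDDDDDDDDDDDDDDDDDDDDDDDDDDDb
 -124 bDDDDDDbbbDDDDbbbbbbDDDDDDbbbDDDDDDbbbDDDDDDbbbDD
```

```bash
cat > hz.py <<'E'
from cls import *
def prof(im,m,x,z=52):
    ys=np.arange(-95,96,.5);P_=np.array([proj(m,rk(x,y,z)) for y in ys],np.float32)
    g=cv2.remap(im.astype(np.float32),P_[None,:,0],P_[None,:,1],cv2.INTER_LINEAR)[0]
    return ys,g
def brown(im,m,x,lo,hi):
    ys,g=prof(im,m,x);r=(g[:,1]/np.maximum(g[:,0],1)<.595)&(g[:,0]<150)&(ys>lo)&(ys<hi)
    n,l=cv2.connectedComponents(r.astype(np.uint8)[None]);c=[ys[l[0]==i] for i in range(1,n)];c=[k for k in c if len(k)>12]
    return [(k[0],k[-1]) for k in c]
E
python3 - <<'E'
from hz import *
cur();m=robot.camera_model('wrist');a=shot('wrist','w18.png');T=np.array(m['world_from_camera']);I=lambda p:Ro.from_euler('z',-RY).apply(p-RO).round(1)
print('cam17',I(T[:3,3]))
w=cv2.imread('pics/w16.png')[:,:,::-1];
# camera of w16: same mounting, tool pose from log
L=[json.loads(l) for l in open('log.jsonl')];Tc=cur();R=np.linalg.inv(Tc)@T
q=[l for l in L if abs(l[1][2]-298.6)<1.5 and abs(l[1][1]+178)<3][-1];T16=pose(q[1],q[2]);m16=dict(m);m16['world_from_camera']=T16@R
print('cam16',I(m16['world_from_camera'][:3,3]),q[1])
for x in(60,30,20,0,-20,-30,-65,-80,-95): print(x,'now',brown(a,m,x,-40,60),'w16',brown(w,m16,x,-40,60))
E
```

```text
cam17 [ 39.    8.1 431.4]
cam16 [ 149.4 -130.4  429.5] [531.472110760759, -178.3348797462871, 298.59870658664727]
60 now [(np.float64(3.0), np.float64(33.0))] w16 [(np.float64(25.0), np.float64(32.0))]
30 now [(np.float64(0.5), np.float64(30.0))] w16 [(np.float64(9.0), np.float64(39.0))]
20 now [(np.float64(5.5), np.float64(23.0))] w16 [(np.float64(12.0), np.float64(38.5))]
0 now [(np.float64(3.0), np.float64(21.0))] w16 [(np.float64(13.0), np.float64(30.0))]
-20 now [(np.float64(1.0), np.float64(19.0))] w16 [(np.float64(12.0), np.float64(29.5))]
-30 now [(np.float64(0.0), np.float64(18.0))] w16 [(np.float64(-39.5), np.float64(30.0)), (np.float64(35.0), np.float64(54.5))]
-65 now [(np.float64(-4.0), np.float64(14.0))] w16 [(np.float64(11.5), np.float64(29.0))]
-80 now [(np.float64(-5.5), np.float64(12.5))] w16 [(np.float64(9.5), np.float64(28.5))]
-95 now [(np.float64(-7.5), np.float64(10.5))] w16 [(np.float64(9.0), np.float64(29.0))]
```

The measured brush axis is about 76 mm high at its middle and rises to about 95 mm at the foot. The bolt caught the upright 30 mm side of its head and rolled it onto its neighbour. I'll mend it: draw the bolt back, lay the brush in its lane with its back up (low side), and bar again.

Run:
```python
from kin import *
T=cur();j0=robot.observe()['joint_pos'];A=P([531.5,-178.5,210],0,np.degrees(.081));j=chk(T,A,8,j0)
```

```text
step/max 0.28 margin 0.51 err 0.00 rot/row deg 0.0 mm/row 25 end [-0.46  0.14  1.53 -0.    1.48  1.03]
8 rows: t [0.046 0.058 0.038] a [-0.0001 -0.     -0.    ]
```

>>> {"fn": "drive_tool", "kwargs": {"series": [{"tx":0.046,"ty":0.058,"tz":0.038,"ax":0,"ay":0,"az":0,"gripper":-0.3},{"tx":0.046,"ty":0.058,"tz":0.038,"ax":0,"ay":0,"az":0,"gripper":-0.3},{"tx":0.046,"ty":0.058,"tz":0.038,"ax":0,"ay":0,"az":0,"gripper":-0.3},{"tx":0.046,"ty":0.058,"tz":0.038,"ax":0,"ay":0,"az":0,"gripper":-0.3},{"tx":0.046,"ty":0.058,"tz":0.038,"ax":0,"ay":0,"az":0,"gripper":-0.3},{"tx":0.046,"ty":0.058,"tz":0.038,"ax":0,"ay":0,"az":0,"gripper":-0.3},{"tx":0.046,"ty":0.058,"tz":0.038,"ax":0,"ay":0,"az":0,"gripper":-0.3},{"tx":0.046,"ty":0.058,"tz":0.038,"ax":0,"ay":0,"az":0,"gripper":-0.3},{"tx":0,"ty":0,"tz":0,"ax":0,"ay":0,"az":0,"gripper":-0.3},{"tx":0,"ty":0,"tz":0,"ax":0,"ay":0,"az":0,"gripper":-0.3}]}}

```text
t: 47.7
ee_pos: [530.9, -177.9, 209.8]
ee_rot: [-3.139, -0.001, 0.081]
wrist_force: [-0.4, 0.1, -0.2]
opening: 0.653
grasp_force: 0.0
```

>>> {"fn": "drive_tool", "kwargs": {"series": [{"tx":0,"ty":0,"tz":0,"ax":0,"ay":0,"az":0,"gripper":-0.3},{"tx":0,"ty":0,"tz":0.05,"ax":0,"ay":0,"az":0,"gripper":-0.3},{"tx":0,"ty":0,"tz":0.06,"ax":0,"ay":0,"az":0,"gripper":-0.3},{"tx":0,"ty":0,"tz":0.07,"ax":0,"ay":0,"az":0,"gripper":-0.3},{"tx":0,"ty":0,"tz":0.07,"ax":0,"ay":0,"az":0,"gripper":-0.3},{"tx":0,"ty":0,"tz":0.06,"ax":0,"ay":0,"az":0,"gripper":-0.3},{"tx":0,"ty":0,"tz":0,"ax":0,"ay":0,"az":0,"gripper":0.4},{"tx":0,"ty":0,"tz":0,"ax":0,"ay":0,"az":0,"gripper":1},{"tx":0,"ty":0,"tz":0,"ax":0,"ay":0,"az":0,"gripper":1},{"tx":0,"ty":0,"tz":0,"ax":0,"ay":0,"az":0,"gripper":1}], "force": 30}}

```text
t: 48.95
ee_pos: [531.5, -178.6, 117.7]
ee_rot: [-3.141, -0.002, 0.081]
wrist_force: [1.7, -6.9, -3.5]
opening: 0.136
grasp_force: 29.3
```

Draw the bolt back about 193 mm.

>>> {"fn": "drive_tool", "kwargs": {"series": [{"tx":0,"ty":0.03,"tz":0,"ax":0,"ay":0,"az":0,"gripper":1},{"tx":0,"ty":0.06,"tz":0,"ax":0,"ay":0,"az":0,"gripper":1},{"tx":0,"ty":0.08,"tz":0,"ax":0,"ay":0,"az":0,"gripper":1},{"tx":0,"ty":0.1,"tz":0,"ax":0,"ay":0,"az":0,"gripper":1},{"tx":0,"ty":0.1,"tz":0,"ax":0,"ay":0,"az":0,"gripper":1},{"tx":0,"ty":0.1,"tz":0,"ax":0,"ay":0,"az":0,"gripper":1},{"tx":0,"ty":0.09,"tz":0,"ax":0,"ay":0,"az":0,"gripper":1},{"tx":0,"ty":0.06,"tz":0,"ax":0,"ay":0,"az":0,"gripper":1},{"tx":0,"ty":0.02,"tz":0,"ax":0,"ay":0,"az":0,"gripper":1},{"tx":0,"ty":0,"tz":0,"ax":0,"ay":0,"az":0,"gripper":1}]}}

```text
t: 50.2
ee_pos: [546.5, -371.3, 117.5]
ee_rot: [-3.141, -0.002, 0.08]
wrist_force: [-4.8, -2.1, 9.3]
opening: 0.136
grasp_force: 30.1
```

>>> {"fn": "drive_tool", "kwargs": {"series": [{"tx":0,"ty":0,"tz":0,"ax":0,"ay":0,"az":0,"gripper":0},{"tx":0,"ty":0,"tz":0,"ax":0,"ay":0,"az":0,"gripper":0},{"tx":0,"ty":0,"tz":0,"ax":0,"ay":0,"az":0,"gripper":0},{"tx":0,"ty":0,"tz":0,"ax":0,"ay":0,"az":0,"gripper":0},{"tx":0,"ty":0,"tz":-0.08,"ax":0,"ay":0,"az":0,"gripper":0},{"tx":0,"ty":0,"tz":-0.12,"ax":0,"ay":0,"az":0,"gripper":0},{"tx":0,"ty":0,"tz":-0.15,"ax":0,"ay":0,"az":0,"gripper":0},{"tx":0,"ty":0,"tz":-0.15,"ax":0,"ay":0,"az":0,"gripper":0},{"tx":0,"ty":0,"tz":-0.1,"ax":0,"ay":0,"az":0,"gripper":0},{"tx":0,"ty":0,"tz":0,"ax":0,"ay":0,"az":0,"gripper":0}]}}

```text
t: 51.45
ee_pos: [547.0, -369.8, 299.1]
ee_rot: [3.141, -0.004, 0.081]
wrist_force: [0.5, -0.0, -0.3]
opening: 0.498
grasp_force: 0.0
```

Run:
```python
from kin import *
T=cur();j0=robot.observe()['joint_pos'];print(T[:3,3])
chk(T,P(rk(-40,-60,300),0,np.degrees(RY)),9,j0)
```

```text
[ 546.98989074 -369.80884036  299.09242784]
  step/max 0.39 margin 0.51 err 0.00 rot/row deg 0.0 mm/row 32 end [-0.45 -0.17  1.64 -0.    1.67  1.04]
9 rows: t [-0.041 -0.097 -0.   ] a [ 0.     -0.0001  0.0001]
```

>>> {"fn": "drive_tool", "kwargs": {"series": [{"tx":-0.041,"ty":-0.097,"tz":0,"ax":0,"ay":0,"az":0,"gripper":0},{"tx":-0.041,"ty":-0.097,"tz":0,"ax":0,"ay":0,"az":0,"gripper":0},{"tx":-0.041,"ty":-0.097,"tz":0,"ax":0,"ay":0,"az":0,"gripper":0},{"tx":-0.041,"ty":-0.097,"tz":0,"ax":0,"ay":0,"az":0,"gripper":0},{"tx":-0.041,"ty":-0.097,"tz":0,"ax":0,"ay":0,"az":0,"gripper":0},{"tx":-0.041,"ty":-0.097,"tz":0,"ax":0,"ay":0,"az":0,"gripper":0},{"tx":-0.041,"ty":-0.097,"tz":0,"ax":0,"ay":0,"az":0,"gripper":0},{"tx":-0.041,"ty":-0.097,"tz":0,"ax":0,"ay":0,"az":0,"gripper":0},{"tx":-0.041,"ty":-0.097,"tz":0,"ax":0,"ay":0,"az":0,"gripper":0},{"tx":0,"ty":0,"tz":0,"ax":0,"ay":0,"az":0,"gripper":0}]}}

```text
t: 52.7
ee_pos: [414.3, -116.1, 296.6]
ee_rot: [-3.139, -0.001, 0.083]
wrist_force: [0.5, -0.2, 0.3]
opening: 0.503
grasp_force: 0.0
```

```bash
cat > st.py <<'E'
import sys,pickle
from hz import *
shot('wrist');cur();m=robot.camera_model('wrist');a=shot('wrist',sys.argv[1]+'.png');pickle.dump(m,open(sys.argv[1]+'.pkl','wb'))
cmap(a,m)
for x in(80,60,35,20,0,-20,-30,-65,-80,-95): print(x,[(float(p),float(q)) for p,q in brown(a,m,x,-60,60)])
E
python3 st.py A
```

```text
124 bbDDDDDDDDDDDbbDbDDDDDDDDDDDDDDDDbDDDDbDDDDDDDDDb
  116 ...bbbbbbbbbbbbbbbbbbbbbbbbbbbbbbbbbbbbbbbbbbbbb.
  108 b..bbbb...bbbbbbbbbbbbbbbbbbbbbbbbbbbbbbb.....b..
  100 bb.bbbb...bbbbbbbbbbbbbbbbbbbbbbbbbbbbbbb.....bbb
   92 bb.bbbb....bbbbbbbbbbbbbbbbbbbbbbbbbbbbb...bbbb..
   84 bb.bbbbb..bbbbDDDDDDDDbbbbbbb.bbbbbbbbb.......b..
   76 #bbbbbbbb...bbDDDDDDDDbbb.....bbbbb...........bbW
   68 #bbbbbbbbbbbbbDDDDDDDDDbbbbbbbbbbbb...........b.b
   60 #WWWWWW#bbbbbbbDDDDDDDDbbbbbbbbbbbbbbbbbb....bbbb
   52 bWWWWWW#DDDDDbbDDDDDDDDDDDDDDDDddddDDDDdddddddDDd
   44 bWWWWWW#bbbbbbbDDDDDDDDbbbbbbbbbbbbbbbbbbbbbbbbbb
   36 WWWWWWWb..bbbbbDDDDDDDDbbbbbbbbbbbbb..........b..
   28 bWWWWWW#..bbbbbbDDDDDDDDbbbbbbbbbbbbb.........b..
   20 bWWWWW#b..bbbbbbbbDDDDDbbbbbbbbbbbbbb.........b..
   12 bbWWWWW...bbbbbb.bDDDDDbbbb..bbbbbb...........b..
    4 bbWWWWW...bbbbb..bbDDDDbbbb..bbbbbb...........b..
   -4 bbWWWWb.....bbb..bbDDDDbbbbb..bbbbb...........b..
  -12 bbWWWWW.....bbbb..bDDDDDbbbb..bbbbb...........b..
  -20 bbWWWWWb....bbbb..bDDDDDbbbb..bbbbbb.........bb..
  -28 bbWWWWW....bbbbb..bbDDDDbbbbbbbb
[... 166 characters left out ...]
.bbbbdb.....b...bbd
  -60 ..WWWWWb...bbbbbb..bbDDDDbbbbb.bbbbb.............
  -68 ..WWWWWb....bbbbb..bbDDDDbbbbb.bbbbbb.........b..
  -76 ..WWWWW.....bbbbb...bDDDDbbbbbb.bbbbb.........b..
  -84 ..WWWWWb....bbbbb...bbDDDDbbbbb.bbbbb.........b..
  -92 ...WWWWb...bbbbbb...bbDDDDbbbbb.bbbbb............
 -100 ..bWWW#b...bbbbbb...bbDDDDbbbbbbbbbbb.........b..
 -108 ..WWWWWbbbbbbbDbDbbbbDDDDDDbbbDDbbbDDbbbbbbbbbb..
 -116 bDWWWWWbDDDDDDDDDDDDDDDDDDDDDDDDDDDDDDDDDDDDDDDDb
 -124 ddb.bbdddDdddDDDDDDDDDDDDDdDDDDDDDDDDDDDdDDDdddDD
80 [(9.5, 41.0)]
60 [(7.0, 39.0)]
35 [(4.0, 34.5)]
20 [(7.5, 24.5)]
0 [(5.5, 22.5)]
-20 [(3.0, 20.0)]
-30 [(2.0, 18.5)]
-65 [(-3.5, 14.0)]
-80 [(-4.0, 11.5)]
-95 [(-7.0, 11.0)]
```

>>> {"fn": "drive_tool", "kwargs": {"series": [{"tx":0,"ty":-0.05,"tz":0,"ax":0,"ay":0,"az":0,"gripper":0},{"tx":0,"ty":-0.05,"tz":0,"ax":0,"ay":0,"az":0,"gripper":0},{"tx":0,"ty":-0.05,"tz":0,"ax":0,"ay":0,"az":0,"gripper":0},{"tx":0,"ty":-0.05,"tz":0,"ax":0,"ay":0,"az":0,"gripper":0},{"tx":0,"ty":-0.05,"tz":0,"ax":0,"ay":0,"az":0,"gripper":0},{"tx":0,"ty":-0.05,"tz":0,"ax":0,"ay":0,"az":0,"gripper":0},{"tx":0,"ty":-0.05,"tz":0,"ax":0,"ay":0,"az":0,"gripper":0},{"tx":0,"ty":-0.05,"tz":0,"ax":0,"ay":0,"az":0,"gripper":0},{"tx":0,"ty":0,"tz":0,"ax":0,"ay":0,"az":0,"gripper":0},{"tx":0,"ty":0,"tz":0,"ax":0,"ay":0,"az":0,"gripper":0}]}}

```text
t: 54.05
ee_pos: [405.3, 2.1, 297.2]
ee_rot: [-3.139, -0.001, 0.081]
wrist_force: [-0.1, -0.1, 0.2]
opening: 0.5
grasp_force: 0.0
```

```bash
python3 st.py B
```

```text
124 DDDDDDDDDDDbDDDDDDDDDDDDDDDDbDDDDDDbDDDDDDDDbDDbb
  116 bbbbbbbbbbbbbbbbbbbbbbbbbbbbbbbbbbbbbbbbbbbbbbbbb
  108 bbbbbbbbbbbbbbbb.bb......b.................bb..bb
  100 bbbbbbbbbbbbb.bbbbbb.....b.................bbb.bb
   92 .bbbbbbbbb.bb.bbbbbbbbDbbb...............bbbbbbbb
   84 .bbbbbbbb..bbbbbDDDDDDDDbb.................bbb.bD
   76 bbbbbbb.....bb.bDDDDDDDDb...b.b.............b.bbD
   68 bbbbbbbbbbbbbb.bDDDDDDDDbbbbbbbbb..........bbbbbD
   60 b#WWWWWWbbbbbbbbbDDDDDDDDbbbbbbbbbbbbbb....bbbbbD
   52 dbWWWWWWbDDDdD..bDDDDDDDDDDDDDddddDDdDDdddddddDDD
   44 bWWWWWWWbbbbbb..bDDDDDDDDbbbbbbbbbbbbbbbbbbbbbbbb
   36 bWWWWWWWbbbbbbb..DDDDDDDDbbbbbbbbb..........b..bb
   28 ..WWWWWWbbbbbbb..bDDDDDDDDbbbbbbbb..........b..bb
   20 ..WWWWWbbbbbbbb..bbbDDDDbbbbbbbbbb.........bb..bb
   12 ..WWWWW..bbbbbb..bbbDDDDb.bbbbbb............b..bb
    4 ..WWWWW..bbbbbbb..bbDDDDb..bbbbb............b..bb
   -4 .bWWWWW..bbbbbbb..bbDDDDb..bbbbb............b..bb
  -12 .bWWWWWb.bbbbbbb..bbbDDDDb.bbbbbb..........bb..bb
  -20 .bWWWWWb.bbbbbbb...bbDDDDb.bbbbbb..........bb..bb
  -28 .bWWWWWb.bbbbbbb...bbDDDDbbbbbbb
[... 167 characters left out ...]
bbbbDd......bb.bDd
  -60 .bWWWWWb.bbbbbbbb...bbDDDDb.bbbbbb..........b..bb
  -68 .bWWWWWb.bbbbbbbbb..bbDDDDDb.bbbbb..........b..bb
  -76 .bWWWWWb.bbbbbb.b....bDDDDDb.bbbbb..........b..bb
  -84 .bWWWWWb.bbbbbb......bbDDDDb.bbbbb..........b..bb
  -92 ..WWWWWbbbbbbbb..b...bbDDDDb..bbbbb.........b..bb
 -100 ..bWWW#bbbbbbbbbbb...bbDDDDbbbbbbbb........bb..bb
 -108 .bWWWWWbDDDDDbDDDbbbbbbDDDDDDbDbbbbbbbbbbbbbbb.bb
 -116 DDWWWWWbDDDDDDDDDDDDDDDDDDDDDDDDDDDDDDDDDDDDDDDbb
 -124 dddbbbDdddDDDDddDDDDDDDDDDDDDDDDDDDDDDDDDDDDDDDDD
80 [(3.5, 34.0)]
60 [(0.5, 31.5)]
35 [(-2.5, 28.0)]
20 [(3.5, 19.5)]
0 [(1.0, 16.5)]
-20 [(-1.0, 14.0)]
-30 [(-2.0, 13.0)]
-65 [(-6.5, 8.5)]
-80 [(-8.5, 7.5)]
-95 [(-10.5, 5.5)]
```

The brush lies back-up across the divider and scratcher: axis y 11, z about 68, yaw +0.12 relative to the rack. The torch has shifted to x about −28, y about 80. I'll regrip the brush first.

Run:
```python
from kin import *
T=cur();j0=robot.observe()['joint_pos']
A=P(rk(0,10.9,132),0,np.degrees(.197));j=chk(T,A,8,j0)
B=P(rk(0,10.9,72),0,np.degrees(.197));j=chk(A,B,5,j)
```

```text
step/max 0.19 margin 0.47 err 0.00 rot/row deg 0.8 mm/row 22 end [-0.27 -0.04  1.87 -0.    1.31  1.11]
8 rows: t [0.015 0.021 0.069] a [-0.0001 -0.     -0.0046]
  step/max 0.10 margin 0.65 err 0.00 rot/row deg 0.0 mm/row 12 end [-0.27  0.02  1.94 -0.    1.18  1.11]
5 rows: t [ 0.   -0.    0.04] a [ 0.  0. -0.]
```

>>> {"fn": "drive_tool", "kwargs": {"series": [{"tx":0.015,"ty":0.021,"tz":0.069,"ax":0,"ay":0,"az":-0.0046,"gripper":0.36},{"tx":0.015,"ty":0.021,"tz":0.069,"ax":0,"ay":0,"az":-0.0046,"gripper":0.36},{"tx":0.015,"ty":0.021,"tz":0.069,"ax":0,"ay":0,"az":-0.0046,"gripper":0.36},{"tx":0.015,"ty":0.021,"tz":0.069,"ax":0,"ay":0,"az":-0.0046,"gripper":0.36},{"tx":0.015,"ty":0.021,"tz":0.069,"ax":0,"ay":0,"az":-0.0046,"gripper":0.36},{"tx":0.015,"ty":0.021,"tz":0.069,"ax":0,"ay":0,"az":-0.0046,"gripper":0.36},{"tx":0.015,"ty":0.021,"tz":0.069,"ax":0,"ay":0,"az":-0.0046,"gripper":0.36},{"tx":0.015,"ty":0.021,"tz":0.069,"ax":0,"ay":0,"az":-0.0046,"gripper":0.36},{"tx":0,"ty":0,"tz":0,"ax":0,"ay":0,"az":0,"gripper":0.36},{"tx":0,"ty":0,"tz":0,"ax":0,"ay":0,"az":0,"gripper":0.36}]}}

```text
t: 55.4
ee_pos: [447.8, -42.8, 132.3]
ee_rot: [-3.139, -0.002, 0.196]
wrist_force: [-0.3, -0.5, -0.0]
opening: 0.321
grasp_force: 0.0
```

Run:
```python
from hz import *
shot('wrist');T=cur();m=robot.camera_model('wrist');a=shot('wrist','w19.png');o=robot.observe();print(T[:3,3].round(1),o['opening'])
# columns of the dark handle between the fingers
for x in(20,14,8):
  for z in (68,):
    ys=np.arange(-30,50,1.);print(x,''.join(ch(a[tuple(np.clip(proj(m,rk(x,y,z)).round().astype(int)[::-1],0,[383,511]))]) for y in ys))
B=P(rk(0,10.9,72),0,np.degrees(.197));chk(T,B,6,o['joint_pos'])
```

```text
[447.9 -42.7 132.5] 0.32089990050665573
20 .....bbbbbbbbbbbbbbbbb........bbbbbbDDDDDDDDDDDDDDDDDbbbbbb.........bbbbbbbbbbbb
14 ......bbbbbbbbbbbbbbbb.......bbbbbbDDDDDDDDDDDDDDDDbbbbbb...........bbbbbbbbbbbb
8 ....bbbbbbbbbbbbbbbb.........bbbbbDDDDDDDDDDDDDDDDDbbbbb..........bbbbbbbbbbbbbb
  step/max 0.09 margin 0.64 err 0.00 rot/row deg 0.0 mm/row 10 end [-0.27  0.02  1.94 -0.    1.18  1.11]
6 rows: t [0.    0.    0.034] a [-0.0001 -0.0001 -0.    ]
```

>>> {"fn": "drive_tool", "kwargs": {"series": [{"tx":0,"ty":0,"tz":0.035,"ax":0,"ay":0,"az":0,"gripper":0.36},{"tx":0,"ty":0,"tz":0.035,"ax":0,"ay":0,"az":0,"gripper":0.36},{"tx":0,"ty":0,"tz":0.035,"ax":0,"ay":0,"az":0,"gripper":0.36},{"tx":0,"ty":0,"tz":0.035,"ax":0,"ay":0,"az":0,"gripper":0.36},{"tx":0,"ty":0,"tz":0.035,"ax":0,"ay":0,"az":0,"gripper":0.36},{"tx":0,"ty":0,"tz":0.035,"ax":0,"ay":0,"az":0,"gripper":0.36},{"tx":0,"ty":0,"tz":0,"ax":0,"ay":0,"az":0,"gripper":1},{"tx":0,"ty":0,"tz":0,"ax":0,"ay":0,"az":0,"gripper":1},{"tx":0,"ty":0,"tz":0,"ax":0,"ay":0,"az":0,"gripper":1},{"tx":0,"ty":0,"tz":0,"ax":0,"ay":0,"az":0,"gripper":1}], "force": 60}}

```text
t: 56.75
ee_pos: [448.3, -42.4, 68.8]
ee_rot: [-3.139, -0.003, 0.197]
wrist_force: [1.1, 2.0, 8.4]
opening: 0.185
grasp_force: 61.9
```

Run:
```python
from kin import *
T=cur();o=robot.observe();print(o['wrist_force'].round(1))
U=T.copy();U[2,3]+=50;j=chk(T,U,4,o['joint_pos'])
A=P(rk(0,-23,122),0,np.degrees(RY));chk(U,A,6,j)
```

```text
[1.1 2.  8.4]
  step/max 0.11 margin 0.65 err 0.00 rot/row deg 0.0 mm/row 12 end [-0.27 -0.03  1.89  0.    1.28  1.11]
4 rows: t [ 0.    -0.    -0.042] a [-0. -0. -0.]
  step/max 0.07 margin 0.65 err 0.00 rot/row deg 1.1 mm/row 6 end [-0.34 -0.02  1.87  0.    1.29  1.15]
6 rows: t [-0.001  0.019 -0.002] a [-0.0001 -0.0001  0.0062]
```

>>> {"fn": "drive_tool", "kwargs": {"series": [{"tx":0,"ty":0,"tz":-0.042,"ax":0,"ay":0,"az":0,"gripper":1},{"tx":0,"ty":0,"tz":-0.042,"ax":0,"ay":0,"az":0,"gripper":1},{"tx":0,"ty":0,"tz":-0.042,"ax":0,"ay":0,"az":0,"gripper":1},{"tx":0,"ty":0,"tz":-0.042,"ax":0,"ay":0,"az":0,"gripper":1},{"tx":-0.001,"ty":0.019,"tz":-0.002,"ax":0,"ay":0,"az":0.0062,"gripper":1},{"tx":-0.001,"ty":0.019,"tz":-0.002,"ax":0,"ay":0,"az":0.0062,"gripper":1},{"tx":-0.001,"ty":0.019,"tz":-0.002,"ax":0,"ay":0,"az":0.0062,"gripper":1},{"tx":-0.001,"ty":0.019,"tz":-0.002,"ax":0,"ay":0,"az":0.0062,"gripper":1},{"tx":-0.001,"ty":0.019,"tz":-0.002,"ax":0,"ay":0,"az":0.0062,"gripper":1},{"tx":-0.001,"ty":0.019,"tz":-0.002,"ax":0,"ay":0,"az":0.0062,"gripper":1}]}}

```text
t: 58.0
ee_pos: [451.0, -77.1, 122.4]
ee_rot: [-3.139, -0.001, 0.078]
wrist_force: [0.7, 0.3, 0.2]
opening: 0.182
grasp_force: 58.7
```

Run:
```python
from hz import *
shot('wrist');T=cur();m=robot.camera_model('wrist');a=shot('wrist','w20.png');o=robot.observe();print(T[:3,3].round(1),o['opening'],o['grasp_force'])
z=T[2,3]-5
for x in range(120,0,-8):
    print('%4d'%x,''.join(ch(a[tuple(np.clip(proj(m,rk(x,y,z)).round().astype(int)[::-1],0,[383,511]))]) for y in np.arange(5,-51,-1.)))
chk(T,P(rk(0,-23,58),0,np.degrees(RY)),6,o['joint_pos'])
```

```text
[451.1 -77.6 122.5] 0.18260185615074898 58.65379750728607
 120 dddddddddddddddddddddddddddddddddddddddddddddddddddddddd
 112 dddddddddddddddddddddddddddddddddddddddddddddddddddddddd
 104 bbbbbbbbbbbbbbbbbbbbbbbbbbbbbbbbbbbbbbbbbbbbbbbbbbbbbbbb
  96 ........................................................
  88 .bbbbbbbbbbbbDDDDDDDDDDDDDDDDDDDDDDDDDDDDDDDb...........
  80 ...bbbbbbbbbbDDDDDDDDDDDDDDDDDDDDDDDDDDDDDDDb...........
  72 ....bbbbbbbbbDDDDDDDDDDDDDDDDDDDDDDDDDDDDDDDb...........
  64 DDddddddddddDDDDDDDDDDDDDDDDDDDDDDDDDDDDDDDDDddDDDddddDD
  56 ......bbbbbbbDDDDDDDDDDDDDDDDDDDDDDDDDDDDDDDb...........
  48 .......bbbbbbDDDDDDDDDDDDDDDDDDDDDDDDDDDDDDDb...........
  40 ........bbbbbDDDDDDDDDDDDDDDDDDDDDDDDDDDDDDb............
  32 ..........bbbDDDDDDDDDDDDDDDDDDDDDDDDDDDDDDDb...........
  24 ..........bbbDDDDDDDDDDDDDDDDDDDDDDDDDDDDDDb............
  16 b..........bbbbbbbbbbDDDDDDDDDDDDDDDDb..................
   8 bbDDbDDDDDbDbbWWWWW#bDDDDDDDDDDDDDDDDb#WWWWWbDDDDDDDDDDD
  step/max 0.09 margin 0.67 err 0.00 rot/row deg 0.0 mm/row 11 end [-0.34  0.05  1.94 -0.    1.14  1.15]
6 rows: t [ 0.    -0.     0.036] a [-0.0001 -0.0001 -0.0001]
```

The brush hangs level and straight in the grip. Its head spans y −8..−38 (30 mm side flat, back up) and x 22..90. I set it down in lane −23.

>>> {"fn": "drive_tool", "kwargs": {"series": [{"tx":0,"ty":0,"tz":0.034,"ax":0,"ay":0,"az":0,"gripper":1},{"tx":0,"ty":0,"tz":0.034,"ax":0,"ay":0,"az":0,"gripper":1},{"tx":0,"ty":0,"tz":0.034,"ax":0,"ay":0,"az":0,"gripper":1},{"tx":0,"ty":0,"tz":0.034,"ax":0,"ay":0,"az":0,"gripper":1},{"tx":0,"ty":0,"tz":0.034,"ax":0,"ay":0,"az":0,"gripper":1},{"tx":0,"ty":0,"tz":0.034,"ax":0,"ay":0,"az":0,"gripper":1},{"tx":0,"ty":0,"tz":0,"ax":0,"ay":0,"az":0,"gripper":1},{"tx":0,"ty":0,"tz":0,"ax":0,"ay":0,"az":0,"gripper":0.36},{"tx":0,"ty":0,"tz":0,"ax":0,"ay":0,"az":0,"gripper":0.36},{"tx":0,"ty":0,"tz":0,"ax":0,"ay":0,"az":0,"gripper":0.36}]}}

```text
t: 59.35
ee_pos: [451.1, -76.6, 61.4]
ee_rot: [-3.139, -0.001, 0.08]
wrist_force: [0.4, 0.0, 0.4]
opening: 0.319
grasp_force: 0.0
```

>>> {"fn": "drive_tool", "kwargs": {"series": [{"tx":0,"ty":0,"tz":-0.05,"ax":0,"ay":0,"az":0,"gripper":0.36},{"tx":0,"ty":0,"tz":-0.1,"ax":0,"ay":0,"az":0,"gripper":0.36},{"tx":0,"ty":0,"tz":-0.15,"ax":0,"ay":0,"az":0,"gripper":0.36},{"tx":0,"ty":0,"tz":-0.15,"ax":0,"ay":0,"az":0,"gripper":0.36},{"tx":0,"ty":0,"tz":-0.15,"ax":0,"ay":0,"az":0,"gripper":0.36},{"tx":-0.04,"ty":0,"tz":-0.1,"ax":0,"ay":0,"az":0,"gripper":0.3},{"tx":-0.04,"ty":0,"tz":-0.1,"ax":0,"ay":0,"az":0,"gripper":0.3},{"tx":-0.04,"ty":0,"tz":0,"ax":0,"ay":0,"az":0,"gripper":0.3},{"tx":0,"ty":0,"tz":0,"ax":0,"ay":0,"az":0,"gripper":0.3},{"tx":0,"ty":0,"tz":0,"ax":0,"ay":0,"az":0,"gripper":0.3}]}}

```text
t: 60.6
ee_pos: [414.9, -79.9, 300.7]
ee_rot: [-3.139, -0.0, 0.08]
wrist_force: [-0.2, -0.1, -0.3]
opening: 0.355
grasp_force: 0.0
```

```bash
python3 st.py C
python3 - <<'E'
from hz import *
m=robot.camera_model('wrist');a=cv2.imread('pics/C.png')[:,:,::-1]
print('torch zoom z=60')
for x in list(range(90,40,-4))+list(range(-92,-128,-3)): print('%4d'%x,''.join(ch(a[tuple(np.clip(proj(m,rk(x,y,60)).round().astype(int)[::-1],0,[383,511]))]) for y in np.arange(100,50,-1.)))
E
```

```text
124 bDbDDDDDDDDDDDbDDbDDDDDDDDDDDDDDbDDDDDDDDDDDDDDDb
  116 .bbbbbbbbbbbbbbbbbbbbbbbbbbbbbbbbbbbbbbbbbbbbbbbb
  108 .bbbbbbbbbbbbbbbbbbbbbbb.bbbbbb..............bb.b
  100 bbbbbbbbbbbbbbbbbbbbbbbbbbbbbbbb.............bb.b
   92 b..bbbbbbbbbbbbbb..bbbbbbbbbbbbbb..........bbbb.b
   84 b..bbbbbbbbbbbbbb..bbbbbbbbDDDDDDDD..........bb.b
   76 #bbbbbbbbbb..bbbb...bbbbbbbDDDDDDDDbbbbbbb...bbbW
   68 bbbbbbbbbbbbbbbbb..bbbbbbbbDDDDDDDbbbbbbbbbb.b.bb
   60 bWWWWWW#bbbbbbbbbbbbbbbbbbbDDDDDDDDbbbbbbbbb.bbbb
   52 bWWWWWW#DDDDDb..bbDDdddddDDDDDDDDDDDDDDdddddddDDD
   44 bWWWWWW#bbbbbb...bbbbbbbbbbDDDDDDDbbbbbbbbbbbbbbb
   36 #WWWWWWb..bbbb...bb..bbbbbbDDDDDDDbbbbbbbbb.....b
   28 bWWWWWW#b.bbbbb..bb..bbbbbbDDDDDDDDbbbbbbbb..b..b
   20 bbWWWWWb..bbbbb..bb..bbbbbbbbDDDb..bbbbbbbb..b..b
   12 bbWWWWb....bbbb..bb...bbbbbbbDDDb..bbbbbb.....b.b
    4 bbWWWWW....bbbb...b...bbbbbbDDDDb..bbbbb.....bb.b
   -4 bbWWWWW....bbbb...b....bbbbbDDDDb..bbbbbb....b..b
  -12 .bWWWWWb...bbbbb..bb...bbbbbDDDDb..bbbbb........b
  -20 b.WWWWW....bbbbb..bb..bbbbbbDDDDb.bbbbbb.....b..b
  -28 ..WWWWWb...bbbbb...bb.bbbbbbDDDD
[... 1609 characters left out ...]
WWWWWWWWWWW###bbbbbbbbbbbbbb
 -92 ................WWWWWWWWWWWWWWWWWbbb.........bbbbb
 -95 .............bbbWWWWWWWWWWWWWWW##bbbb.......bbbbbb
 -98 .............bbbbWWWWWWWWWW######bb.........bbbbbb
-101 ..............bWWWWWWWWWWWWWWWWWbbbb.......bbbbbbb
-104 ...............WWWWWWWWWWWWWWWWWWbbbDDDbDbbbDDDDDD
-107 ........bbbbbbbWWWWWWWWWWWWWWWWWWbbbDDDDDDDDDDDDDD
-110 .......bbDDDbbbWWWWWWWWWWWWWWWWWW#bbbDDDDDDDDDDDDD
-113 ....bbbbDDDDDbWWWWWWWWWWWWWWWWWWWWbDDDDDDDDDDDDDDD
-116 ..bbbbDDDDDDDbbWWWWWWWWWWWWWWWWbbbbDDDDDDDDDDDDDDD
-119 ..bddddDDDDDDdbbbb....bbbbbbbbbDDDDDDDDDDDDDDDDDDD
-122 bbbddddddddddddddddddddddddddddddddddddddddddddddd
-125 .bbbbbbbbbbbbbbbbbbbbbbbbbbbbbbbbbbbbbbbbbbbbbbbbb
```

The brush now lies in lane −23 with its head low. The torch measures x −116..+64, so it was knocked about 25 mm toward the robot and its head isn't under the bolt line. I'll shift it back.

Run:
```python
from kin import *
T=cur();j0=robot.observe()['joint_pos']
A=P(rk(-15,77,120),0,np.degrees(RY));j=chk(T,A,8,j0);B=P(rk(-15,77,50),0,np.degrees(RY));j=chk(A,B,6,j)
C=P(rk(-15,77,64),0,np.degrees(RY));D=P(rk(15,69,64),0,np.degrees(RY));chk(C,D,4,j)
```

```text
step/max 0.22 margin 0.50 err 0.00 rot/row deg 0.0 mm/row 26 end [-0.13 -0.08  1.93 -0.    1.29  1.36]
8 rows: t [ 0.009 -0.042  0.075] a [-0.0001 -0.      0.    ]
  step/max 0.10 margin 0.61 err 0.00 rot/row deg 0.0 mm/row 12 end [-0.13  0.01  2.01 -0.    1.12  1.36]
6 rows: t [-0.    -0.     0.039] a [ 0. -0. -0.]
  step/max 0.16 margin 0.68 err 0.00 rot/row deg 0.0 mm/row 8 end [-0.13  0.05  1.93 -0.    1.16  1.36]
4 rows: t [ 0.025  0.007 -0.   ] a [ 0. -0. -0.]
```

>>> {"fn": "drive_tool", "kwargs": {"series": [{"tx":0.009,"ty":-0.042,"tz":0.075,"ax":0,"ay":0,"az":0,"gripper":0.15},{"tx":0.009,"ty":-0.042,"tz":0.075,"ax":0,"ay":0,"az":0,"gripper":0.15},{"tx":0.009,"ty":-0.042,"tz":0.075,"ax":0,"ay":0,"az":0,"gripper":0.15},{"tx":0.009,"ty":-0.042,"tz":0.075,"ax":0,"ay":0,"az":0,"gripper":0.15},{"tx":0.009,"ty":-0.042,"tz":0.075,"ax":0,"ay":0,"az":0,"gripper":0.15},{"tx":0.009,"ty":-0.042,"tz":0.075,"ax":0,"ay":0,"az":0,"gripper":0.15},{"tx":0.009,"ty":-0.042,"tz":0.075,"ax":0,"ay":0,"az":0,"gripper":0.15},{"tx":0.009,"ty":-0.042,"tz":0.075,"ax":0,"ay":0,"az":0,"gripper":0.15},{"tx":0,"ty":0,"tz":0,"ax":0,"ay":0,"az":0,"gripper":0.15},{"tx":0,"ty":0,"tz":0,"ax":0,"ay":0,"az":0,"gripper":0.15}]}}

```text
t: 61.95
ee_pos: [428.9, 22.4, 122.1]
ee_rot: [-3.139, -0.001, 0.08]
wrist_force: [-0.3, -0.2, 0.4]
opening: 0.428
grasp_force: 0.0
```

Run:
```python
from hz import *
shot('wrist');T=cur();m=robot.camera_model('wrist');a=shot('wrist','w21.png');o=robot.observe();print(T[:3,3].round(1),o['opening'])
for x in(25,15,5,0): print('%4d'%x,''.join(ch(a[tuple(np.clip(proj(m,rk(x,y,54)).round().astype(int)[::-1],0,[383,511]))]) for y in np.arange(110,50,-1.)))
chk(T,P(rk(-15,77,50),0,np.degrees(RY)),6,o['joint_pos'])
```

```text
[429.   22.3 122.3] 0.42371593896067355
  25 bbb..bb.b.........WWWWWWWWWWWWWWWWWWWWWWWWWWbbbbbbbbbbbbbbbb
  15 ...................bbbWWWWWWWWWWWWWWWWWWWb.....bbbbbbbbbbbbb
   5 .bb................bbbWWWWWWWWWWWWWWWWWWW......bbbbbbbbbbbbb
   0 ...................bbbWWWWWWWWWWWWWWWWWWb.....bbbbbbbbbbbbbb
  step/max 0.11 margin 0.61 err 0.00 rot/row deg 0.0 mm/row 12 end [-0.13  0.01  2.01 -0.    1.12  1.36]
6 rows: t [-0.    0.    0.04] a [-0.0001 -0.0001  0.    ]
```

>>> {"fn": "drive_tool", "kwargs": {"series": [{"tx":0,"ty":-0.006,"tz":0.04,"ax":0,"ay":0,"az":0,"gripper":0.15},{"tx":0,"ty":0,"tz":0.04,"ax":0,"ay":0,"az":0,"gripper":0.15},{"tx":0,"ty":0,"tz":0.04,"ax":0,"ay":0,"az":0,"gripper":0.15},{"tx":0,"ty":0,"tz":0.04,"ax":0,"ay":0,"az":0,"gripper":0.15},{"tx":0,"ty":0,"tz":0.04,"ax":0,"ay":0,"az":0,"gripper":0.15},{"tx":0,"ty":0,"tz":0.04,"ax":0,"ay":0,"az":0,"gripper":0.15},{"tx":0,"ty":0,"tz":0,"ax":0,"ay":0,"az":0,"gripper":1},{"tx":0,"ty":0,"tz":0,"ax":0,"ay":0,"az":0,"gripper":1},{"tx":0,"ty":0,"tz":0,"ax":0,"ay":0,"az":0,"gripper":1},{"tx":0,"ty":0,"tz":0,"ax":0,"ay":0,"az":0,"gripper":1}]}}

```text
t: 63.3
ee_pos: [428.7, 24.7, 49.8]
ee_rot: [-3.139, -0.002, 0.08]
wrist_force: [1.0, -0.9, 0.0]
opening: 0.212
grasp_force: 58.5
```

>>> {"fn": "drive_tool", "kwargs": {"series": [{"tx":0,"ty":0,"tz":-0.025,"ax":0,"ay":0,"az":0,"gripper":1},{"tx":0,"ty":0,"tz":-0.025,"ax":0,"ay":0,"az":0,"gripper":1},{"tx":0.025,"ty":0.008,"tz":0,"ax":0,"ay":0,"az":0,"gripper":1},{"tx":0.025,"ty":0.008,"tz":0,"ax":0,"ay":0,"az":0,"gripper":1},{"tx":0.025,"ty":0.008,"tz":0,"ax":0,"ay":0,"az":0,"gripper":1},{"tx":0.025,"ty":0.008,"tz":0,"ax":0,"ay":0,"az":0,"gripper":1},{"tx":0,"ty":0,"tz":0.02,"ax":0,"ay":0,"az":0,"gripper":1},{"tx":0,"ty":0,"tz":0.02,"ax":0,"ay":0,"az":0,"gripper":1},{"tx":0,"ty":0,"tz":0,"ax":0,"ay":0,"az":0,"gripper":1},{"tx":0,"ty":0,"tz":0,"ax":0,"ay":0,"az":0,"gripper":1}]}}

```text
t: 64.55
ee_pos: [459.1, 17.5, 52.6]
ee_rot: [-3.139, -0.001, 0.08]
wrist_force: [-0.4, 0.2, -0.8]
opening: 0.21
grasp_force: 58.5
```

Release, rise and go to a viewing pose.

>>> {"fn": "drive_tool", "kwargs": {"series": [{"tx":0,"ty":0,"tz":0,"ax":0,"ay":0,"az":0,"gripper":0.25},{"tx":0,"ty":0,"tz":0,"ax":0,"ay":0,"az":0,"gripper":0.25},{"tx":0,"ty":0,"tz":0,"ax":0,"ay":0,"az":0,"gripper":0.25},{"tx":0,"ty":0,"tz":-0.06,"ax":0,"ay":0,"az":0,"gripper":0.25},{"tx":0,"ty":0,"tz":-0.15,"ax":0,"ay":0,"az":0,"gripper":0.25},{"tx":0,"ty":0,"tz":-0.15,"ax":0,"ay":0,"az":0,"gripper":0.25},{"tx":-0.08,"ty":0.04,"tz":-0.15,"ax":0,"ay":0,"az":0,"gripper":0.25},{"tx":-0.08,"ty":0.06,"tz":-0.15,"ax":0,"ay":0,"az":0,"gripper":0.25},{"tx":-0.02,"ty":0.06,"tz":-0.15,"ax":0,"ay":0,"az":0,"gripper":0.25},{"tx":0,"ty":0,"tz":0,"ax":0,"ay":0,"az":0,"gripper":0.25}]}}

```text
t: 65.8
ee_pos: [409.4, -36.4, 298.6]
ee_rot: [-3.141, -0.006, 0.078]
wrist_force: [-0.2, 0.7, -0.7]
opening: 0.377
grasp_force: 0.0
```

```bash
python3 st.py D
python3 - <<'E'
from kin import *
T=cur();j0=robot.observe()['joint_pos'];print(T[:3,3]);chk(T,P([546.8,-371.3,205],0,np.degrees(.08)),10,j0)
E
```

```text
124 DDDDDDDDDDDDDDDDDDDDDDDDDDDDbDDDDDDDDDDDDDDDDDDDb
  116 bbbbbbbbbbbbbbbbbbbbbbbbbbbbbbbbbbbbbbbbbbbbbbbbb
  108 bbbbbbbbbbbbbbbbbbbb......b.................bb..b
  100 bbbbbbbbbbbbbbbbbbbb....bbbbbbb.............bb.bb
   92 b.bWWWWWWWbbbbbbbbbbbbbbbbbbbbbb.b........bbbb.bb
   84 ..bWWWWWWWbbbbbbbbbbbbbbbbbbDDDDDDDb........bb.bD
   76 bbbbWWWWWWbbbbbbbbbbbbbbbbbbDDDDDDDbbbbbb....b.bb
   68 bbbWWWWWWWbbbbbbbbbbbbbbbbbbDDDDDDDbbbbbbbb.bb.bD
   60 bbbbWWWWWWbbbbbbbbbbbbbbbbbDDDDDDDDbbbbbbbb.bbbbD
   52 DDDWWWWWWWbDdbb.bbDDdddDdDDDDDDDDDDDDDDdddddddDDd
   44 bbbbbWWWWbbbbb...bbbbbbbbbbDDDDDDDDbbbbbbbbbbbbbb
   36 bbbbWWWWWb..bbb..bb.bbbbbbbDDDDDDDDbbbbbbb...b..b
   28 bbbbbWWWW...bbb..bb.bbbbb.bDDDDDDDDbbbbbbb..bb.bb
   20 b.bbbWWWWb..bbb...b..bbbbbbbbDDDDbbbbbbbbb..bb..b
   12 b.bbWWWWWb..bbb..bb..bbbbbbbbDDDD.bbbbbb....bb.bb
    4 ..bbWWWWWb..bbb...b..bbbbbbbbDDDb.bbbbbb....bb.bb
   -4 ..bbWWWWW...bbbb..b..bbbbbbbbDDDD.bbbbb.....bb..b
  -12 ..bbWWWWW...bbbb..bb.bbbbbbbbDDDb.bbbbb.....bb.bb
  -20 ..bbWWWWW...bbbb..bb.bbbbbbbbDDDbbbbbbb.....bb..b
  -28 b.bbWWWWWb.bbbbb...bb.bbbbbbDDDD
[... 398 characters left out ...]
......bb.bb
  -92 ..bbbWWbb......b.....b.bbbbbDDDDbbbbbb......bb..b
 -100 ..bbb.........bbb....bbbbbbbDDDDb.bbb.......bb..b
 -108 ..bDbbbbbbbbbbbbbbbbbbbbbbbDDDDDbbbbbbbbbbbbbb..b
 -116 bDDDDDDDDDDDDDDDDDDbDDDDDDDDDDDDDDDDDDDDDDDDDDDbb
 -124 dddddddddddddddDDDdDDDdDdDDdDDDDDDDDDDDddDDDDdDdd
80 [(-41.5, -13.0)]
60 [(-41.5, -12.5)]
35 [(-40.5, -12.0)]
20 [(-32.5, -17.5)]
0 [(-31.5, -17.0)]
-20 [(-31.0, -16.5)]
-30 [(-31.0, -16.5)]
-65 [(-29.5, -15.0)]
-80 [(-28.5, -14.0)]
-95 [(-29.0, -13.0)]
[408.93596639 -35.40897485 295.23932385]
  step/max 0.41 margin 0.51 err 0.00 rot/row deg 0.0 mm/row 37 end [-0.71  0.34  1.28  0.    1.52  0.78]
10 rows: t [0.037 0.115 0.03 ] a [-0.0001 -0.     -0.    ]
```

The torch is back at x ±92 in its lane. The brush head top is about 66 mm, below the bolt's underside (71). Now the bolt again.

>>> {"fn": "drive_tool", "kwargs": {"series": [{"tx":0.037,"ty":0.115,"tz":0.03,"ax":0,"ay":0,"az":0,"gripper":-0.3},{"tx":0.037,"ty":0.115,"tz":0.03,"ax":0,"ay":0,"az":0,"gripper":-0.3},{"tx":0.037,"ty":0.115,"tz":0.03,"ax":0,"ay":0,"az":0,"gripper":-0.3},{"tx":0.037,"ty":0.115,"tz":0.03,"ax":0,"ay":0,"az":0,"gripper":-0.3},{"tx":0.037,"ty":0.115,"tz":0.03,"ax":0,"ay":0,"az":0,"gripper":-0.3},{"tx":0.037,"ty":0.115,"tz":0.03,"ax":0,"ay":0,"az":0,"gripper":-0.3},{"tx":0.037,"ty":0.115,"tz":0.03,"ax":0,"ay":0,"az":0,"gripper":-0.3},{"tx":0.037,"ty":0.115,"tz":0.03,"ax":0,"ay":0,"az":0,"gripper":-0.3},{"tx":0.037,"ty":0.115,"tz":0.03,"ax":0,"ay":0,"az":0,"gripper":-0.3},{"tx":0.037,"ty":0.115,"tz":0.03,"ax":0,"ay":0,"az":0,"gripper":-0.3}]}}

```text
t: 67.15
ee_pos: [547.6, -370.4, 202.4]
ee_rot: [-3.137, 0.001, 0.08]
wrist_force: [-0.1, 0.8, -0.6]
opening: 0.649
grasp_force: 0.0
```

Run:
```python
from kin import *
shot('scene','s7.png');shot('scene');T=cur();j0=robot.observe()['joint_pos'];print(T[:3,3]);chk(T,P([546.8,-371.3,116],0,np.degrees(.08)),5,j0)
```

```text
[ 547.34898665 -371.72190301  200.6534401 ]
  step/max 0.13 margin 1.04 err 0.00 rot/row deg 0.1 mm/row 17 end [-0.71  0.4   1.39 -0.    1.35  0.78]
5 rows: t [-0.    -0.     0.056] a [-0.0004  0.0001 -0.0001]
```

>>> {"fn": "drive_tool", "kwargs": {"series": [{"tx":0,"ty":0,"tz":0,"ax":0,"ay":0,"az":0,"gripper":-0.3},{"tx":0,"ty":0,"tz":0.056,"ax":0,"ay":0,"az":0,"gripper":-0.3},{"tx":0,"ty":0,"tz":0.056,"ax":0,"ay":0,"az":0,"gripper":-0.3},{"tx":0,"ty":0,"tz":0.056,"ax":0,"ay":0,"az":0,"gripper":-0.3},{"tx":0,"ty":0,"tz":0.056,"ax":0,"ay":0,"az":0,"gripper":-0.3},{"tx":0,"ty":0,"tz":0.056,"ax":0,"ay":0,"az":0,"gripper":-0.3},{"tx":0,"ty":0,"tz":0,"ax":0,"ay":0,"az":0,"gripper":0.4},{"tx":0,"ty":0,"tz":0,"ax":0,"ay":0,"az":0,"gripper":1},{"tx":0,"ty":0,"tz":0,"ax":0,"ay":0,"az":0,"gripper":1},{"tx":0,"ty":0,"tz":0,"ax":0,"ay":0,"az":0,"gripper":1}], "force": 30}}

```text
t: 68.5
ee_pos: [547.5, -370.2, 121.3]
ee_rot: [-3.14, -0.002, 0.08]
wrist_force: [0.4, -0.5, 3.7]
opening: 0.129
grasp_force: 29.3
```

>>> {"fn": "drive_tool", "kwargs": {"series": [{"tx":0,"ty":-0.03,"tz":0,"ax":0,"ay":0,"az":0,"gripper":1},{"tx":0,"ty":-0.04,"tz":0,"ax":0,"ay":0,"az":0,"gripper":1},{"tx":0,"ty":-0.04,"tz":0,"ax":0,"ay":0,"az":0,"gripper":1},{"tx":0,"ty":-0.04,"tz":0,"ax":0,"ay":0,"az":0,"gripper":1},{"tx":0,"ty":-0.04,"tz":0,"ax":0,"ay":0,"az":0,"gripper":1},{"tx":0,"ty":-0.04,"tz":0,"ax":0,"ay":0,"az":0,"gripper":1},{"tx":0,"ty":-0.03,"tz":0,"ax":0,"ay":0,"az":0,"gripper":1},{"tx":0,"ty":0,"tz":0,"ax":0,"ay":0,"az":0,"gripper":1},{"tx":0,"ty":0,"tz":0,"ax":0,"ay":0,"az":0,"gripper":1},{"tx":0,"ty":0,"tz":0,"ax":0,"ay":0,"az":0,"gripper":1}]}}

```text
t: 69.75
ee_pos: [541.4, -291.5, 121.2]
ee_rot: [-3.139, -0.002, 0.08]
wrist_force: [3.5, 1.6, 8.0]
opening: 0.137
grasp_force: 29.8
```

Run:
```python
from cls import *
s=shot('scene','s8.png');m=robot.camera_model('scene');c=cv2.imread('pics/s7.png')[:,:,::-1]
def shaft(im,x):  # tan/white/brown along y at z=50
    return ''.join(ch(im[tuple(proj(m,rk(x,y,50)).round().astype(int)[::-1])]) for y in range(96,-97,-3))
for x in(12,20,-60,-68): print(x,shaft(c,x));print(x,shaft(s,x))
```

```text
12 bbbbbWWWWWWbbbbbbbbbbbbbbbbbbbbbbbbbDDDDDDDDbbbbbbbbbbbbbbbbbbbbb
12 bbbbbWWWWWWbbbbbbbbbbbbbbbbbbbbbbbbbDDDDDDDDbbbbbbbbbbbbbbbbbbbbb
20 bbbbbbWWWWWWbbbbbbbbbbbbbbbbbbbbbbbbDDDDDDDDDbbbbbbbbbbbbbbbbbbbb
20 bbbbbbWWWWWWbbbbbbbbbbbbbbbbbbbbbbbbDDDDDDDDDbbbbbbbbbbbbbbbbbbbb
-60 bbbbbWWWWWWbbbbbbbbbbbbbbbbbbbbbbbbbbDDDDDbbbbbbbbbbbbbbbbbbbbbbb
-60 bbbbbWWWWWWbbbbbbbbbbbbbbbbbbbbbbbbbbDDDDDbbbbbbbbbbbbbbbbbbbbbbb
-68 bbbbbWWWWWWbbbbbbbbbbbbbbbbbbbbbbbbbbDDDDDbbbbbbbbbbbbbbbbbbbbbbb
-68 bbbbbWWWWWWbbbbbbbbbbbbbbbbbbbbbbbbbbDDDDDbbbbbbbbbbbbbbbbbbbbbbb
```

With the tip at y about −13 the bolt has passed over the brush and nothing has moved. Now the rest of the way.

>>> {"fn": "drive_tool", "kwargs": {"series": [{"tx":0,"ty":-0.04,"tz":0,"ax":0,"ay":0,"az":0,"gripper":1},{"tx":0,"ty":-0.05,"tz":0,"ax":0,"ay":0,"az":0,"gripper":1},{"tx":0,"ty":-0.06,"tz":0,"ax":0,"ay":0,"az":0,"gripper":1},{"tx":0,"ty":-0.06,"tz":0,"ax":0,"ay":0,"az":0,"gripper":1},{"tx":0,"ty":-0.06,"tz":0,"ax":0,"ay":0,"az":0,"gripper":1},{"tx":0,"ty":-0.06,"tz":0,"ax":0,"ay":0,"az":0,"gripper":1},{"tx":0,"ty":-0.036,"tz":0,"ax":0,"ay":0,"az":0,"gripper":1},{"tx":0,"ty":-0.012,"tz":0,"ax":0,"ay":0,"az":0,"gripper":1},{"tx":0,"ty":0,"tz":0,"ax":0,"ay":0,"az":0,"gripper":1},{"tx":0,"ty":0,"tz":0,"ax":0,"ay":0,"az":0,"gripper":1}]}}

```text
t: 71.05
ee_pos: [532.6, -178.6, 121.3]
ee_rot: [-3.139, -0.003, 0.08]
wrist_force: [8.1, 0.9, 2.1]
opening: 0.136
grasp_force: 29.6
```

>>> {"fn": "drive_tool", "kwargs": {"series": [{"tx":0,"ty":-0.005,"tz":0,"ax":0,"ay":0,"az":0,"gripper":1},{"tx":0,"ty":-0.003,"tz":0,"ax":0,"ay":0,"az":0,"gripper":1},{"tx":0,"ty":0,"tz":0,"ax":0,"ay":0,"az":0,"gripper":1},{"tx":0,"ty":0,"tz":0,"ax":0,"ay":0,"az":0,"gripper":1},{"tx":0,"ty":0,"tz":0,"ax":0,"ay":0,"az":0,"gripper":1},{"tx":0,"ty":0,"tz":0,"ax":0,"ay":0,"az":0,"gripper":1},{"tx":0,"ty":0,"tz":0,"ax":0,"ay":0,"az":0,"gripper":1},{"tx":0,"ty":0,"tz":0,"ax":0,"ay":0,"az":0,"gripper":1},{"tx":0,"ty":0,"tz":0,"ax":0,"ay":0,"az":0,"gripper":1},{"tx":0,"ty":0,"tz":0,"ax":0,"ay":0,"az":0,"gripper":1}]}}

```text
t: 72.3
ee_pos: [532.6, -178.3, 121.4]
ee_rot: [3.14, -0.003, 0.079]
wrist_force: [11.2, -18.4, -2.7]
opening: 0.138
grasp_force: 30.8
```

>>> {"fn": "drive_tool", "kwargs": {"series": [{"tx":0,"ty":0,"tz":0,"ax":0,"ay":0,"az":0,"gripper":0.2},{"tx":0,"ty":0,"tz":0,"ax":0,"ay":0,"az":0,"gripper":0},{"tx":0,"ty":0,"tz":0,"ax":0,"ay":0,"az":0,"gripper":0},{"tx":0,"ty":0,"tz":0,"ax":0,"ay":0,"az":0,"gripper":0},{"tx":0,"ty":0,"tz":-0.08,"ax":0,"ay":0,"az":0,"gripper":0},{"tx":0,"ty":0,"tz":-0.12,"ax":0,"ay":0,"az":0,"gripper":0},{"tx":0,"ty":0,"tz":-0.15,"ax":0,"ay":0,"az":0,"gripper":0},{"tx":-0.08,"ty":-0.06,"tz":-0.15,"ax":0,"ay":0,"az":0,"gripper":0},{"tx":-0.15,"ty":-0.15,"tz":-0.1,"ax":0,"ay":0,"az":0,"gripper":0},{"tx":-0.14,"ty":-0.15,"tz":0,"ax":0,"ay":0,"az":0,"gripper":0}]}}

```text
t: 73.55
ee_pos: [417.0, -82.4, 299.6]
ee_rot: [-3.14, -0.004, 0.079]
wrist_force: [0.4, 0.5, 0.6]
opening: 0.502
grasp_force: 0.0
```

```bash
python3 st.py E
python3 - <<'E'
from cls import *
m=robot.camera_model('wrist');a=cv2.imread('pics/E.png')[:,:,::-1]
for x in(74,70,66): print(x,''.join(ch(a[tuple(np.clip(proj(m,rk(x,y,78)).round().astype(int)[::-1],0,[383,511]))]) for y in range(116,-150,-3)))
print(robot.observe()['ee_pos'])
E
```

```text
124 bDDDDDDDDDbDDDDDDDDDDDDDDDDbDDDDDDDDDDDDDDDDDDDDb
  116 bbbbbbbbbbbbbbbbbbbbbbbbbbbbbbbbbbbbbbbbbbbbbbb.b
  108 bbbbbbbbbbbbbbbbbbbbbbbbbbbbbbb..............b..b
  100 bbbbbbbbbbbbbbbbbbbbbbbbbbbbbbbbb............bb.b
   92 b..WWWWWWWbbbbbbbbbbbbbbbbbbbbbbbbbbbbbbbbbbbbb.b
   84 b..WWWWWW#bbbbbbbbbbbbbbbbbDDDDDDDD..........bb.b
   76 WWWWWWWWWWWWWWWWWWWWWWWWWWWWWWWWWWWWWWWWWWWWWWWWW
   68 bb#WWWWW##bbbbbbbbbbbbbbbbbbDDDDDDDbbbbbbbbb.bbbb
   60 bbbWWWWWW#bbbbbbbbbbbbbbbbbDDDDDDDDbbbbbbbbbbbbbD
   52 DDbWWWWWW#bDDD..bDDDdddDdDDDDDDDDDDDDDDdddddddDDd
   44 bbbbWWWWWbbbbb...bbbbbbbbbbDDDDDDDDbbbbbbbbbbbbbb
   36 b.bbWWWWWb...bb..bbb.bbbbbbDDDDDDDbbbbbbbbb..b..b
   28 bbbbWWWWW....bb..bb..bbbbbbDDDDDDDbbbbbbbbb..b..b
   20 bbbbWWWWWb...bb..bb..bbbbbbbbDDDD.bbbbbbbbb..bb.b
   12 bbbbWWWWWb...bb..bbb..bbbbbbbDDDD..bbbbbb....b..b
    4 bbbbWWWWWb...bb...b...bbbbbbbDDDb..bbbbbb....b..b
   -4 b.bbWWWWWb...bbb..b...bbbbbbbDDDb..bbbbbb....bb.b
  -12 b.bbWWWWWb...bbb..bb..bbbbbbbDDDb..bbbbb.....b..b
  -20 b..bWWWWWb...bbb..bb..bbbbbbbDDDb.bbbbbb.....bb.b
  -28 ...bWWWWWb..bbbb...bb..bbbbbDDDD
[... 499 characters left out ...]
bDDDDb..bbb.......b..b
 -108 ..bbDDbbbbDbbbbbbbbbbbDbbbbbDDDDbbbbbbbbbbbbbbb.b
 -116 bDDDDDDDDDDDDDDDDDDDDDDDDDDDDDDDDDDDDDDDDDDDDDDDb
 -124 ddddddddddddDdDDDDddDDDDDDDDDDDDDDDdDDDDDDDDDDDDD
80 []
60 [(-40.0, -11.5)]
35 [(-39.5, -11.5)]
20 [(-32.0, -17.5)]
0 [(-31.5, -17.0)]
-20 [(-31.0, -16.5)]
-30 [(-31.0, -16.0)]
-65 [(-30.0, -14.5)]
-80 [(-29.5, -14.5)]
-95 [(-29.5, -14.0)]
74 ######WWWWWWWWWWWWWWWWWWWWWWWWWWWWWWWWWWWWWWWWWWWWWWWWWWWWWWWWWWWWWWWWWWWW#####WWWWWW####
70 ###########bb###WW#####bbbbbbbbbbbbbbbbbbbbbbbbbbbbbbbbbbbbbbbbbbbbbbbb##########W#######
66 ###########bb#WWWWWWW##bbbbbbbbbbbbbbbbbbbbbDDDDDDDDDbbbbbbbbbbb.bbbbbbDb################
[414.92923143 -80.26600459 299.25185342]
```

The rod spans unbroken to the keeper (hard stop felt at −18 N), and the torch, scratcher and brush lie still in their lanes. I hand in.

```bash
python3 -c "
from workcell import robot
print(robot.finish_job())"
```

```text
the job is handed in; nothing more can be done
None
```

The brush, scratcher and torch lie side by side over both rails with the bolt fully home in its keeper; I had to draw the bolt back once because it caught the brush, then re-laid the brush and torch; I handed the job in at about 74 s, and no verdict came back.

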